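Change over a ratchet bonding clamp

ROBOT

A 6-joint arm with a two-finger parallel gripper is mounted at the origin on a cart in front of the work surface, level with it; the furniture and walls round the work are solid. World frame = base frame: x ahead of the robot, y to its left, z up, the work surface at z = 0. Lengths are in m, angles in rad, forces in N, time in s.
With the tool pointing down it reaches from about 0.425 to 0.95 m from the base axis. Payload 14.7 kg.
Tool frame: the origin (TCP) lies midway between the tips of the shut fingers; the grasp point (between the pads) lies 19 mm behind it; z points along the fingers, y is the direction in which the jaws open and shut (so a half turn about z gives the same grasp; the last joint's range is limited). The gripper opens to 85 mm and grips with 20 to 120 N. Pads are 22 mm wide; open, the fingers measure 114 mm over their backs; the gripper's body (76 mm by 85 mm) begins 54 mm behind the grasp point. The pads swing forward as they close: fully open they stand 13 mm farther back than shut.
Start: joints at [1.279, 0.48, 1.596, -0, 1.065, -0.047], TCP at [0.158, 0.631, 0.231] pointing down, gripper open.
Joint ranges: [-2.75, 2.75], [-0.82, 2.05], [0.23, 2.67], [-1.56, 4.7], [0.09, 2.69], [-2.92, 2.92]. Speed limits (rad/s): [1.89, 1.89, 2.39, 3.01, 3.01, 3.01].

INTERFACE

Orientations are given as a unit quaternion [w, x, y, z].
In Python, from rig import telemetry, capture, camera_info, bot gives the robot as it stands.
- The arm moves only by the tool drive_tool, never from a script. Its argument "series" is text: rows parted by semicolons, each of 7 numbers parted by spaces: the shift along the tool's x, y, z in mm, then the turn, a rotation vector about the tool's x, y, z in degrees, then the opening, from 0 (shut) to 1 (fully open). In form: tx ty tz rx ry rz gripper; .... A call has 1 to 8 rows; each row shifts and turns the pose as measured when the row begins, along the tool's axes as they then stand; what a row does not reach is not made up. A row lasts 1/12 s, in which the tool goes at most 41.7 mm and 7.16 degrees, less where a joint would pass 70% of its speed; a pose out of reach is approached as far as the arm can. A call with a gripper value outside its range is refused whole. The fingers move at their own pace and stop on an object; "grip_force" is the grip in N (left out, the last holds). Time passes only in rows, so rows that do not move let the fingers close. It gives the time, the measured TCP pose, the force and the opening at its end, in the units of the state.
- telemetry.get_obs(): the state, without advancing time (a new reading comes with each control period).
- capture(name): name is "scene" or "top"; returns the picture (384x512x3 uint8, red, green, blue); there is no depth.
- camera_info(name): a dict with "mtx" (3x3 intrinsics, pixels), "R" (3x3) and "t" (3): a world point X has camera coordinates R X + t. Camera axes: x right, y down, z forward; pixel columns grow to the right and rows downward; lengths in m; the calibration is good to about 2 mm. A picture is of the moment at which its call begins. camera_info takes no time and is no camera call.
- bot.finish_job(): hands the job in, once; it reports no verdict.
The state is a dict: "time_s": time; "q": joint angles; "qd": joint speeds; "joint_efforts": joint torques, N m; "position": TCP position; "orientation": TCP orientation; "wrist_force": force on the tool from outside, world axes, zero at the start; "ft_torque": the same for the moment, N m; "width": finger opening in m.
Only numpy, scipy, OpenCV 4.12 (cv2) and the standard library are available. Lean on these libraries where they do the work, as an engineer would, in place of code of your own. Each camera call takes 0.05 s, during which the arm holds its last target.

TASK

The bonding clamp on the bench still presses a cured pack: flip the red lever on its ratchet to the loosening side, work the handle to and fro until the screw is up at its top stop, swing the arm well aside and set the cured pack down flat in the free half of the grey tray. Then layer the loose discs that are waiting on the bench (two or three of them) flat on the clamp's round plate as a centred stack, the largest at the bottom and each smaller one on top. Swing the arm fully back over the stack, flip the red lever to the tightening side and work the handle until the spring foot bears on the stack and is pressed in about halfway; leave the other things on the bench where they are.

Things in the scene. Friction and masses are not known exactly. Their poses are not given: they have to be found in the camera images.
- plate_center (a point): Centre of the top face of the clamp's round steel plate (96 mm across, 16 mm above the bench) on a grey cast base (135 x 118 x 10 mm under the plate) bolted to the bench. Its axes are the clamp's: +x runs from the plate to the round post of the swing arm (post axis 120 mm off, 34 mm across), z up. With the arm home the screw's axis stands over this point.
- swing_arm (a joint): Angle of the aluminium swing arm about the post, rad: 0 = home over the plate, against its stop, growing anticlockwise seen from above to 1.6; from 1.2 on the plate is free from above. Stays where left (friction 0.8 N m). Home, the beam runs from the post along the clamp's -x: 26 mm wide, 64 to 84 mm above the bench. The screw is 120 mm from the post's axis, nose_knob 178 mm.
- nose_knob (a point): Middle of the gripping part of the upright black knob on the free end of the arm (about 18 mm across, from 84 to 128 mm above the bench; the point lies at 109 mm), for swinging the arm. It stands on the beam's line, 58 mm beyond the screw.
- ratchet_handle (a joint): Angle of the ratchet handle about the screw's axis, rad, growing anticlockwise seen from above, stops at -0.95 and 0.95. At 0 it points along the clamp's -y when the arm is home (it is carried by the arm). It stays where it is left (friction 0.13 N m); driving the nut takes 0.25 N m more.
- handle_knob (a point): Middle of the upright round black knob at the end of the ratchet handle, 120 mm from the screw's axis (22 mm across, from 107 to 137 mm above the bench; this point lies at 124 mm); the steel handle bar below it is 15 mm wide with its top at 107 mm. Its x axis points outward along the handle.
- selector (a joint): Angle of the red direction lever, rad: +0.5 = thrown anticlockwise seen from above = LOOSENING (the nut turns with the handle's anticlockwise strokes, the clockwise ones slip); -0.5 = thrown clockwise = TIGHTENING (the reverse); stops at +-0.5, near 0 no drive. Stays where left; a flip takes about 1.5 N. Its pin is 44 mm from the screw's axis on the handle's centre line; at 0 it points outward.
- lever_tab (a point): Middle of the upright red tab at the free end of the direction lever, 30 mm from the lever's pin: 9 mm wide across the lever, 7 mm along it, its top 126 mm above the bench, this point at 119 mm; the handle's bar, 15 mm wide with its top at 107 mm, lies below it.
- screw (a joint): Height of the clamp's screw, m: at -0.004 the clamp presses the cured pack, +0.010 is the top stop. The screw does not turn: the ratchet turns a nut (12 teeth, so 0.52 rad and 2.5 mm a click; 30 mm a turn, a fast multi-start thread) that lifts it when turned anticlockwise seen from above. A full stroke of the handle moves it about 7.5 mm. It stays where it is left.
- foot (a joint): How far the spring foot under the screw is pressed in, m: 0 = hanging free, 0.012 = solid; it pushes with 3.6 N at first touch and 0.9 N more for each mm. A red band on its neck shows the middle of the travel.
- foot_sole (a point): Middle of the sole (the flat underside, 27 mm across) of the spring foot. Hanging free it stands 36 mm plus the value of joint screw above the bench.
- cured_pack: The cured pack: a round pack 64 mm across and 20 mm high (black, copper and green layers bonded into one solid piece), 0.24 kg, at the start on the plate under the foot. Origin: centre of its underside; z is its axis.
- earlier_pack: Another cured pack of the same look and size, standing in the other half of the tray; leave it there.
- tray: Grey tray fixed to the bench, 190 mm along its own x and 104 mm along its y, walls 3 mm thick and 10 mm high, floor 3 mm above the bench. Origin: under its middle. Its free half is the one towards its +x (middle of that half 47 mm along +x); the earlier pack stands about 47 mm along -x.
- disc_black: Flat black anodised aluminium disc, 66 mm across and 8 mm thick, with a plain rim; may be absent. Origin: centre of its underside; z is its axis. Lies on the bench at the start.
- disc_copper: Flat copper disc, 62 mm across and 8 mm thick, with a plain rim; may be absent. Origin: centre of its underside; z is its axis. Lies on the bench at the start.
- disc_ceramic: Flat white ceramic disc, 58 mm across and 8 mm thick, with a plain rim; may be absent. Origin: centre of its underside; z is its axis. Lies on the bench at the start.
- disc_board: Flat green circuit-board disc, 54 mm across and 8 mm thick, with a plain rim; may be absent. Origin: centre of its underside; z is its axis. Lies on the bench at the start.
- small_board: Small green rectangular circuit board with a black and a white part on it, 26 x 42 x 13 mm, lying near the tray; a bystander. Behind it stands a tall, heavy open carton (fixed; x above 0.62 m, y from -0.3 to 0 m): keep the wrist clear of it.
- tape: Black roll of tape lying on the bench, 62 mm across; a bystander.
Mind the look-alikes: they are no part of the job. What is shaped like the disc_black but brown or pink is not meant.

How it is judged:
On the way, in this order (a step that is already met when the one before it is completed fails the run):
1. the red lever has been flipped to the loosening side (value of joint selector above 0.35 rad), for 0.2 s.
2. the screw has been wound up to its top stop (within 2 mm) (value of joint screw above 0.008 m), for 0.2 s.
3. the arm has been swung aside by at least 0.9 rad (value of joint swing_arm above 0.9 rad), for 0.2 s.
4. the cured pack lies flat in the tray, let go (x of cured_pack in the frame of tray between -0.066 and 0.066 m and y of cured_pack in the frame of tray between -0.026 and 0.026 m and height (world z) of cured_pack below 0.008 m and angle between cured_pack's own z axis and vertical below 0.08 rad and contact force between cured_pack and the fingers below 0.1 N), for 0.3 s.
5. all discs present lie flat on the plate as a stack, centred within 6 mm, each smaller one above the larger ones, let go (horizontal distance between each of disc_black, disc_copper, disc_ceramic, disc_board and plate_center below 0.006 m and angle between each of disc_black, disc_copper, disc_ceramic, disc_board's own z axis and vertical below 0.08 rad and height (world z) of disc_black between 0.01 and 0.036 m and height (world z) of disc_copper between 0.01 and 0.036 m and height (world z) of disc_ceramic between 0.01 and 0.036 m and height (world z) of disc_board between 0.01 and 0.036 m and not (z of disc_copper in the frame of disc_black below 0.006 m and horizontal distance between disc_black and disc_copper below 0.2 m) and not (z of disc_ceramic in the frame of disc_black below 0.006 m and horizontal distance between disc_black and disc_ceramic below 0.2 m) and not (z of disc_board in the frame of disc_black below 0.006 m and horizontal distance between disc_black and disc_board below 0.2 m) and not (z of disc_ceramic in the frame of disc_copper below 0.006 m and horizontal distance between disc_copper and disc_ceramic below 0.2 m) and not (z of disc_board in the frame of disc_copper below 0.006 m and horizontal distance between disc_copper and disc_board below 0.2 m) and not (z of disc_board in the frame of disc_ceramic below 0.006 m and horizontal distance between disc_ceramic and disc_board below 0.2 m) and contact force between each of disc_black, disc_copper, disc_ceramic, disc_board and the fingers below 0.1 N), for 0.3 s.
6. the arm is home and the spring foot bears on the stack, pressed in by 2.5 mm or more (value of joint foot above 0.0025 m and value of joint swing_arm below 0.06 rad), for 0.3 s.
At the end, for the whole second after the job is handed in: Cured pack flat inside the tray; all discs present flat on the plate, centres within 6 mm of its centre, smaller above larger; arm home (within 0.06 rad), red lever on the tightening side (below -0.3 rad), spring foot bearing on the stack, pressed in 2.5 to 10 mm of its 12 mm (all of step 6 and horizontal distance between each of disc_black, disc_copper, disc_ceramic, disc_board and plate_center below 0.006 m and angle between each of disc_black, disc_copper, disc_ceramic, disc_board, cured_pack's own z axis and vertical below 0.08 rad and height (world z) of disc_black between 0.01 and 0.036 m and height (world z) of disc_copper between 0.01 and 0.036 m and height (world z) of disc_ceramic between 0.01 and 0.036 m and height (world z) of disc_board between 0.01 and 0.036 m and not (z of disc_copper in the frame of disc_black below 0.006 m and horizontal distance between disc_black and disc_copper below 0.2 m) and not (z of disc_ceramic in the frame of disc_black below 0.006 m and horizontal distance between disc_black and disc_ceramic below 0.2 m) and not (z of disc_board in the frame of disc_black below 0.006 m and horizontal distance between disc_black and disc_board below 0.2 m) and not (z of disc_ceramic in the frame of disc_copper below 0.006 m and horizontal distance between disc_copper and disc_ceramic below 0.2 m) and not (z of disc_board in the frame of disc_copper below 0.006 m and horizontal distance between disc_copper and disc_board below 0.2 m) and not (z of disc_board in the frame of disc_ceramic below 0.006 m and horizontal distance between disc_ceramic and disc_board below 0.2 m) and x of cured_pack in the frame of tray between -0.066 and 0.066 m and y of cured_pack in the frame of tray between -0.026 and 0.026 m and height (world z) of cured_pack below 0.008 m and value of joint selector below -0.3 rad and value of joint foot below 0.01 m and horizontal distance between foot_sole and plate_center below 0.01 m and linear speed of each of disc_black, disc_copper, disc_ceramic, disc_board, cured_pack below 0.02 m/s); the robot touches nothing.
It fails at once if the small circuit board was pushed more than 40 mm (distance of small_board from where it was at the start of the episode above 0.04 m).
It fails at once if the roll of tape was pushed more than 40 mm (distance of tape from where it was at the start of the episode above 0.04 m).
It fails at once if the earlier pack in the tray was pushed more than 40 mm (distance of earlier_pack from where it was at the start of the episode above 0.04 m).
Of disc_black, disc_copper, disc_ceramic, disc_board only 2 to 3 are there at a start; the rules pass over those that are not, and their reading is None.
At some moment in a run one of disc_black, disc_copper, disc_ceramic, disc_board may be knocked a few centimetres aside while the robot is not near it.
Once in a run the grip may slacken for a moment while it holds something.
It also fails if it takes over 210 s, if anything falls off the work surface, if the arm or the gripper's body presses on something with over 40 N, if the wrist force passes 120 N, or if a joint passes its speed limit or range.

## Working session

There is one attempt and no reset: what is moved stays moved. The work goes in short steps, Python scripts to look and compute and a tool call to move; the robot and the scene stay as the last step left them, time stands still between calls to the robot, and variables do not carry over. Pictures are saved under pics/ and viewed, and the job is handed in when it is done.

Besides the shell and the picture viewer there is one more tool, called after "Call:" as name(argument=value, ...), one argument or row to a line, values as JSON. drive_tool: Moves the arm, as the interface text tells. Its arguments: {"type":"object","properties":{"series":{"type":"string"},"grip_force":{"type":"number"}},"required":["series"]}

```bash
ls -la; mkdir -p pics; python3 - <<'E'
from rig import telemetry, capture, camera_info, bot
import cv2, numpy as np
print(telemetry.get_obs())
for n in ("scene","top"):
    im=capture(n); cv2.imwrite(f"pics/{n}0.png",im[:,:,::-1])
    ci=camera_info(n); print(n,{k:np.round(v,4).tolist() for k,v in ci.items()})
E
```

```text
total 12
drwxr-xr-x  3 agent agent 4096 Dec  6 15:19 .
drwxr-xr-x 23 root  root  4096 Dec  6 15:19 ..
drwxr-xr-x  2 agent agent 4096 Dec  6 15:19 pics
{'time_s': 0.0, 'q': array([ 1.27940086e+00,  4.80810568e-01,  1.59686381e+00,  2.90273419e-05,
        1.06510964e+00, -4.66134691e-02]), 'qd': array([ 0.00053007,  0.00159517,  0.00102753, -0.00066471,  0.00012221,
        0.00173443]), 'joint_efforts': array([-1.03216731e-03, -9.50664639e+01, -4.30166852e+01, -2.69906423e-04,
        1.28549259e-02,  4.35802144e-05]), 'position': array([0.15738548, 0.63023671, 0.23068995]), 'orientation': array([-1.12706581e-04,  1.22092631e-01,  9.92518531e-01, -5.85060664e-04]), 'wrist_force': array([-0.05703147,  0.07994207, -0.16593372]), 'ft_torque': array([-0.03975137, -0.01025828, -0.01937863]), 'width': 0.08549536026259522}
scene {'mtx': [[417.251, 0.0, 257.3287], [0.0, 417.251, 193.5756], [0.0, 0.0, 1.0]], 'R': [[-0.7341, 0.6789, 0.0134], [0.4069, 0.4556, -0.7918], [-0.5436, -0.5758, -0.6107]], 't': [0.4419, -0.0393, 1.5492]}
top {'mtx': [[428.8118, 0.0, 251.2986], [0.0, 428.8118, 191.4014], [0.0, 0.0, 1.0]], 'R': [[-0.0285, -0.9994, -0.0169], [-0.9972, 0.0297, -0.0688], [0.0693, 0.0149, -0.9975]], 't': [-0.1304, 0.4509, 1.2409]}
```

View pics/scene0.png

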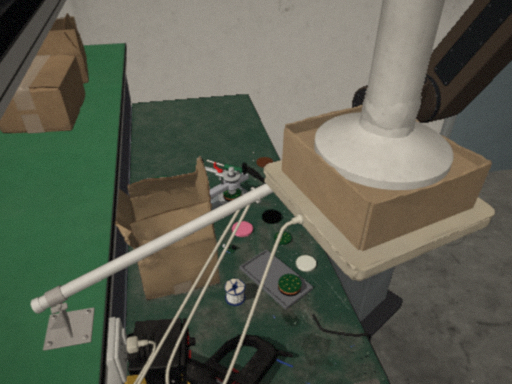

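View pics/top0.png

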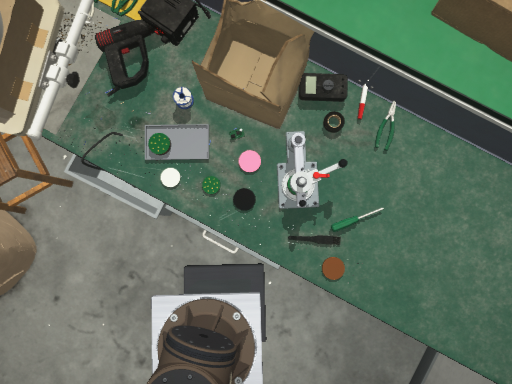

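```bash
cat > h.py <<'E'
from rig import telemetry, capture, camera_info, bot
import cv2, numpy as np
from scipy.spatial.transform import Rotation as Rn
def ray(n,px):
    c=camera_info(n);K=np.array(c["mtx"]);R=np.array(c["R"]);t=np.array(c["t"])
    o=-R.T@t; d=R.T@np.linalg.inv(K)@np.array([px[0],px[1],1.0]); return o,d
def onz(n,px,z):
    o,d=ray(n,px); return o+d*(z-o[2])/d[2]
def proj(n,X):
    c=camera_info(n); x=np.array(c["mtx"])@(np.array(c["R"])@np.array(X)+np.array(c["t"])); return x[:2]/x[2]
def tri(p1,p2,n1="scene",n2="top"):
    o1,d1=ray(n1,p1);o2,d2=ray(n2,p2);d1/=np.linalg.norm(d1);d2/=np.linalg.norm(d2)
    A=np.stack([d1,-d2],1);s=np.linalg.lstsq(A,o2-o1,rcond=None)[0]
    a=o1+d1*s[0];b=o2+d2*s[1];return (a+b)/2,np.linalg.norm(a-b)
def crop(im,x0,y0,x1,y1,s,fn):
    c=im[y0:y1,x0:x1][:,:,::-1]; cv2.imwrite(fn,cv2.resize(c,None,fx=s,fy=s,interpolation=cv2.INTER_CUBIC))
def cent(im,lo,hi,roi):
    hsv=cv2.cvtColor(im,cv2.COLOR_RGB2HSV);m=cv2.inRange(hsv,np.array(lo),np.array(hi));k=np.zeros_like(m)
    x0,y0,x1,y1=roi;k[y0:y1,x0:x1]=m[y0:y1,x0:x1]
    n,l,s,c=cv2.connectedComponentsWithStats(k)
    return sorted([(int(s[i,4]),np.round(c[i],1).tolist(),s[i,:4].tolist()) for i in range(1,n)],reverse=True)[:4]
def st():
    o=telemetry.get_obs(); print("t",round(o["time_s"],2),"p",np.round(o["position"],4),"q",np.round(o["q"],3),"F",np.round(o["wrist_force"],1),"w",round(o["width"],4)); return o
def totool(vec):
    o=telemetry.get_obs(); q=o["orientation"]; return Rn.from_quat([q[1],q[2],q[3],q[0]]).inv().apply(vec)
E
python3 - <<'E'
from h import *
a=capture("top");b=capture("scene")
crop(a,130,110,390,300,3,"pics/t1.png"); crop(b,190,140,330,310,4,"pics/s1.png")
crop(a,270,120,360,220,6,"pics/t2.png");crop(b,195,150,285,215,8,"pics/s2.png")
E
```

```text
(no output)
```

View pics/t1.png

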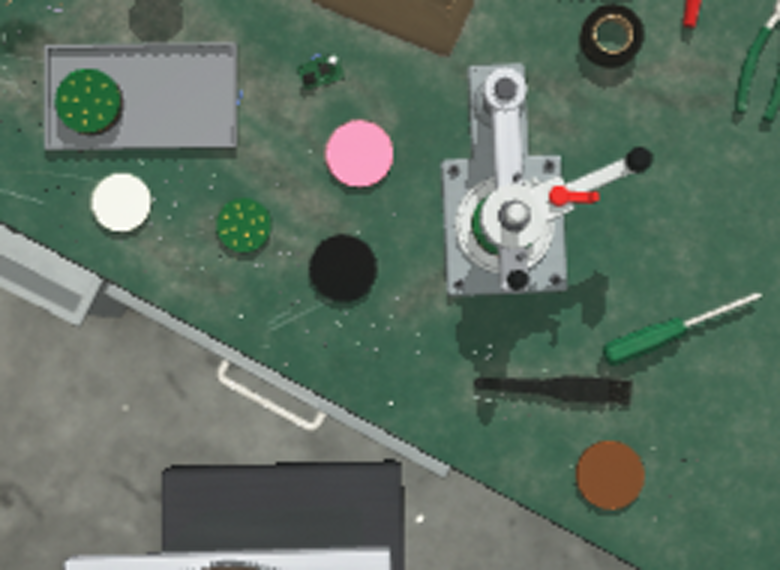

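View pics/s1.png

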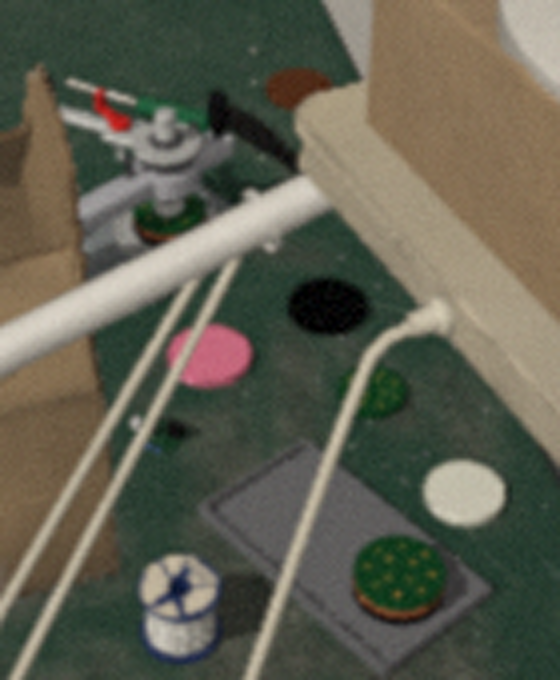

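View pics/t2.png

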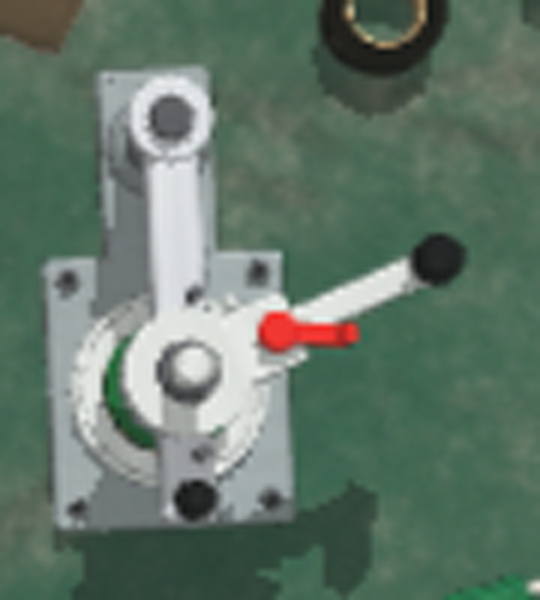

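View pics/s2.png

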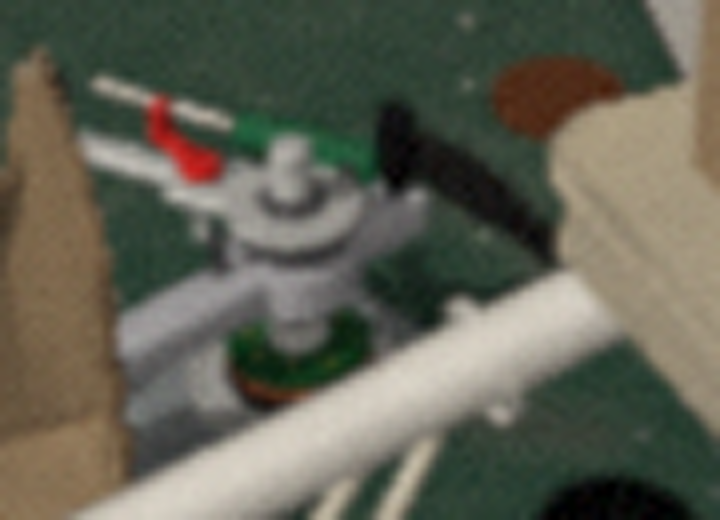

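```bash
python3 - <<'E'
from h import *
for n in ("top","scene"):
    o,_=ray(n,(0,0)); print(n,"cam",o.round(3), "base px",proj(n,[0,0,0]).round(),"tcp px",proj(n,telemetry.get_obs()["position"]).round())
A=lambda x,y:(270+(x-.5+.0)/6,120+y/6)
pts=dict(post=(A(172,118),.10),nose=(A(195,500),.128),hk=(A(438,260),.137),tab=(A(349,334),.126),pin=(A(277,331),.118))
for k,(p,z) in pts.items(): print(k,np.round(p,1),onz("top",p,z).round(4))
B=lambda x,y:(195+x/8,150+y/8)
print("tab",tri(B(158,108),A(349,334)))
print("nose",tri(B(396,112),A(195,500)))
print("screwtop",tri(B(290,142),A(193,365)))
print("discs")
a=capture("top");b=capture("scene")
# base bolts corners
bolts=[A(67,281),A(258,271),A(270,498),A(78,509)]
bw=[onz("top",p,.012) for p in bolts]; print("bolts",np.round(bw,4), "mean",np.mean(bw,0).round(4))
E
```

```text
top cam [ 0.36  -0.162  1.267] base px [206. 347.] tcp px [-69. 315.]
scene cam [1.183 0.61  0.909] base px [376. 183.] tcp px [587. 250.]
post [298.6 139.7] [ 0.5794 -0.2786  0.1   ]
nose [302.4 203.3] [ 0.4033 -0.2798  0.128 ]
hk [342.9 163.3] [ 0.5055 -0.3896  0.137 ]
tab [328.1 175.7] [ 0.4751 -0.351   0.126 ]
pin [316.1 175.2] [ 0.4782 -0.3202  0.118 ]
tab (array([ 0.47570158, -0.35188287,  0.12149913]), np.float64(0.0004743419922222443))
nose (array([ 0.40367477, -0.28052696,  0.12313624]), np.float64(0.0006195212427844565))
screwtop (array([ 0.46250823, -0.28038214,  0.13439702]), np.float64(0.0001966627682607947))
discs
bolts [[ 0.5169 -0.2331  0.012 ]
 [ 0.5189 -0.3267  0.012 ]
 [ 0.4076 -0.3282  0.012 ]
 [ 0.405  -0.2347  0.012 ]] mean [ 0.4621 -0.2807  0.012 ]
```

```bash
python3 - <<'E'
from h import *
print(tri((268,190),(38,130)))
a=capture("top")
crop(a,0,0,260,200,3,"pics/t3.png")
b=capture("scene"); crop(b,0,150,300,384,2.6,"pics/s3.png")
E
```

```text
(array([0.63133693, 0.20490311, 0.42052657]), np.float64(0.20593642852082725))
```

View pics/t3.png

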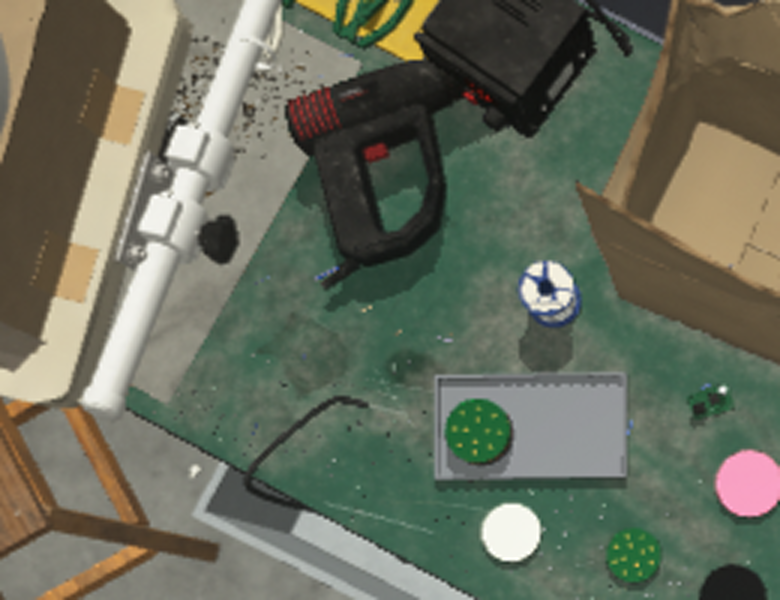

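View pics/s3.png

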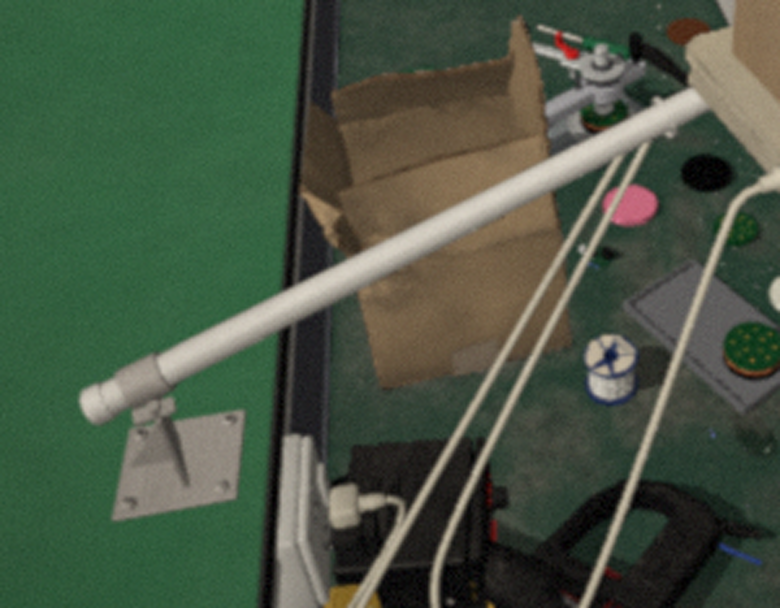

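```bash
python3 - <<'E'
from h import *
for nm,s in dict(A=(268,172),B=(352,275),C=(492,210)).items():
    for tn,t in dict(bl=(5,133),br=(30,130),pipe=(38,135)).items():
        x,e=tri(s,t); print(nm,tn,x.round(3),round(e,3))
for p in [(5,133),(38,133),(70,80)]:
    for z in (0,.3,.6): print(p,z,onz("top",p,z).round(3))
E
```

```text
A bl [0.627 0.222 0.481] 0.242
A br [0.624 0.198 0.459] 0.21
A pipe [0.615 0.189 0.45 ] 0.208
B bl [0.617 0.373 0.289] 0.117
B br [0.615 0.349 0.26 ] 0.072
B pipe [0.604 0.34  0.244] 0.067
C bl [0.528 0.422 0.418] 0.146
C br [0.529 0.399 0.407] 0.192
C pipe [0.518 0.392 0.398] 0.202
(5, 133) 0 [0.647 0.595 0.   ]
(5, 133) 0.3 [0.579 0.416 0.3  ]
(5, 133) 0.6 [0.511 0.236 0.6  ]
(38, 133) 0 [ 0.643  0.495 -0.   ]
(38, 133) 0.3 [0.576 0.339 0.3  ]
(38, 133) 0.6 [0.509 0.183 0.6  ]
(70, 80) 0 [0.803 0.398 0.   ]
(70, 80) 0.3 [0.698 0.265 0.3  ]
(70, 80) 0.6 [0.593 0.132 0.6  ]
```

```bash
python3 - <<'E'
from h import *
for s in [(268,172),(245,200)]:
  for t in [(60,0),(65,-15),(70,-30),(80,-60),(90,-100),(100,-150)]:
    x,e=tri(s,t); print(s,t,x.round(3),round(e,3))
E
```

```text
(268, 172) (60, 0) [0.774 0.195 0.507] 0.01
(268, 172) (65, -15) [0.789 0.192 0.514] 0.035
(268, 172) (70, -30) [0.803 0.189 0.522] 0.061
(268, 172) (80, -60) [0.83  0.181 0.538] 0.111
(268, 172) (90, -100) [0.862 0.174 0.562] 0.169
(268, 172) (100, -150) [0.897 0.167 0.593] 0.233
(245, 200) (60, 0) [0.809 0.202 0.467] 0.025
(245, 200) (65, -15) [0.824 0.198 0.475] 0.002
(245, 200) (70, -30) [0.838 0.195 0.482] 0.03
(245, 200) (80, -60) [0.865 0.186 0.499] 0.083
(245, 200) (90, -100) [0.898 0.178 0.525] 0.145
(245, 200) (100, -150) [0.932 0.171 0.559] 0.214
```

```bash
python3 - <<'E'
from h import *
for s in [(268,172),(352,275),(492,210)]: print(s,onz("scene",s,.5).round(3))
for t in [(60,0),(33,133),(5,133),(38,135)]: print(t,onz("top",t,.5).round(3))
a=capture("top");b=capture("scene")
print("white",cent(a,(0,0,190),(179,60,255),(150,160,190,195)),cent(b,(0,0,150),(179,60,255),(285,245,325,280)))
print("green",cent(a,(45,120,30),(75,255,140),(195,172,228,200)))
print("blk",cent(a,(0,0,0),(179,120,40),(225,180,262,215)),cent(b,(0,0,0),(179,255,30),(255,205,290,226)))
print("gray",cent(a,(100,0,60),(140,60,190),(140,120,215,165)))
E
```

```text
(268, 172) [0.763 0.192 0.5  ]
(352, 275) [0.844 0.431 0.5  ]
(492, 210) [0.576 0.496 0.5  ]
(60, 0) [0.781 0.195 0.5  ]
(33, 133) [0.532 0.244 0.5  ]
(5, 133) [0.533 0.296 0.5  ]
(38, 135) [0.528 0.235 0.5  ]
white [(293, [170.0, 177.0], [161, 168, 19, 19])] [(239, [305.4, 262.8], [296, 255, 20, 16]), (5, [323.4, 245.6], [322, 245, 3, 3])]
green [(236, [210.8, 184.5], [202, 176, 18, 18])]
blk [(361, [243.9, 199.1], [233, 189, 22, 21])] [(220, [271.5, 216.3], [262, 210, 20, 14])]
gray [(918, [186.4, 141.3], [153, 125, 56, 34]), (36, [146.1, 149.9], [145, 142, 5, 16]), (10, [148.9, 130.6], [147, 129, 5, 4]), (5, [149.0, 134.0], [147, 134, 5, 1])]
```

```bash
python3 - <<'E'
from h import *
a=capture("top");b=capture("scene")
print("white",onz("top",(170,177),.008).round(4),tri((305.4,262.8),(170,177)))
# board mask in scene & top
print("blk",onz("top",(243.9,199.1),.008).round(4),tri((271.8,216.8),(243.9,199.1)))
g=cent(a,(40,60,0),(90,255,255),(195,172,228,200)); 
print("board",onz("top",(210.8,185.5),.008).round(4))
# tray corners from t3 crop /3 (outer, rim z=.010)
T=[(435,376),(626,374),(627,478),(436,481)]
w=[onz("top",(x/3,y/3),.010) for x,y in T]; print("tray",np.round(w,4),np.mean(w,0).round(4))
for i in range(4): print(round(np.linalg.norm(w[i]-w[(i+1)%4]),4))
print("earlier pack",onz("top",(478/3,431/3),.023).round(4))
print("pink",onz("top",(249.5,161),.008),"tape",onz("top",(334,121.5),.02),"sboard",onz("top",(237,133.5),.01))
print("carton px",[onz("top",p,.15).round(3) for p in [(195,65),(278,122),(310,40)]])
crop(a,190,165,235,215,10,"pics/t4.png");crop(b,250,200,300,260,8,"pics/s4.png")
E
```

```text
white [0.4972 0.0958 0.008 ] (array([0.49797649, 0.09568744, 0.00567435]), np.float64(0.0016605862827807345))
blk [ 0.4253 -0.121   0.008 ] (array([ 0.42539787, -0.12061451,  0.00216038]), np.float64(0.0006074939723082476))
board [ 0.4683 -0.0245  0.008 ]
tray [[ 0.654   0.1678  0.01  ]
 [ 0.6499 -0.0223  0.01  ]
 [ 0.546  -0.0211  0.01  ]
 [ 0.5488  0.168   0.01  ]] [0.5997 0.0731 0.01  ]
0.1902
0.1039
0.1891
0.1052
earlier pack [0.595  0.1227 0.023 ]
pink [ 0.5375687  -0.14067309  0.008     ] tape [ 0.64503931 -0.39236382  0.02      ] sboard [ 0.62059232 -0.10595134  0.01      ]
carton px [array([ 0.78 , -0.005,  0.15 ]), array([ 0.619, -0.221,  0.15 ]), array([ 0.838, -0.314,  0.15 ])]
```

View pics/t4.png

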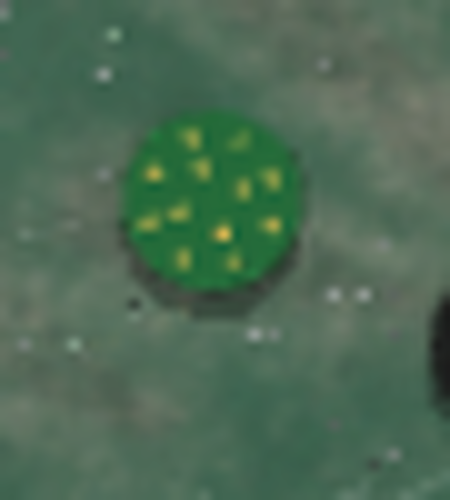

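View pics/s4.png

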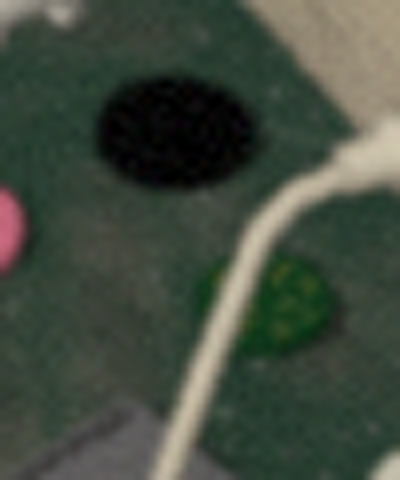

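Call:
drive_tool(
  series="0 -38 5 0 0 0 1; 0 -38 5 0 0 0 1; 0 -38 5 0 0 0 1; 0 -38 5 0 0 0 1; 0 -36 5 0 0 0 1; 0 -2 0 0 0 0 1",
)

```text
time_s: 1.1
position: [0.1097, 0.4399, 0.2032]
orientation: [0.0, 0.122, 0.993, 0.001]
wrist_force: [-0.8, 0.9, -0.1]
width: 0.0854
```

Call:
drive_tool(
  series="-39.5 -1.7 0 0 0 5 0; -39.5 -1.7 0 0 0 5 0; -39.5 -1.7 0 0 0 5 0; -39.5 -1.7 0 0 0 5 0; -39.5 -1.7 0 0 0 5 0; -39.5 -1.7 0 0 0 5 0; -39.5 -1.7 0 0 0 5 0; -39.5 -1.7 0 0 0 5 0",
)

```text
time_s: 1.77
position: [0.3721, 0.263, 0.2053]
orientation: [0.0, 0.46, 0.888, 0.004]
wrist_force: [0.7, 1.1, 0.2]
width: -0.0001
```

```bash
python3 -c "
from h import *
o=st();print(np.hypot(*o['position'][:2]),np.degrees(np.arctan2(o['position'][1],o['position'][0])))"
```

```text
t 1.77 p [0.3721 0.263  0.2053] q [ 0.546  0.239  2.06   0.005  0.834 -0.072] F [0.7 1.1 0.2] w -0.0001
0.4556996106628624 35.2567174097604
```

Call:
drive_tool(
  series="-39.5 -1.7 0 0 0 5 0; -39.5 -1.7 0 0 0 5 0; -39.5 -1.7 0 0 0 5 0; -39.5 -1.7 0 0 0 5 0; -39.5 -1.7 0 0 0 5 0; -39.5 -1.7 0 0 0 5 0; -39.5 -1.7 0 0 0 5 0; -39.5 -1.7 0 0 0 5 0",
)

```text
time_s: 2.43
position: [0.4598, -0.0512, 0.2057]
orientation: [0.002, 0.748, 0.663, 0.009]
wrist_force: [1.7, -0.6, 0.5]
width: -0.0003
```

```bash
cat >> h.py <<'E'
def go(x,y,z,jaw=None):
    """tool-frame delta to reach world point; jaw = desired jaw direction angle deg (mod 180)"""
    o=st();q=o["orientation"];R=Rn.from_quat([q[1],q[2],q[3],q[0]])
    d=R.inv().apply(np.array([x,y,z])-o["position"])*1000
    ty=R.apply([0,1,0]); ja=np.degrees(np.arctan2(ty[1],ty[0]))
    tz=R.apply([0,0,1]); tilt=R.inv().as_matrix()@np.cross(tz,[0,0,-1])
    print("delta mm",d.round(1),"jaw",round(ja,1),"tilt corr deg rx,ry",np.degrees(tilt).round(2)[:2],end=" ")
    if jaw is not None: print("rz",-round((jaw-ja+90)%180-90,1),end="")
    print()
E
python3 -c "
from h import *
go(.448,-.3515,.2,1)"
```

```text
t 2.43 p [ 0.4598 -0.0512  0.2057] q [-0.186  0.246  2.05   0.016  0.833 -0.076] F [ 1.7 -0.6  0.5] w -0.0003
delta mm [-299.6   24.3    2.8] jaw -6.9 tilt corr deg rx,ry [ 0.78 -0.62] rz -7.9
```

Call:
drive_tool(
  series="-37.5 3 0 0.8 -0.6 -1 0; -37.5 3 0 0 0 -1 0; -37.5 3 0 0 0 -1 0; -37.5 3 0 0 0 -1 0; -37.5 3 0 0 0 -1 0; -37.5 3 0 0 0 -1 0; -37.5 3 0 0 0 -1 0; -37.5 3 0 0 0 -1 0",
)

```text
time_s: 3.1
position: [0.462, -0.3699, 0.2075]
orientation: [0.001, 0.702, 0.712, 0.0]
wrist_force: [0.7, 1.1, 0.9]
width: 0.0001
```

```bash
python3 -c "
from h import *
go(.448,-.354,.115,1)"
```

```text
t 3.1 p [ 0.462  -0.3699  0.2075] q [-0.727  0.423  1.762  0.     0.954 -0.741] F [0.7 1.1 0.9] w 0.0001
delta mm [ 16.2 -14.   92.4] jaw 0.8 tilt corr deg rx,ry [0.14 0.1 ] rz -0.2
```

Call:
drive_tool(
  series="16 -14 0 0 0 0 0; 0 0 35 0 0 0 0; 0 0 35 0 0 0 0; 0 0 20 0 0 0 0; 0 0 2 0 0 0 0",
)

```text
time_s: 3.52
position: [0.4511, -0.3679, 0.1151]
orientation: [0.008, 0.704, 0.71, -0.0]
wrist_force: [-0.9, 0.5, -0.3]
width: 0.0002
```

```bash
python3 -c "
from h import *
go(.448,-.354,.115,1)
a=capture('top');crop(a,270,120,360,220,6,'pics/t5.png')
b=capture('scene');crop(b,195,150,285,215,8,'pics/s5.png')"
```

```text
t 3.52 p [ 0.4511 -0.3679  0.1151] q [-7.360e-01  5.210e-01  1.873e+00 -1.000e-03  7.320e-01 -7.420e-01] F [-0.9  0.5 -0.3] w 0.0002
delta mm [13.9 -3.  -0.1] jaw 0.4 tilt corr deg rx,ry [0.61 0.62] rz -0.6
```

View pics/t5.png

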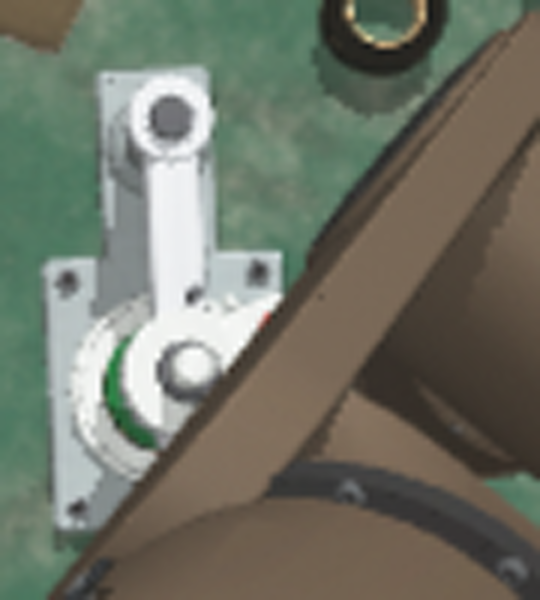

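View pics/s5.png

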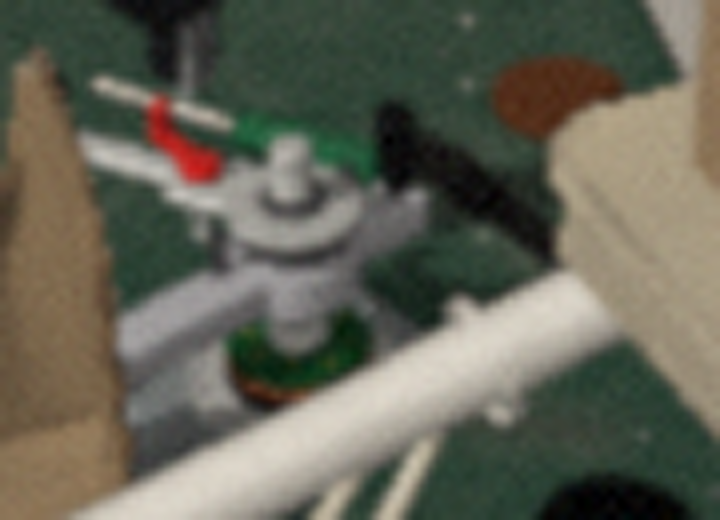

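Call:
drive_tool(
  series="14 -1 0 0.6 0.6 0 0; 0 0 0 0 0 0 0; 1 8 0 0 0 0 0; 1 8 0 0 0 0 0; 1 8 0 0 0 0 0; 1 8 0 0 0 0 0; 1 5 0 0 0 0 0; 0 0 0 0 0 0 0",
)

```text
time_s: 4.28
position: [0.495, -0.348, 0.1248]
orientation: [0.004, 0.704, 0.71, 0.0]
wrist_force: [-2.8, 0.7, -1.0]
width: -0.0
```

```bash
python3 -c "
from h import *
go(.485,-.349,.115,1)
b=capture('scene');crop(b,195,150,285,215,8,'pics/s6.png')"
```

```text
t 4.28 p [ 0.495  -0.348   0.1248] q [-6.630e-01  5.370e-01  1.807e+00 -1.000e-03  7.890e-01 -6.720e-01] F [-2.8  0.7 -1. ] w -0.0
delta mm [ -0.8 -10.    9.7] jaw 0.5 tilt corr deg rx,ry [0.36 0.31] rz -0.5
```

View pics/s6.png

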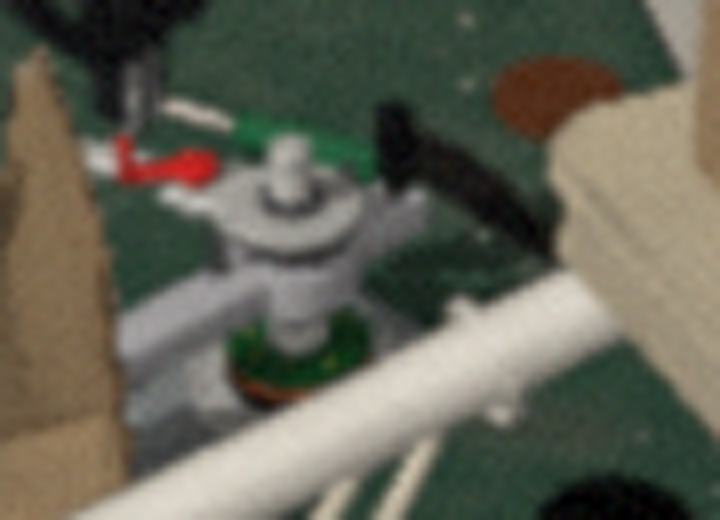

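```bash
python3 -c "
from h import *
st()
t=onz('scene',(195+125/8,150+150/8),.119);print(t)
p=np.array([.4783,-.3213]);d=t[:2]-p;print(np.linalg.norm(d),np.arctan2(d[0],-d[1]))
"
```

```text
t 4.33 p [ 0.4946 -0.3482  0.1247] q [-6.630e-01  5.370e-01  1.807e+00 -1.000e-03  7.890e-01 -6.720e-01] F [-0.9  0.8 -0.3] w 0.0002
[ 0.50356106 -0.33927751  0.119     ]
0.03100503037396908 0.952281812812726
```

Call:
drive_tool(
  series="0 -15 0 0 0 0 0; 0 0 -30 0 0 0 0.45; 0 0 -25 0 0 0 0.45; 0 10 0 0 0 -7 0.45; 0 10 0 0 0 -7 0.45; -20 10 0 0 0 -7 0.45; -20 0 0 0 0 0 0.45; 0 0 0 0 0 0 0.45",
)

```text
time_s: 5.0
position: [0.523, -0.3841, 0.1835]
orientation: [0.006, 0.556, 0.831, -0.001]
wrist_force: [-1.0, 0.0, -0.6]
width: 0.0388
```

```bash
python3 -c "
from h import *
go(.5055,-.3896,.18,22)
b=capture('scene');crop(b,195,150,285,215,8,'pics/s7.png')"
```

```text
t 5.0 p [ 0.523  -0.3841  0.1835] q [-0.68   0.52   1.658 -0.     0.951 -1.073] F [-1.   0.  -0.6] w 0.0388
delta mm [  1.6 -18.3   3.3] jaw 22.5 tilt corr deg rx,ry [0.33 0.63] rz 0.5
```

View pics/s7.png

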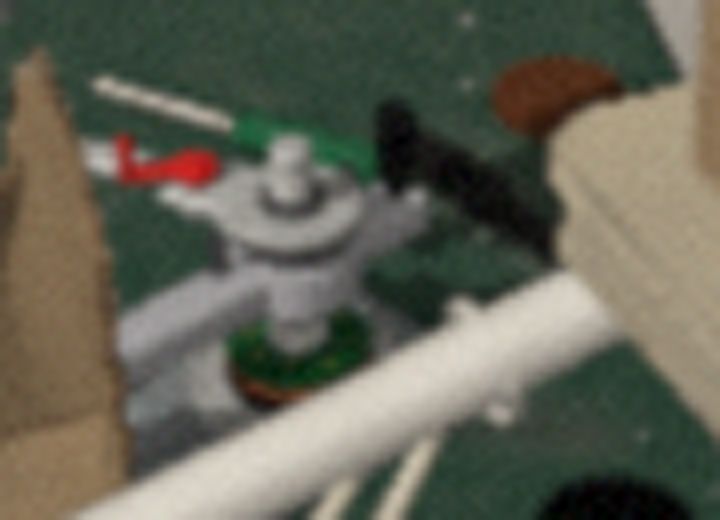

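```bash
python3 -c "
from h import *
a=capture('top');crop(a,250,100,380,220,5,'pics/t7.png')"
```

```text
(no output)
```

View pics/t7.png

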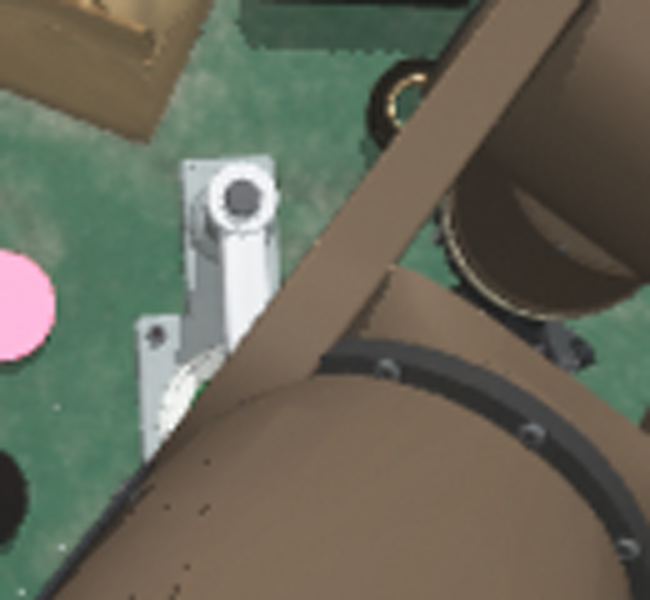

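Call:
drive_tool(
  series="1 -17 0 0.3 0.6 0 0.45; 0 0 0 0 0 0 0.45; 0 0 15 0 0 0 0.45; 0 0 15 0 0 0 0.45",
)

```text
time_s: 5.43
position: [0.5029, -0.3866, 0.1544]
orientation: [-0.0, 0.557, 0.83, 0.0]
wrist_force: [-0.3, -0.5, -1.1]
width: 0.0383
```

```bash
python3 -c "
from h import *
go(.507,-.389,.110,22)"
```

```text
t 5.43 p [ 0.5029 -0.3866  0.1544] q [-7.040e-01  5.400e-01  1.706e+00  1.000e-03  8.960e-01 -1.093e+00] F [-0.3 -0.5 -1.1] w 0.0383
delta mm [-3.8  2.9 44.4] jaw 22.3 tilt corr deg rx,ry [ 0.02 -0.05] rz 0.3
```

Call:
drive_tool(
  series="-3.5 3 5 0 0 0 0.45; 0 0 12 0 0 0 0.45; 0 0 12 0 0 0 0.45; 0 0 12 0 0 0 0.45; 0 0 3 0 0 0 0.45",
)

```text
time_s: 5.85
position: [0.5048, -0.3872, 0.1059]
orientation: [-0.002, 0.558, 0.83, 0.001]
wrist_force: [-0.0, 0.5, -0.6]
width: 0.0385
```

```bash
python3 -c "
from h import *
go(.507,-.389,.110,22)"
```

```text
t 5.85 p [ 0.5048 -0.3872  0.1059] q [-7.020e-01  6.030e-01  1.733e+00  1.000e-03  8.090e-01 -1.090e+00] F [-0.   0.5 -0.6] w 0.0385
delta mm [-2.5  1.3 -4.1] jaw 22.2 tilt corr deg rx,ry [-0.06 -0.21] rz 0.2
```

Call:
drive_tool(
  series="0 0 -3 0 0 0 0.15; 0 0 0 0 0 0 0.15; 0 0 0 0 0 0 0.15; 0 0 0 0 0 0 0.15",
  grip_force=20,
)

```text
time_s: 6.18
position: [0.5045, -0.3865, 0.1081]
orientation: [-0.003, 0.558, 0.83, 0.001]
wrist_force: [1.0, -2.0, -13.0]
width: 0.0209
```

```bash
python3 -c "
from h import *
go(.507,-.389,.110,22)"
```

```text
t 6.18 p [ 0.5045 -0.3865  0.1081] q [-7.020e-01  6.000e-01  1.731e+00  1.000e-03  8.160e-01 -1.090e+00] F [  1.  -2. -13.] w 0.0209
delta mm [-3.2  1.4 -1.9] jaw 22.2 tilt corr deg rx,ry [-0.11 -0.32] rz 0.2
```

Call:
drive_tool(
  series="-3 0 0 0 0 0 0.33; 0 0 0 0 0 0 0.33; 0.7 12.9 0 0 0 -6.3 0.33; 0.7 12.9 0 0 0 -6.3 0.33; 0.7 12.9 0 0 0 -6.3 0.33",
)

```text
time_s: 6.6
position: [0.5383, -0.3714, 0.1101]
orientation: [-0.002, 0.412, 0.911, 0.001]
wrist_force: [-3.3, -1.2, -2.2]
width: 0.0282
```

```bash
cat >> h.py <<'E'
C=np.array([.462,-.2805]);YAW=.014
def hs(C=C,base=0.0):
    o=st();p=o["position"];d=p[:2]-C;h=np.arctan2(d[0],-d[1])-YAW-base
    q=o["orientation"];R=Rn.from_quat([q[1],q[2],q[3],q[0]]);ty=R.apply([0,1,0]);ja=np.arctan2(ty[1],ty[0])-YAW-base
    print("h",round(h,3),"r",round(np.hypot(*d),4),"jaw-h deg",round(np.degrees((ja-h+np.pi/2)%np.pi-np.pi/2),1),"Tz",np.round(o["ft_torque"],2))
E
python3 -c "
from h import *
hs();go(.5,-.4,.11)"
```

```text
t 6.6 p [ 0.5383 -0.3714  0.1101] q [-0.65   0.619  1.686  0.     0.841 -1.372] F [-3.3 -1.2 -2.2] w 0.0282
h 0.684 r 0.1186 jaw-h deg 1.3 Tz [-0.16  0.48 -0.02]
t 6.6 p [ 0.5383 -0.3714  0.1101] q [-0.65   0.619  1.686  0.     0.841 -1.372] F [-3.3 -1.2 -2.2] w 0.0282
delta mm [  3.8 -47.6   0.1] jaw 41.3 tilt corr deg rx,ry [-0.03 -0.23]
```

Call:
drive_tool(
  series="0.8 14.3 0 0 0 -7 0.33; 0.8 14.3 0 0 0 -7 0.33; 0 0 0 0 0 0 0.33",
)

```text
time_s: 6.85
position: [0.5592, -0.3495, 0.1109]
orientation: [-0.002, 0.291, 0.957, 0.0]
wrist_force: [-0.3, -0.6, -0.9]
width: 0.0281
```

```bash
python3 -c "
from h import *
hs();go(.5,-.4,.11)"
```

```text
t 6.85 p [ 0.5592 -0.3495  0.1109] q [-0.604  0.624  1.673 -0.     0.848 -1.585] F [-0.3 -0.6 -0.9] w 0.0281
h 0.94 r 0.1192 jaw-h deg 1.5 Tz [-0.05  0.08  0.01]
t 6.85 p [ 0.5592 -0.3495  0.1109] q [-0.604  0.624  1.673 -0.     0.848 -1.585] F [-0.3 -0.6 -0.9] w 0.0281
delta mm [ 21.1 -74.9   1. ] jaw 56.2 tilt corr deg rx,ry [-0.01 -0.18]
```

Call:
drive_tool(
  series="0.8 -14.3 0 0 0 7 0.33; 0.8 -14.3 0 0 0 7 0.33; 0.8 -14.3 0 0 0 7 0.33; 0.8 -14.3 0 0 0 7 0.33; 0.8 -14.3 0 0 0 7 0.33; 0.8 -14.3 0 0 0 7 0.33; 0.8 -14.3 0 0 0 7 0.33; 0.8 -14.3 0 0 0 7 0.33",
)

```text
time_s: 7.52
position: [0.4609, -0.4053, 0.1135]
orientation: [0.002, 0.715, 0.699, 0.0]
wrist_force: [1.1, -1.0, -0.6]
width: 0.0281
```

```bash
python3 -c "
from h import *
hs();go(.5,-.4,.11)"
```

```text
t 7.52 p [ 0.4609 -0.4053  0.1135] q [-7.710e-01  5.640e-01  1.789e+00  1.000e-03  7.850e-01 -7.490e-01] F [ 1.1 -1.  -0.6] w 0.0281
h -0.023 r 0.1248 jaw-h deg -0.8 Tz [ 0.09 -0.17 -0.04]
t 7.52 p [ 0.4609 -0.4053  0.1135] q [-7.710e-01  5.640e-01  1.789e+00  1.000e-03  7.850e-01 -7.490e-01] F [ 1.1 -1.  -0.6] w 0.0281
delta mm [ 6.2 39.   3.6] jaw -1.3 tilt corr deg rx,ry [0.17 0.1 ]
```

Call:
drive_tool(
  series="2 -14.3 1 0 0 7 0.33; 2 -14.3 0.5 0 0 7 0.33; 1.5 -14.3 0 0 0 7 0.33; 1.5 -14.3 0 0 0 7 0.33; 1 -14.3 0 0 0 7 0.33; 1 -14.3 0 0 0 7 0.33; 1 -13 0 0 0 6 0.33; 0 0 0 0 0 0 0.33",
)

```text
time_s: 8.18
position: [0.368, -0.3643, 0.1149]
orientation: [0.005, 0.944, 0.329, 0.003]
wrist_force: [0.1, 0.3, -0.5]
width: 0.0279
```

```bash
python3 -c "
from h import *
hs();go(.5,-.4,.11)"
```

```text
t 8.18 p [ 0.368  -0.3643  0.1149] q [-8.400e-01  4.520e-01  2.016e+00  1.000e-03  6.620e-01  5.900e-02] F [ 0.1  0.3 -0.5] w 0.0279
h -0.857 r 0.1259 jaw-h deg -3.3 Tz [ 0.03 -0.04 -0.02]
t 8.18 p [ 0.368  -0.3643  0.1149] q [-8.400e-01  4.520e-01  2.016e+00  1.000e-03  6.620e-01  5.900e-02] F [ 0.1  0.3 -0.5] w 0.0279
delta mm [ 81.2 109.9   6.3] jaw -51.6 tilt corr deg rx,ry [ 0.66 -0.09]
```

Call:
drive_tool(
  series="5 -9 3 0.6 0 2 0.33; 0 0 0 0 0 0 0.33; 0.8 14.3 0 0 0 -7 0.33; 0.8 14.3 0 0 0 -7 0.33; 0.8 14.3 0 0 0 -7 0.33; 0.8 14.3 0 0 0 -7 0.33; 0.8 14.3 0 0 0 -7 0.33; 0.8 14.3 0 0 0 -7 0.33",
)

```text
time_s: 8.85
position: [0.4382, -0.4053, 0.114]
orientation: [0.001, 0.77, 0.639, 0.001]
wrist_force: [-2.1, 2.8, -0.7]
width: 0.0285
```

```bash
python3 -c "
from h import *
hs();go(.5,-.4,.11)"
```

```text
t 8.85 p [ 0.4382 -0.4053  0.114 ] q [-0.798  0.545  1.827  0.002  0.768 -0.614] F [-2.1  2.8 -0.7] w 0.0285
h -0.202 r 0.1271 jaw-h deg 0.1 Tz [ 0.42  0.48 -0.04]
t 8.85 p [ 0.4382 -0.4053  0.114 ] q [-0.798  0.545  1.827  0.002  0.768 -0.614] F [-2.1  2.8 -0.7] w 0.0285
delta mm [16.6 59.7  4.1] jaw -10.6 tilt corr deg rx,ry [ 0.1  -0.01]
```

Call:
drive_tool(
  series="2.8 14.3 1.5 0 0 -7 0.33; 2.8 14.3 1.5 0 0 -7 0.33; 2.8 14.3 1 0 0 -7 0.33; 1.8 14.3 0 0 0 -7 0.33; 0.8 14.3 0 0 0 -7 0.33; 0.8 14.3 0 0 0 -7 0.33; 0.8 14.3 0 0 0 -7 0.33; 0.8 14.3 0 0 0 -7 0.33",
)

```text
time_s: 9.52
position: [0.5494, -0.3743, 0.1107]
orientation: [0.001, 0.369, 0.929, -0.002]
wrist_force: [-3.9, -0.8, 0.5]
width: 0.0284
```

```bash
python3 -c "
from h import *
hs();go(.5,-.4,.11)"
```

```text
t 9.52 p [ 0.5494 -0.3743  0.1107] q [-0.642  0.627  1.665 -0.004  0.846 -1.454] F [-3.9 -0.8  0.5] w 0.0284
h 0.736 r 0.1282 jaw-h deg 3.7 Tz [-0.16  0.65 -0.02]
t 9.52 p [ 0.5494 -0.3743  0.1107] q [-0.642  0.627  1.665 -0.004  0.846 -1.454] F [-3.9 -0.8  0.5] w 0.0284
delta mm [ 18.3 -52.6   0.8] jaw 46.7 tilt corr deg rx,ry [-0.14  0.21]
```

Call:
drive_tool(
  series="4.8 13 0 0 0 -5 0.33; 4.8 13 0 0 0 -5 0.33; 0 0 0 0 0 0 0.33",
)

```text
time_s: 9.77
position: [0.5637, -0.3504, 0.1113]
orientation: [0.003, 0.275, 0.962, -0.003]
wrist_force: [-0.5, -0.5, -0.8]
width: 0.0284
```

```bash
python3 -c "
from h import *
hs()
b=capture('scene');crop(b,195,150,285,215,8,'pics/s8.png')"
```

```text
t 9.77 p [ 0.5637 -0.3504  0.1113] q [-0.599  0.623  1.672 -0.006  0.837 -1.61 ] F [-0.5 -0.5 -0.8] w 0.0284
h 0.955 r 0.1234 jaw-h deg 2.6 Tz [-0.05  0.08  0.02]
```

View pics/s8.png

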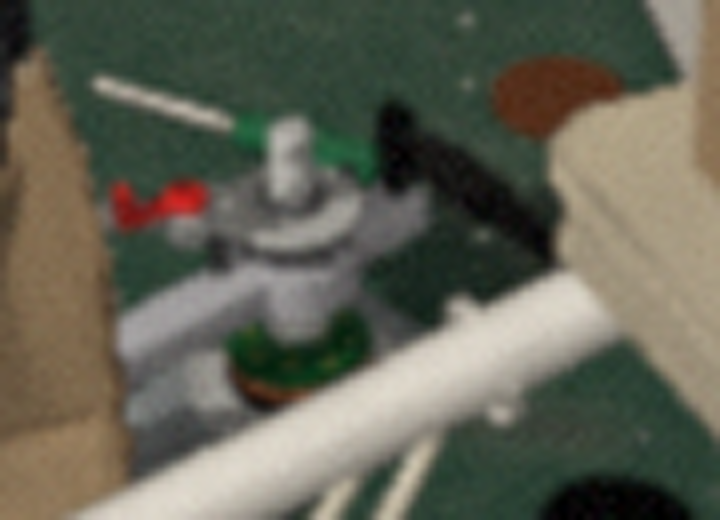

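Call:
drive_tool(
  series="2 -14.3 0 0 0 7 0.33; 2 -14.3 0 0 0 7 0.33; 1.5 -14.3 0 0 0 7 0.33; 1.5 -14.3 0 0 0 7 0.33; 1.5 -14.3 0 0 0 7 0.33; 1.5 -14.3 0 0 0 7 0.33; 1.5 -14.3 0 0 0 7 0.33; 1.5 -14.3 0 0 0 7 0.33",
)

```text
time_s: 10.48
position: [0.4633, -0.4109, 0.1122]
orientation: [0.008, 0.704, 0.71, -0.001]
wrist_force: [0.8, 1.9, -0.1]
width: 0.028
```

```bash
python3 -c "
from h import *
hs()"
```

```text
t 10.48 p [ 0.4633 -0.4109  0.1122] q [-0.773  0.567  1.787 -0.002  0.771 -0.779] F [ 0.8  1.9 -0.1] w 0.028
h -0.004 r 0.1304 jaw-h deg -0.2 Tz [ 0.12 -0.16  0.02]
```

Call:
drive_tool(
  series="8 -10 1 0 0 5 0.33; 4 -14.3 1 0 0 7 0.33; 3 -14.3 0 0 0 7 0.33; 2.5 -14.3 0 0 0 7 0.33",
)

```text
time_s: 10.82
position: [0.4109, -0.3918, 0.1104]
orientation: [0.011, 0.851, 0.525, 0.001]
wrist_force: [1.1, -0.7, -0.8]
width: 0.0284
```

```bash
python3 -c "
from h import *
hs();go(.5,-.4,.11)"
```

```text
t 10.82 p [ 0.4109 -0.3918  0.1104] q [-0.814  0.509  1.915 -0.002  0.695 -0.348] F [ 1.1 -0.7 -0.8] w 0.0284
h -0.444 r 0.1224 jaw-h deg -1.9 Tz [-0.08 -0.2   0.02]
t 10.82 p [ 0.4109 -0.3918  0.1104] q [-0.814  0.509  1.915 -0.002  0.695 -0.348] F [ 1.1 -0.7 -0.8] w 0.0284
delta mm [32.5 83.3  1.8] jaw -26.6 tilt corr deg rx,ry [1.14 0.5 ]
```

Call:
drive_tool(
  series="3 -14.3 0 1 0.5 7 0.33; 3 -14.3 0 0 0 7 0.33; 3 -14.3 0 0 0 7 0.33; 3 -14.3 0 0 0 6 0.33; 2 -5 0 0 0 2 0.33; 0 0 0 0 0 0 0.33",
)

```text
time_s: 11.32
position: [0.3672, -0.3485, 0.1115]
orientation: [0.003, 0.96, 0.28, 0.002]
wrist_force: [0.3, 0.1, -0.4]
width: 0.0282
```

```bash
python3 -c "
from h import *
hs();go(.5,-.4,.11)"
```

```text
t 11.32 p [ 0.3672 -0.3485  0.1115] q [-8.200e-01  4.460e-01  2.042e+00  2.000e-03  6.460e-01  1.820e-01] F [ 0.3  0.1 -0.4] w 0.0282
h -0.962 r 0.1167 jaw-h deg -3.2 Tz [ 0.03 -0.04  0.02]
t 11.32 p [ 0.3672 -0.3485  0.1115] q [-8.200e-01  4.460e-01  2.042e+00  2.000e-03  6.460e-01  1.820e-01] F [ 0.3  0.1 -0.4] w 0.0282
delta mm [ 84.4 114.7   2.6] jaw -57.5 tilt corr deg rx,ry [ 0.45 -0.14]
```

Call:
drive_tool(
  series="1 14.3 0 0.4 0 -7 0.33; 1.5 14.3 0 0 0 -7 0.33; 1.5 14.3 0 0 0 -7 0.33; 2 14.3 0 0 0 -7 0.33; 2 14.3 0 0 0 -7 0.33; 2 14.3 0 0 0 -7 0.33; 2 14.3 0 0 0 -7 0.33; 2 14.3 0 0 0 -7 0.33",
)

```text
time_s: 11.98
position: [0.4646, -0.404, 0.1116]
orientation: [-0.003, 0.71, 0.704, 0.001]
wrist_force: [-3.2, 2.1, 0.9]
width: 0.0281
```

```bash
python3 -c "
from h import *
hs();go(.5,-.4,.11)"
```

```text
t 11.98 p [ 0.4646 -0.404   0.1116] q [-0.766  0.573  1.778  0.002  0.797 -0.76 ] F [-3.2  2.1  0.9] w 0.0281
h 0.007 r 0.1235 jaw-h deg -1.7 Tz [ 0.39  0.57 -0.02]
t 11.98 p [ 0.4646 -0.404   0.1116] q [-0.766  0.573  1.778  0.002  0.797 -0.76 ] F [-3.2  2.1  0.9] w 0.0281
delta mm [ 4.2 35.3  1.6] jaw -0.5 tilt corr deg rx,ry [-0.17 -0.3 ]
```

Call:
drive_tool(
  series="2.5 14.3 0 0 0 -7 0.33; 2.5 14.3 0 0 0 -7 0.33; 2.5 14.3 0 0 0 -7 0.33",
)

```text
time_s: 12.23
position: [0.5072, -0.3958, 0.1115]
orientation: [-0.003, 0.566, 0.824, 0.001]
wrist_force: [-3.4, -0.1, 2.8]
width: 0.0282
```

```bash
python3 -c "
from h import *
hs()"
```

```text
t 12.23 p [ 0.5072 -0.3958  0.1115] q [-7.100e-01  6.050e-01  1.710e+00  1.000e-03  8.330e-01 -1.079e+00] F [-3.4 -0.1  2.8] w 0.0282
h 0.36 r 0.1239 jaw-h deg -0.4 Tz [0.05 0.67 0.04]
```

Call:
drive_tool(
  series="3 14.3 0 0 0 -7 0.33; 3 14.3 0 0 0 -7 0.33; 0 0 0 0 0 0 0.33",
)

```text
time_s: 12.48
position: [0.5337, -0.3823, 0.1115]
orientation: [-0.002, 0.455, 0.89, 0.0]
wrist_force: [-2.1, 0.9, 0.1]
width: 0.0282
```

```bash
python3 -c "
from h import *
hs()"
```

```text
t 12.48 p [ 0.5337 -0.3823  0.1115] q [-0.668  0.62   1.679 -0.     0.846 -1.293] F [-2.1  0.9  0.1] w 0.0282
h 0.6 r 0.1245 jaw-h deg 0.6 Tz [ 0.05  0.34 -0.02]
```

Call:
drive_tool(
  series="3 14.3 0 0 0 -7 0.33; 3 14.3 0 0 0 -7 0.33; 3 9 0 0 0 -5 0.33; 0 0 0 0 0 0 0.33",
)

```text
time_s: 12.82
position: [0.5562, -0.3582, 0.1119]
orientation: [0.0, 0.305, 0.952, -0.002]
wrist_force: [-1.3, -0.3, -0.7]
width: 0.0284
```

```bash
python3 -c "
from h import *
hs()
b=capture('scene');crop(b,195,150,285,215,8,'pics/s9.png')"
```

```text
t 12.82 p [ 0.5562 -0.3582  0.1119] q [-0.616  0.623  1.671 -0.005  0.846 -1.564] F [-1.3 -0.3 -0.7] w 0.0284
h 0.867 r 0.1221 jaw-h deg 4.0 Tz [-0.07  0.24 -0.  ]
```

View pics/s9.png

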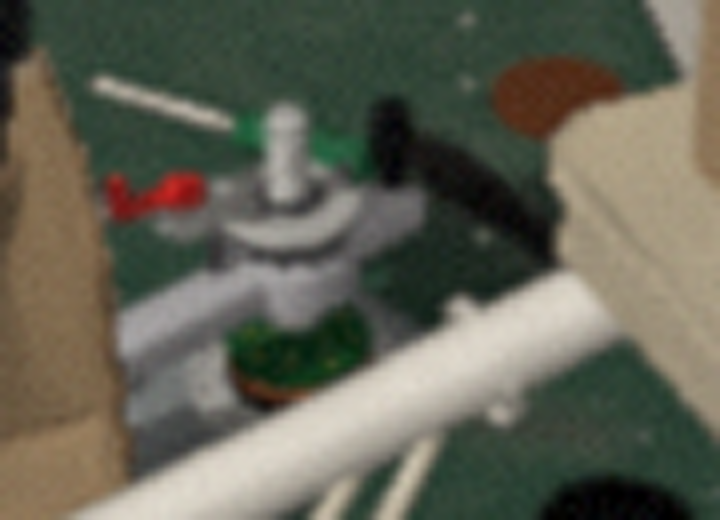

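```bash
python3 -c "
from h import *
s0=cv2.imread('pics/scene0.png');b=capture('scene')[:,:,::-1]
c=[cv2.resize(i[158:200,215:250],None,fx=11,fy=11,interpolation=cv2.INTER_CUBIC) for i in (s0,b)]
cv2.imwrite('pics/cmp.png',np.hstack(c))"
```

```text
(no output)
```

View pics/cmp.png

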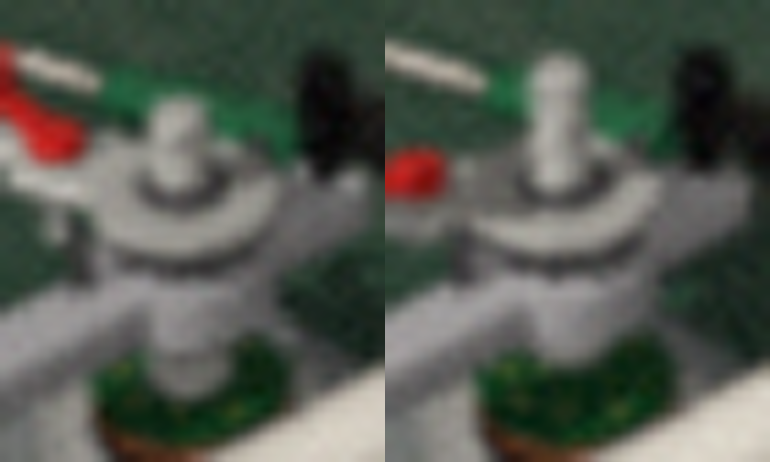

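Call:
drive_tool(
  series="0 -3 0 0 0 0 0.45; 0 0 -20 0 0 0 0.45; 0 0 -30 0 0 0 0.45; 0 0 -30 0 0 0 0.45; 0 0 0 0 0 7 0.45; 0 0 0 0 0 7 0.45",
)

```text
time_s: 13.42
position: [0.5489, -0.3658, 0.1935]
orientation: [-0.002, 0.435, 0.9, -0.001]
wrist_force: [-0.3, 0.9, -0.5]
width: 0.0385
```

```bash
python3 -c "
from h import *
b=capture('scene')
crop(b,195,150,285,215,8,'pics/s10.png')
print(onz('scene',(195+390/8,150+112/8),.123))
print(proj('scene',[.404,-.2805,.128]),proj('scene',[.404,-.2805,.1]))
go(.404,-.2865,.18,90)
"
```

```text
[ 0.40562995 -0.28262394  0.123     ]
[244.51631635 162.84983341] [244.56031678 169.68579335]
t 13.47 p [ 0.5493 -0.3662  0.1941] q [-0.632  0.532  1.606 -0.004  1.007 -1.29 ] F [ 0.3 -0.7  2. ] w 0.0387
delta mm [152.1 -65.9  14.6] jaw 37.8 tilt corr deg rx,ry [-0.21 -0.11] rz -52.2
```

View pics/s10.png

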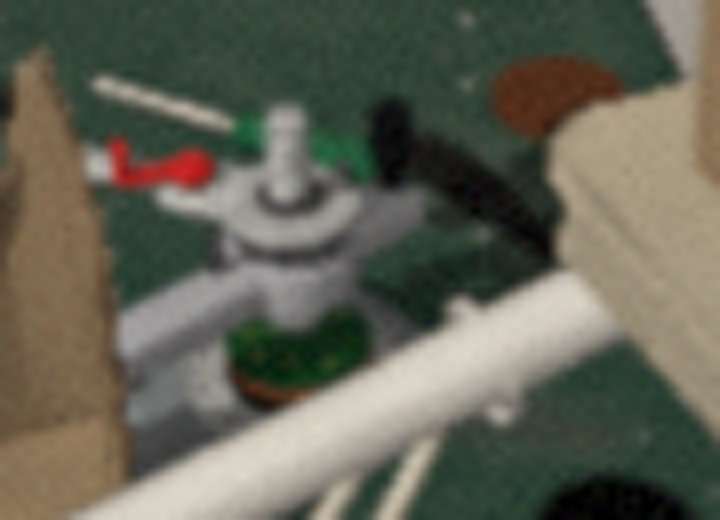

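Call:
drive_tool(
  series="0 0 0 0 0 7 0.45; 0 0 0 0 0 7 0.45; 0 0 0 0 0 7 0.45; 0 0 0 0 0 7 0.45; 0 0 0 0 0 7 0.45; 0 0 0 0 0 7 0.45; 0 0 0 0 0 7 0.45; 0 0 0 0 0 7 0.45",
)

```text
time_s: 14.13
position: [0.5448, -0.3711, 0.1929]
orientation: [-0.002, 0.812, 0.584, -0.002]
wrist_force: [-0.2, 0.2, -0.1]
width: 0.0384
```

```bash
python3 -c "
from h import *
go(.404,-.2825,.19,-70)
"
```

```text
t 14.13 p [ 0.5448 -0.3711  0.1929] q [-0.643  0.533  1.607 -0.002  1.008 -0.318] F [-0.2  0.2 -0.1] w 0.0384
delta mm [  39.3 -161.7    3.9] jaw -18.5 tilt corr deg rx,ry [-0.34 -0.  ] rz 51.5
```

Call:
drive_tool(
  series="8 -32 0 0 0 0 0.45; 8 -32 0 0 0 0 0.45; 8 -32 0 0 0 0 0.45; 8 -32 0 0 0 0 0.45; 8 -32 0 0 0 0 0.45; 0 0 0 0 0 7 0.45; 0 0 0 0 0 7 0.45; 0 0 0 0 0 7 0.45",
)

```text
time_s: 14.8
position: [0.3949, -0.2791, 0.1902]
orientation: [-0.005, 0.908, 0.418, -0.003]
wrist_force: [0.7, -0.7, 0.4]
width: 0.0383
```

Call:
drive_tool(
  series="0 0 0 0 0 7 0.45; 0 0 0 0 0 7 0.45; 0 0 0 0 0 7 0.45; 0 0 0 0 0 7 0.45; 0 0 0 0 0 0 0.45",
)

```text
time_s: 15.22
position: [0.3921, -0.2805, 0.1898]
orientation: [-0.005, 0.984, 0.177, -0.004]
wrist_force: [-0.4, -0.2, -0.6]
width: 0.0387
```

```bash
python3 -c "
from h import *
go(.404,-.2825,.10,-70)
"
```

```text
t 15.22 p [ 0.3921 -0.2805  0.1898] q [-0.684  0.307  2.007 -0.     0.84   0.532] F [-0.4 -0.2 -0.6] w 0.0387
delta mm [11.   6.9 89.7] jaw -69.6 tilt corr deg rx,ry [-0.62  0.38] rz 0.4
```

Call:
drive_tool(
  series="11 7 0 -0.6 0.4 0 0.45; 0 0 10 0 0 0 0.45; 0 0 25 0 0 0 0.45; 0 0 25 0 0 0 0.45; 0 0 20 0 0 0 0.45; 0 0 3 0 0 0 0.45",
)

```text
time_s: 15.72
position: [0.4077, -0.286, 0.1031]
orientation: [0.002, 0.982, 0.188, 0.003]
wrist_force: [-0.5, 0.6, -0.3]
width: 0.0384
```

```bash
python3 -c "
from h import *
go(.404,-.2825,.102,-70)
b=capture('scene')
crop(b,195,150,285,215,8,'pics/s11.png')
"
```

```text
t 15.72 p [ 0.4077 -0.286   0.1031] q [-6.730e-01  4.520e-01  2.065e+00  2.000e-03  6.180e-01  5.190e-01] F [-0.5  0.6 -0.3] w 0.0384
delta mm [-2.1 -4.6  1. ] jaw -68.4 tilt corr deg rx,ry [ 0.32 -0.24] rz 1.6
```

View pics/s11.png

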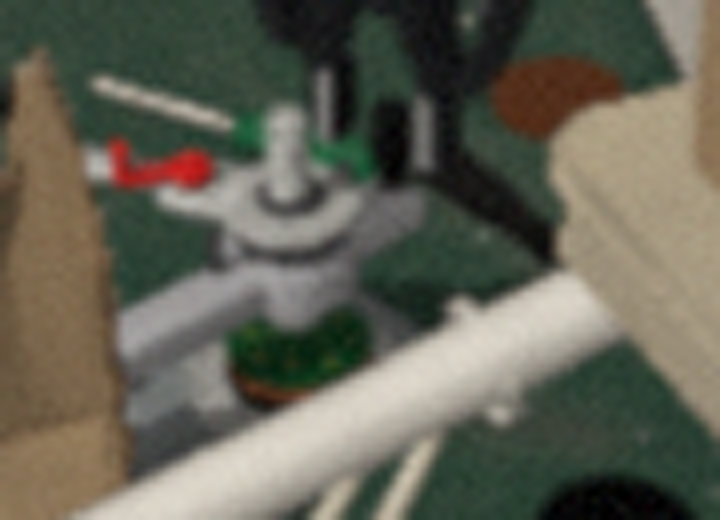

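Call:
drive_tool(
  series="-1 -2 1 0 0 0 0.27; 0 0 0 0 0 0 0.27; -6 19.3 0 0 0 -6.5 0.27; -6 19.3 0 0 0 -6.5 0.27; -6 19.3 0 0 0 -6.5 0.27",
)

```text
time_s: 16.18
position: [0.4152, -0.3399, 0.1046]
orientation: [-0.001, 0.934, 0.358, 0.001]
wrist_force: [-2.0, 5.7, -4.7]
width: 0.0231
```

```bash
cat >> h.py <<'E'
P=np.array([.582,-.279])
def ss():
    o=st();p=o["position"];d=p[:2]-P;s=np.arctan2(-d[1],-d[0])-YAW
    q=o["orientation"];R=Rn.from_quat([q[1],q[2],q[3],q[0]]);ty=R.apply([0,1,0]);ja=np.arctan2(ty[1],ty[0])
    print("s",round(s,3),"r",round(np.hypot(*d),4),"jaw-tan deg",round(np.degrees((ja-(s+YAW-np.pi/2)+np.pi/2)%np.pi-np.pi/2),1))
E
python3 -c "
from h import *
ss()"
```

```text
t 16.18 p [ 0.4152 -0.3399  0.1046] q [-0.744  0.493  1.972  0.004  0.677  0.092] F [-2.   5.7 -4.7] w 0.0231
s 0.336 r 0.1775 jaw-tan deg 21.9
```

Call:
drive_tool(
  series="-6 19.3 0 0 0 -6.5 0.27; -6 19.3 0 0 0 -6.5 0.27; -6 19.3 0 0 0 -6.5 0.27; -6 19.3 0 0 0 -6.5 0.27; -6 19.3 0 0 0 -6.5 0.27",
)

```text
time_s: 16.6
position: [0.4731, -0.4193, 0.1078]
orientation: [-0.005, 0.786, 0.618, -0.0]
wrist_force: [-4.9, 1.5, -3.4]
width: 0.023
```

```bash
python3 -c "
from h import *
ss()"
```

```text
t 16.6 p [ 0.4731 -0.4193  0.1078] q [-0.774  0.598  1.737  0.002  0.816 -0.536] F [-4.9  1.5 -3.4] w 0.023
s 0.897 r 0.1776 jaw-tan deg 24.1
```

Call:
drive_tool(
  series="-6 19.3 1 0 0 -6.5 0.27; -6 19.3 1 0 0 -6.5 0.27; -6 19.3 0 0 0 -6.5 0.27; -6 19.3 0 0 0 -6.5 0.27; -6 19.3 0 0 0 -6.5 0.27; 0 0 0 0 0 0 0.27",
)

```text
time_s: 17.1
position: [0.5695, -0.4555, 0.1111]
orientation: [-0.004, 0.565, 0.825, -0.001]
wrist_force: [0.6, 0.8, 0.1]
width: 0.0231
```

```bash
python3 -c "
from h import *
ss()"
```

```text
t 17.1 p [ 0.5695 -0.4555  0.1111] q [-0.714  0.712  1.484 -0.005  0.954 -1.08 ] F [0.6 0.8 0.1] w 0.0231
s 1.486 r 0.177 jaw-tan deg 25.2
```

Call:
drive_tool(
  series="0 0 0 0 0 0 0.5; 0 0 0 0 0 0 0.5; 0 0 -25 0 0 0 0.5; 0 0 -35 0 0 0 0.5; 0 0 -35 0 0 0 0.5; 38 -10 0 0 0 3 1; 38 -10 0 0 0 3 1; 38 -10 0 0 0 3 1",
)

```text
time_s: 17.77
position: [0.5056, -0.3597, 0.2162]
orientation: [0.001, 0.638, 0.77, -0.002]
wrist_force: [0.9, 0.9, 0.2]
width: 0.0767
```

```bash
python3 -c "
from h import *
go(.462,-.281,.2,1)
b=capture('scene');a=capture('top')
crop(b,190,140,330,310,4,'pics/s12.png')
crop(a,150,110,390,260,3.2,'pics/t12.png')
"
```

```text
t 17.77 p [ 0.5056 -0.3597  0.2162] q [-0.665  0.453  1.685 -0.005  1.002 -0.849] F [0.9 0.9 0.2] w 0.0767
delta mm [ 85.5 -28.2  15.9] jaw 10.7 tilt corr deg rx,ry [-0.1   0.22] rz 9.7
```

View pics/t12.png

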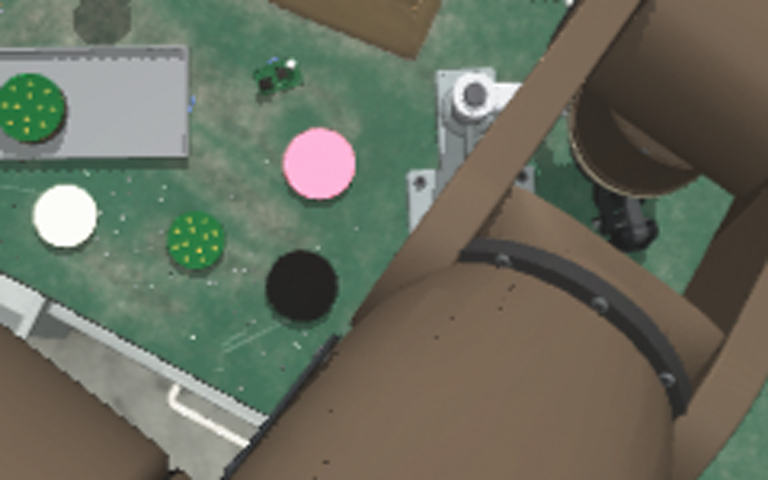

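View pics/s12.png

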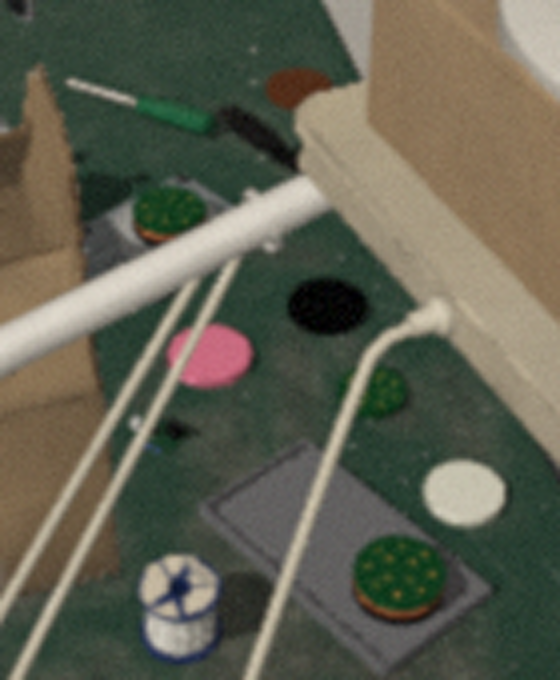

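```bash
python3 -c "
from h import *
b=capture('scene')
print(cent(b,(40,100,0),(90,255,120),(218,180,246,205)))
print(onz('scene',(232.5,192.5),.036), proj('scene',[.462,-.281,.036]))
crop(b,205,170,260,215,12,'pics/s13.png')
"
```

```text
[(160, [231.5, 191.9], [224, 186, 17, 12]), (2, [239.0, 182.5], [239, 182, 1, 2]), (2, [218.5, 188.5], [218, 188, 2, 2]), (1, [242.0, 184.0], [242, 184, 1, 1])]
[ 0.46489527 -0.27449899  0.036     ] [231.92783469 191.30274688]
```

View pics/s13.png

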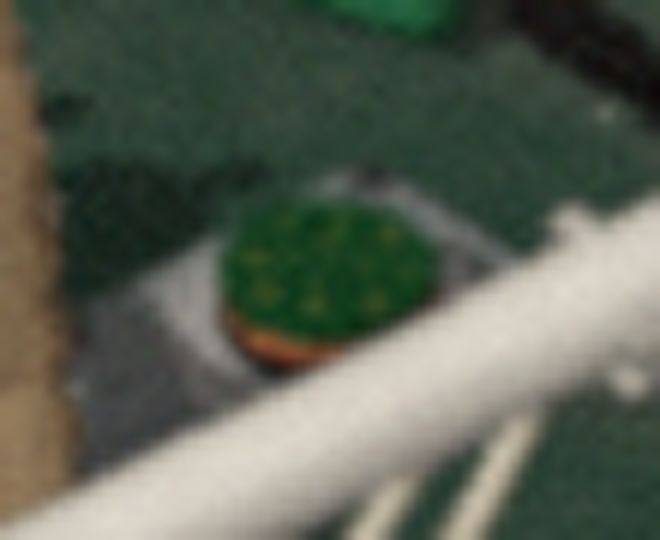

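Call:
drive_tool(
  series="29 -9 0 0 0 3.3 1; 29 -9 0 0 0 3.3 1; 29 -9 0 0 0 3.3 1; 0 0 20 0 0 0 1; 0 0 0 0 0 0 1",
)

```text
time_s: 18.33
position: [0.4643, -0.2749, 0.1982]
orientation: [0.003, 0.707, 0.707, -0.001]
wrist_force: [-1.3, 0.3, -1.4]
width: 0.0853
```

```bash
python3 -c "
from h import *
go(.463,-.278,.018,1)
a=capture('top')
crop(a,250,110,360,220,6,'pics/t14.png')
"
```

```text
t 18.33 p [ 0.4643 -0.2749  0.1982] q [-0.588  0.363  1.89  -0.005  0.884 -0.585] F [-1.3  0.3 -1.4] w 0.0853
delta mm [ -2.   -1.7 180.2] jaw 0.0 tilt corr deg rx,ry [0.12 0.36] rz -1.0
```

Call:
drive_tool(
  series="-2 -1.5 38 0 0.3 -1 1; 0 0 38 0 0 0 1; 0 0 38 0 0 0 1; 0 0 30 0 0 0 1; 0 0 20 0 0 0 1; 0 0 8 0 0 0 1; 0 0 0 0 0 0 1",
)

```text
time_s: 18.97
position: [0.4736, -0.2899, 0.029]
orientation: [0.01, 0.702, 0.712, 0.002]
wrist_force: [0.3, 0.5, -1.0]
width: 0.0852
```

```bash
python3 -c "
from h import *
go(.463,-.278,.018,1)
b=capture('scene')
crop(b,195,150,285,215,8,'pics/s15.png')
"
```

```text
t 18.97 p [ 0.4736 -0.2899  0.029 ] q [-6.040e-01  6.270e-01  1.986e+00  1.000e-03  5.080e-01 -6.190e-01] F [ 0.3  0.5 -1. ] w 0.0852
delta mm [ 12.1 -10.6  10.7] jaw 0.8 tilt corr deg rx,ry [0.99 0.68] rz -0.2
```

View pics/s15.png

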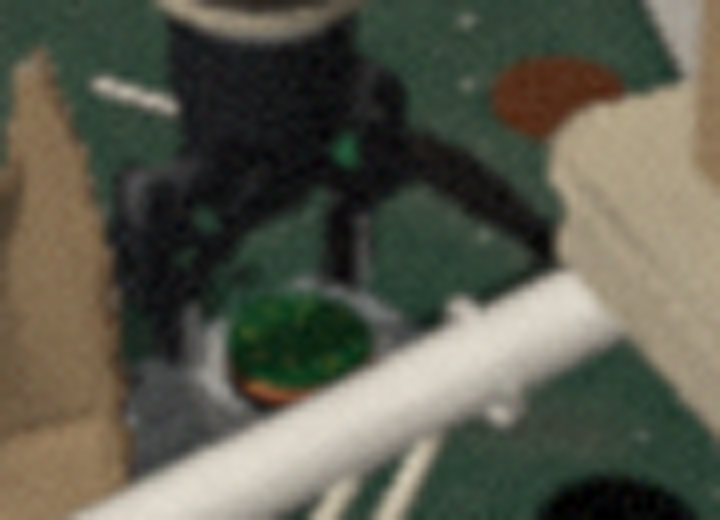

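Call:
drive_tool(
  series="12 -10.5 0 1 0.7 0 1; 0 0 0 0 0 0 1",
)

```text
time_s: 19.18
position: [0.4637, -0.2788, 0.0317]
orientation: [0.001, 0.703, 0.712, 0.0]
wrist_force: [-0.4, 0.5, -0.9]
width: 0.0859
```

```bash
python3 -c "
from h import *
go(.463,-.278,.018,1)
"
```

```text
t 19.18 p [ 0.4637 -0.2788  0.0317] q [-0.598  0.616  2.     0.     0.524 -0.611] F [-0.4  0.5 -0.9] w 0.0859
delta mm [ 0.9 -0.7 13.7] jaw 0.7 tilt corr deg rx,ry [0.06 0.03] rz -0.3
```

Call:
drive_tool(
  series="1 -0.7 7 0 0 0 1; 0 0 6 0 0 0 1; 0 0 0 0 0 0 1; 0 0 0 0 0 0 0.5; 0 0 0 0 0 0 0.5; 0 0 0 0 0 0 0.5; 0 0 0 0 0 0 0.5",
  grip_force=50,
)

```text
time_s: 19.77
position: [0.465, -0.2787, 0.0224]
orientation: [0.004, 0.702, 0.712, 0.001]
wrist_force: [0.2, -0.7, -1.7]
width: 0.0613
```

```bash
python3 -c "
from h import *
go(.463,-.278,.018,1)
b=capture('scene')
crop(b,195,150,285,215,8,'pics/s16.png')
"
```

```text
t 19.77 p [ 0.465  -0.2787  0.0224] q [-0.596  0.631  2.007  0.     0.496 -0.61 ] F [ 0.2 -0.7 -1.7] w 0.0613
delta mm [ 0.7 -2.1  4.4] jaw 0.8 tilt corr deg rx,ry [0.37 0.24] rz -0.2
```

View pics/s16.png

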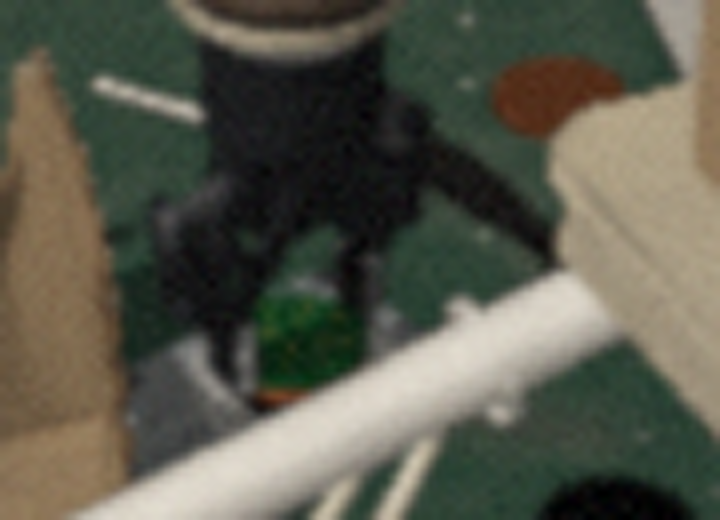

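Call:
drive_tool(
  series="0 0 0 0 0 0 0.9; 0 0 0 0 0 0 0.9; 0 -2 4 0.3 0.2 0 0.9; 0 0 2 0 0 0 0.9; 0 0 0 0 0 0 0.5; 0 0 0 0 0 0 0.5; 0 0 0 0 0 0 0.5; 0 0 0 0 0 0 0.5",
  grip_force=60,
)

```text
time_s: 20.48
position: [0.4635, -0.2792, 0.0166]
orientation: [0.001, 0.702, 0.712, 0.0]
wrist_force: [0.4, 0.0, -1.8]
width: 0.0615
```

```bash
python3 -c "
from h import *
go(.463,-.278,.018,1)
"
```

```text
t 20.48 p [ 0.4635 -0.2792  0.0166] q [-0.598  0.642  2.006  0.     0.491 -0.612] F [ 0.4  0.  -1.8] w 0.0615
delta mm [ 1.2 -0.4 -1.4] jaw 0.8 tilt corr deg rx,ry [0.09 0.06] rz -0.2
```

Call:
drive_tool(
  series="0 0 -10 0 0 0 0.5; 0 0 -25 0 0 0 0.5; 0 0 -30 0 0 0 0.5; 0 0 -30 0 0 0 0.5; 0 0 0 0 0 0 0.5",
)

```text
time_s: 20.9
position: [0.4613, -0.2778, 0.1147]
orientation: [-0.002, 0.702, 0.712, -0.0]
wrist_force: [2.7, -0.1, -1.3]
width: 0.0619
```

```bash
python3 -c "
from h import *
go(.48,.0,.12,0)
b=capture('scene')
crop(b,195,130,285,215,7,'pics/s17.png')
"
```

```text
t 20.9 p [ 0.4613 -0.2778  0.1147] q [-0.598  0.482  1.956  0.     0.709 -0.612] F [ 2.7 -0.1 -1.3] w 0.0619
delta mm [277.5  22.5  -4.6] jaw 0.8 tilt corr deg rx,ry [-0.23 -0.16] rz 0.8
```

View pics/s17.png

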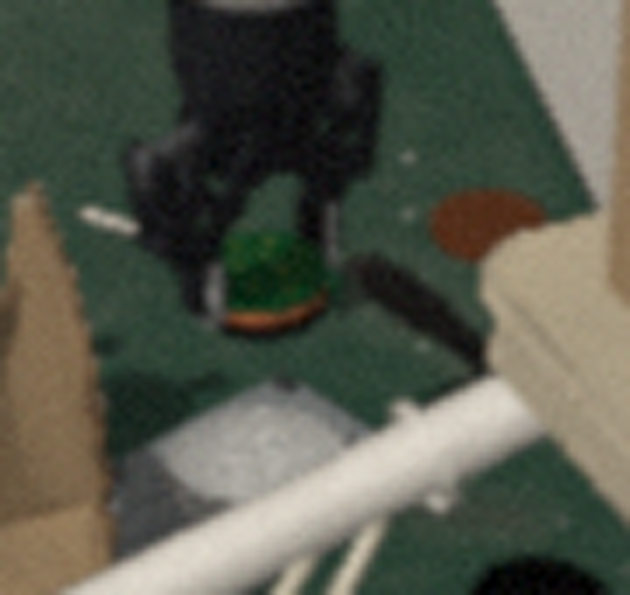

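Call:
drive_tool(
  series="25 3 0 0 0 0 0.5; 37 3 0 0 0 0 0.5; 37 3 0 0 0 0 0.5; 37 3 0 0 0 0 0.5; 37 3 0 0 0 0 0.5; 37 3 0 0 0 0 0.5; 37 3 0 0 0 0 0.5; 25 3 0 0 0 0 0.5",
)

```text
time_s: 21.62
position: [0.479, 0.0, 0.11]
orientation: [-0.003, 0.706, 0.708, -0.002]
wrist_force: [0.9, -0.4, -2.7]
width: 0.0617
```

```bash
python3 -c "
from h import *
go(.599,.026,.06,0)
"
```

```text
t 21.62 p [0.479 0.    0.11 ] q [-6.40e-02  4.26e-01  2.09e+00  2.00e-03  6.33e-01 -7.00e-02] F [ 0.9 -0.4 -2.7] w 0.0617
delta mm [ 25.4 120.5  49.2] jaw 0.2 tilt corr deg rx,ry [-0.41 -0.1 ] rz 0.2
```

Call:
drive_tool(
  series="5 25 0 -0.4 0 0 0.5; 5 25 0 0 0 0 0.5; 5 25 0 0 0 0 0.5; 5 25 0 0 0 0 0.5; 5 15 0 0 0 0 0.5; 0 0 0 0 0 0 0.5; 0 0 15 0 0 0 0.5; 0 0 0 0 0 0 0.5",
)

```text
time_s: 22.28
position: [0.5919, 0.0358, 0.087]
orientation: [-0.005, 0.703, 0.712, -0.003]
wrist_force: [-1.7, -0.7, -3.7]
width: 0.0616
```

```bash
python3 -c "
from h import *
go(.599,.026,.03,0)
b=capture('scene');a=capture('top')
crop(b,220,200,330,310,6,'pics/s18.png')
"
```

```text
t 22.28 p [0.5919 0.0358 0.087 ] q [ 0.008  0.584  1.842  0.004  0.728 -0.008] F [-1.7 -0.7 -3.7] w 0.0616
delta mm [-10.    7.7  56.9] jaw 0.7 tilt corr deg rx,ry [-0.69 -0.16] rz 0.7
```

View pics/s18.png

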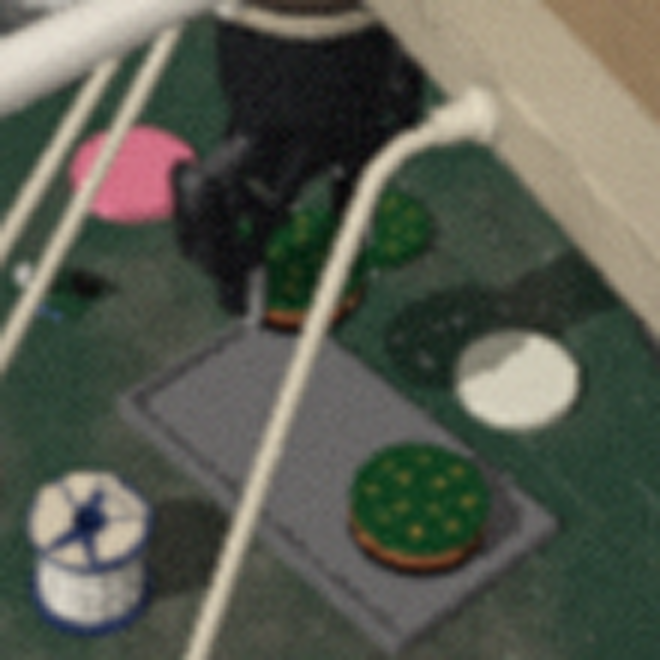

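Pack held level over the free half. Lower it in slow steps.

Call:
drive_tool(
  series="-10 8 0 -0.6 0 0 0.5; 0 0 12 0 0 0 0.5; 0 0 12 0 0 0 0.5; 0 0 12 0 0 0 0.5; 0 0 12 0 0 0 0.5; 0 0 0 0 0 0 0.5",
)

```text
time_s: 22.88
position: [0.6004, 0.0238, 0.0382]
orientation: [-0.0, 0.703, 0.711, 0.002]
wrist_force: [-1.5, -0.4, -3.5]
width: 0.0618
```

```bash
python3 -c "
from h import *
go(.599,.026,.0045,0)
"
```

```text
t 22.88 p [0.6004 0.0238 0.0382] q [-0.013  0.659  1.858  0.005  0.623 -0.027] F [-1.5 -0.4 -3.5] w 0.0618
delta mm [ 2.2 -1.5 33.7] jaw 0.6 tilt corr deg rx,ry [ 0.13 -0.15] rz 0.6
```

Call:
drive_tool(
  series="2 -1.5 10 0 0 0 0.5; 0 0 10 0 0 0 0.5; 0 0 8 0 0 0 0.5; 0 0 4 0 0 0 0.5; 0 0 0 0 0 0 0.5",
)

```text
time_s: 23.3
position: [0.5982, 0.0262, 0.0034]
orientation: [-0.0, 0.703, 0.711, 0.001]
wrist_force: [-6.7, -1.5, 28.9]
width: 0.0617
```

```bash
python3 -c "
from h import *
go(.599,.026,.0045,0)
"
```

```text
t 23.3 p [0.5982 0.0262 0.0034] q [-0.009  0.711  1.873  0.005  0.557 -0.024] F [-6.7 -1.5 28.9] w 0.0617
delta mm [-0.2  0.8 -1.1] jaw 0.6 tilt corr deg rx,ry [ 0.07 -0.15] rz 0.6
```

Call:
drive_tool(
  series="0 0 -1 0 0 0 0.5; 0 0 0 0 0 0 0.85; 0 0 0 0 0 0 0.85; 0 0 0 0 0 0 0.85; 0 0 -15 0 0 0 0.9; 0 0 -25 0 0 0 1; 0 0 -35 0 0 0 1; 0 -20 -15 0 0 0 1",
)

```text
time_s: 23.97
position: [0.5792, 0.0259, 0.0932]
orientation: [-0.001, 0.703, 0.711, 0.0]
wrist_force: [0.8, -0.3, 0.9]
width: 0.0856
```

```bash
python3 -c "
from h import *
go(.497,.096,.1,0)
b=capture('scene')
crop(b,220,200,330,310,6,'pics/s19.png')
"
```

```text
t 23.97 p [0.5792 0.0259 0.0932] q [-0.009  0.557  1.878  0.004  0.708 -0.024] F [ 0.8 -0.3  0.9] w 0.0856
delta mm [ 71.  -81.4  -6.5] jaw 0.7 tilt corr deg rx,ry [-0.08 -0.15] rz 0.7
```

View pics/s19.png

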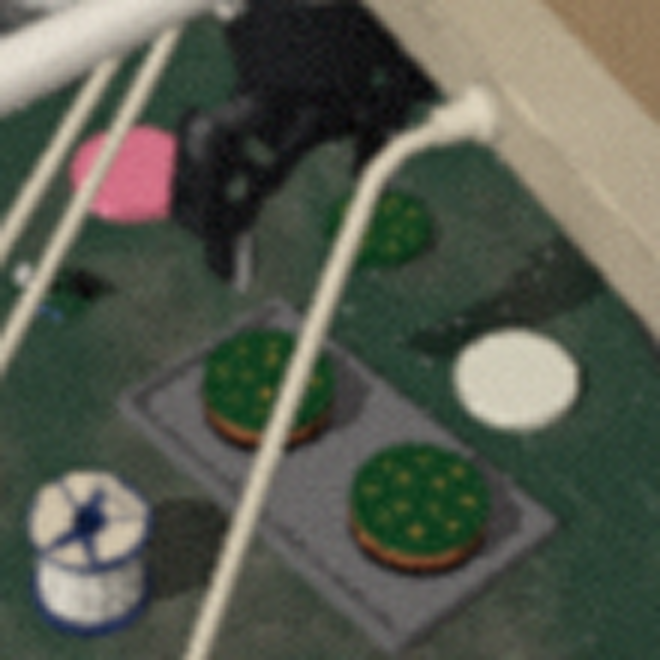

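Call:
drive_tool(
  series="-24 -26 0 0 0 0 1; -24 -26 0 0 0 0 1; -24 -26 0 0 0 0 1; -24 -26 0 0 0 0 1; -24 -26 0 0 0 0 1; -24 -24 0 0 0 0 1; 0 0 0 0 0 0 1",
)

```text
time_s: 24.6
position: [0.4167, -0.1225, 0.096]
orientation: [0.0, 0.701, 0.713, 0.002]
wrist_force: [0.0, 0.5, 0.5]
width: 0.0858
```

```bash
python3 -c "
from h import *
go(.4253,-.1208,.03,0)
b=capture('scene')
crop(b,230,170,330,260,7,'pics/s20.png')
print(cent(b,(0,0,0),(179,255,30),(255,205,290,226)))
"
```

```text
t 24.6 p [ 0.4167 -0.1225  0.096 ] q [-0.358  0.402  2.204  0.007  0.534 -0.382] F [0.  0.5 0.5] w 0.0858
delta mm [ 1.3  8.5 66. ] jaw 1.0 tilt corr deg rx,ry [ 0.16 -0.14] rz 1.0
[(219, [271.5, 216.3], [262, 210, 20, 14])]
```

View pics/s20.png

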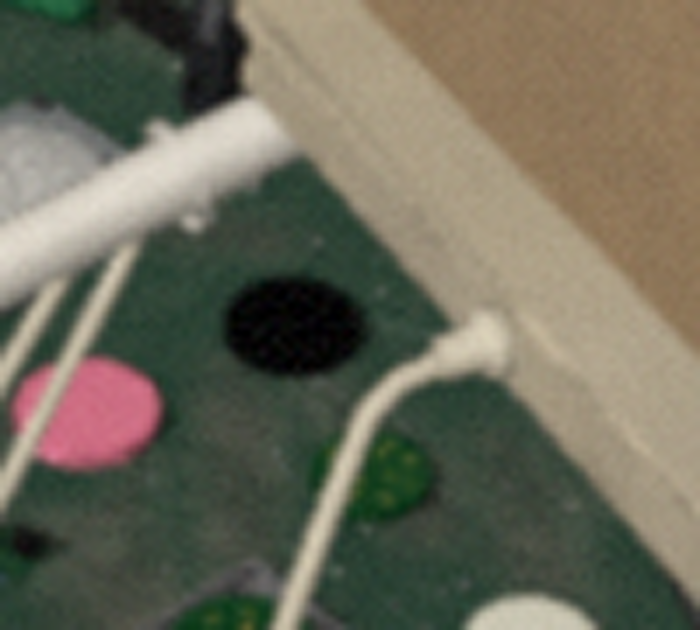

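Call:
drive_tool(
  series="1.3 8.5 0 0 0 1 1; 0 0 15 0 0 0 1; 0 0 20 0 0 0 1; 0 0 20 0 0 0 1; 0 0 10 0 0 0 1; 0 0 0 0 0 0 1",
)

```text
time_s: 25.15
position: [0.4337, -0.1201, 0.0302]
orientation: [0.005, 0.709, 0.706, 0.004]
wrist_force: [-1.4, 0.3, 0.2]
width: 0.0852
```

```bash
python3 -c "
from h import *
go(.4253,-.1208,-.005,0)
"
```

```text
t 25.15 p [ 0.4337 -0.1201  0.0302] q [-0.341  0.547  2.216  0.011  0.366 -0.347] F [-1.4  0.3  0.2] w 0.0852
delta mm [-0.7 -8.8 35.1] jaw -0.2 tilt corr deg rx,ry [0.72 0.02] rz -0.2
```

Call:
drive_tool(
  series="-0.7 -9 0 0.7 0 0 1; 0 -0.5 8 0 0 0 1; 0 -0.5 8 0 0 0 1; 0 0 0 0 0 0 1",
)

```text
time_s: 25.48
position: [0.4246, -0.12, 0.0138]
orientation: [0.001, 0.708, 0.706, -0.0]
wrist_force: [-0.4, 0.1, -0.2]
width: 0.0852
```

```bash
python3 -c "
from h import *
go(.4253,-.1208,-.005,0)
"
```

```text
t 25.48 p [ 0.4246 -0.12    0.0138] q [-3.440e-01  5.800e-01  2.233e+00 -2.000e-03  3.280e-01 -3.400e-01] F [-0.4  0.1 -0.2] w 0.0852
delta mm [-0.8  0.7 18.8] jaw -0.1 tilt corr deg rx,ry [0.05 0.05] rz -0.1
```

Call:
drive_tool(
  series="0 0 8 0 0 0 1; 0 -0.5 7 0 0 0 1; 0 0 3 0 0 0 0.88; 0 0 0 0 0 0 0.88; 0 0 0 0 0 0 0.88",
)

```text
time_s: 25.9
position: [0.4246, -0.1202, -0.0059]
orientation: [0.001, 0.708, 0.706, 0.0]
wrist_force: [-0.4, -0.2, 0.7]
width: 0.0747
```

```bash
python3 -c "
from h import *
go(.4253,-.1208,-.005,0)
"
```

```text
t 25.9 p [ 0.4246 -0.1202 -0.0059] q [-3.440e-01  6.230e-01  2.239e+00 -2.000e-03  2.770e-01 -3.400e-01] F [-0.4 -0.2  0.7] w 0.0747
delta mm [-0.6  0.7 -0.9] jaw -0.2 tilt corr deg rx,ry [0.11 0.07] rz -0.2
```

Call:
drive_tool(
  series="0 0 0 0 0 0 0.6; 0 0 0 0 0 0 0.6; 0 0 0 0 0 0 0.6; 0 0 0 0 0 0 0.6",
  grip_force=40,
)

```text
time_s: 26.23
position: [0.4248, -0.1204, -0.005]
orientation: [0.001, 0.708, 0.706, 0.0]
wrist_force: [0.5, -0.0, -0.8]
width: 0.064
```

```bash
python3 -c "
from h import *
go(.4253,-.1208,-.005,0)
"
```

```text
t 26.23 p [ 0.4248 -0.1204 -0.005 ] q [-3.440e-01  6.210e-01  2.239e+00 -2.000e-03  2.780e-01 -3.400e-01] F [ 0.5 -0.  -0.8] w 0.064
delta mm [-0.4  0.5 -0. ] jaw -0.2 tilt corr deg rx,ry [0.14 0.08] rz -0.2
```

Call:
drive_tool(
  series="0 0 -12 0 0 0 0.6; 0 0 -22 0 0 0 0.6; 0 0 -25 0 0 0 0.6; 0 0 -25 0 0 0 0.6; 0 0 0 0 0 0 0.6",
)

```text
time_s: 26.65
position: [0.4235, -0.1199, 0.0815]
orientation: [-0.0, 0.708, 0.706, -0.0]
wrist_force: [1.8, -0.1, -1.8]
width: 0.0638
```

```bash
python3 -c "
from h import *
go(.462,-.2805,.08,0)
b=capture('scene')
crop(b,230,170,330,260,7,'pics/s21.png')
a=capture('top');crop(a,130,110,390,230,3,'pics/t21.png')
"
```

```text
t 26.65 p [ 0.4235 -0.1199  0.0815] q [-3.44e-01  4.38e-01  2.20e+00 -1.00e-03  5.05e-01 -3.41e-01] F [ 1.8 -0.1 -1.8] w 0.0638
delta mm [-160.5   39.     1.5] jaw -0.2 tilt corr deg rx,ry [-0.05  0.01] rz -0.2
```

View pics/s21.png

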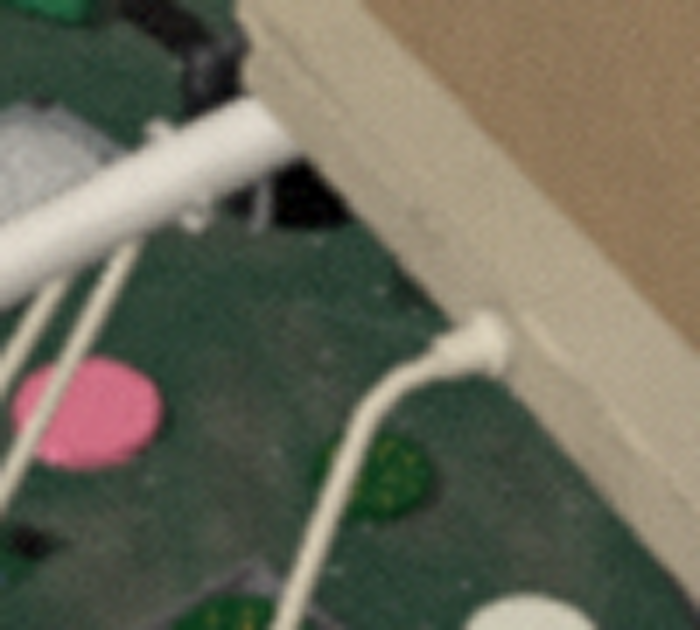

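View pics/t21.png

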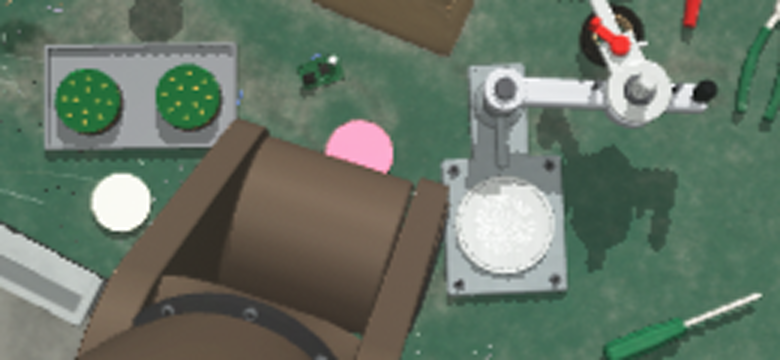

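```bash
python3 -c "
from h import *
a=capture('top')
g=cv2.cvtColor(a,cv2.COLOR_RGB2GRAY)
roi=a[160:215,275:325];hsv=cv2.cvtColor(roi,cv2.COLOR_RGB2HSV)
m=((hsv[...,2]>195)&(hsv[...,1]<40)).astype(np.uint8)*255
m=cv2.morphologyEx(m,cv2.MORPH_CLOSE,np.ones((5,5)));m=cv2.morphologyEx(m,cv2.MORPH_OPEN,np.ones((7,7)))
c=max(cv2.findContours(m,cv2.RETR_EXTERNAL,cv2.CHAIN_APPROX_NONE)[0],key=cv2.contourArea)
e=cv2.fitEllipse(c);print(e,cv2.minEnclosingCircle(c))
p=(e[0][0]+275,e[0][1]+160);print(p,onz('top',p,.016))
crop(a,270,150,340,230,8,'pics/t22.png')
"
```

```text
((23.243745803833008, 25.57697868347168), (28.138364791870117, 33.0135498046875), 82.6799087524414) ((22.904254913330078, 23.840425491333008), 16.624631881713867)
(298.243745803833, 185.57697868347168) [ 0.45974792 -0.28111269  0.016     ]
```

View pics/t22.png

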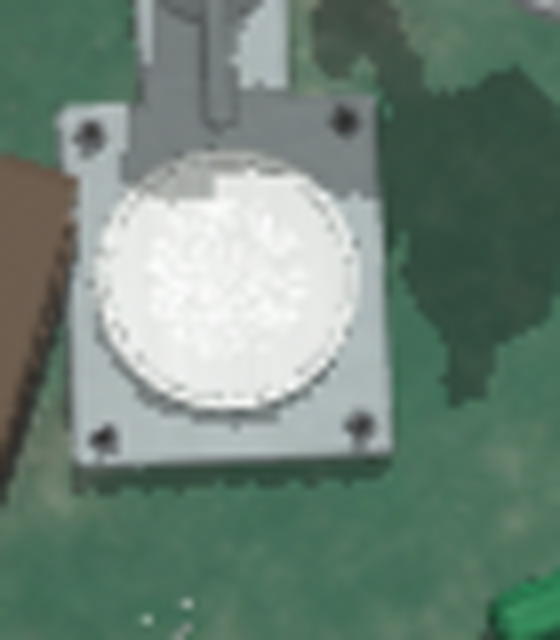

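```bash
python3 -c "
from h import *
f=lambda x,y,x0,y0,s:((x+.5)/s-.5+x0,(y+.5)/s-.5+y0)
print(onz('top',f(228,280,270,150,8),.016))
b=[onz('top',f(x,y,270,150,8),.011) for x,y in [(90,135),(345,120),(360,426),(104,438)]];print(np.round(b,4),np.mean(b,0))
print('black',cent(capture('top'),(0,0,0),(179,120,40),(225,180,262,215)))
"
```

```text
[ 0.46273556 -0.28069158  0.016     ]
[[ 0.5182 -0.2324  0.011 ]
 [ 0.5208 -0.3262  0.011 ]
 [ 0.4082 -0.3274  0.011 ]
 [ 0.4066 -0.2338  0.011 ]] [ 0.46344724 -0.27995417  0.011     ]
black []
```

Call:
drive_tool(
  series="-18 4 0 0 0 0 0.6; -30 8 0 0 0 0 0.6; -30 8 0 0 0 0 0.6; -30 8 0 0 0 0 0.6; -28 8 0 0 0 0 0.6; -20 4 0 0 0 0 0.6; 0 0 0 0 0 0 0.6",
)

```text
time_s: 27.43
position: [0.4577, -0.2791, 0.0677]
orientation: [-0.009, 0.707, 0.707, -0.004]
wrist_force: [-0.2, -0.6, -0.9]
width: 0.0639
```

```bash
python3 -c "
from h import *
go(.463,-.280,.011,0)
"
```

```text
t 27.43 p [ 0.4577 -0.2791  0.0677] q [-0.602  0.558  1.979 -0.006  0.624 -0.597] F [-0.2 -0.6 -0.9] w 0.0639
delta mm [-1.4  6.3 56.6] jaw 0.1 tilt corr deg rx,ry [-1.01 -0.44] rz 0.1
```

Call:
drive_tool(
  series="-1.4 6 0 -1 -0.4 0 0.6; 0 0 10 0 0 0 0.6; 0 0 10 0 0 0 0.6; 0 0 10 0 0 0 0.6; 0 0 0 0 0 0 0.6",
)

```text
time_s: 27.85
position: [0.4614, -0.2778, 0.0306]
orientation: [-0.003, 0.707, 0.707, 0.0]
wrist_force: [-0.9, 0.8, -1.1]
width: 0.064
```

```bash
python3 -c "
from h import *
go(.463,-.280,.011,0)
b=capture('scene')
crop(b,195,130,285,215,7,'pics/s23.png')
"
```

```text
t 27.85 p [ 0.4614 -0.2778  0.0306] q [-5.990e-01  6.180e-01  2.001e+00  2.000e-03  5.280e-01 -6.010e-01] F [-0.9  0.8 -1.1] w 0.064
delta mm [-2.3  1.7 19.6] jaw 0.0 tilt corr deg rx,ry [-0.22 -0.23] rz 0.0
```

View pics/s23.png

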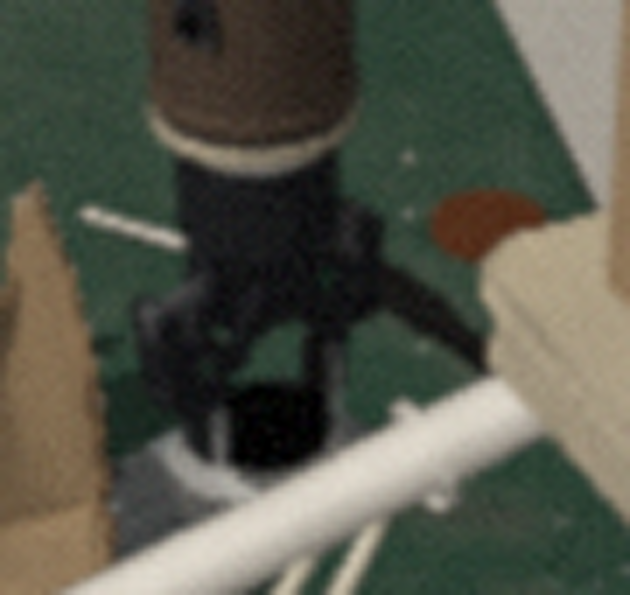

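Call:
drive_tool(
  series="-2.3 1.7 4 -0.2 -0.2 0 0.6; 0 0 6 0 0 0 0.6; 0 0 5 0 0 0 0.6; 0 0 0 0 0 0 0.6",
)

```text
time_s: 28.23
position: [0.4635, -0.2791, 0.0149]
orientation: [-0.0, 0.706, 0.708, 0.0]
wrist_force: [-0.1, 0.5, -1.0]
width: 0.0641
```

```bash
python3 -c "
from h import *
go(.463,-.280,.011,0)
"
```

```text
t 28.23 p [ 0.4635 -0.2791  0.0149] q [-0.598  0.646  2.005  0.     0.491 -0.6  ] F [-0.1  0.5 -1. ] w 0.0641
delta mm [-0.9 -0.5  3.9] jaw 0.1 tilt corr deg rx,ry [-0.01 -0.02] rz 0.1
```

Call:
drive_tool(
  series="-1 -0.5 2 0 0 0 0.6; 0 0 1.5 0 0 0 0.6; 0 0 0 0 0 0 0.6",
)

```text
time_s: 28.48
position: [0.4631, -0.2802, 0.0111]
orientation: [-0.0, 0.706, 0.708, 0.0]
wrist_force: [0.7, 0.1, -0.9]
width: 0.0637
```

```bash
python3 -c "
from h import *
go(.463,-.280,.011,0)
"
```

```text
t 28.48 p [ 0.4631 -0.2802  0.0111] q [-0.6    0.653  2.006  0.     0.483 -0.603] F [ 0.7  0.1 -0.9] w 0.0637
delta mm [ 0.2 -0.1  0.1] jaw 0.1 tilt corr deg rx,ry [-0.   -0.01] rz 0.1
```

Call:
drive_tool(
  series="0 0 0.5 0 0 0 0.6; 0 0 0 0 0 0 0.85; 0 0 0 0 0 0 0.85; 0 0 0 0 0 0 0.9; 0 0 -12 0 0 0 0.95; 0 0 -25 0 0 0 1; 0 0 -30 0 0 0 1; 0 0 -25 0 0 0 1",
)

```text
time_s: 29.15
position: [0.4605, -0.2787, 0.1037]
orientation: [-0.004, 0.706, 0.708, -0.001]
wrist_force: [0.5, -1.0, 0.2]
width: 0.0855
```

```bash
python3 -c "
from h import *
go(.4972,.0958,.11,0)
b=capture('scene')
crop(b,195,150,330,280,5.5,'pics/s24.png')
"
```

```text
t 29.15 p [ 0.4605 -0.2787  0.1037] q [-0.601  0.499  1.962  0.     0.689 -0.602] F [ 0.5 -1.   0.2] w 0.0855
delta mm [374.4  37.4  -4.8] jaw 0.1 tilt corr deg rx,ry [-0.38 -0.26] rz 0.1
```

View pics/s24.png

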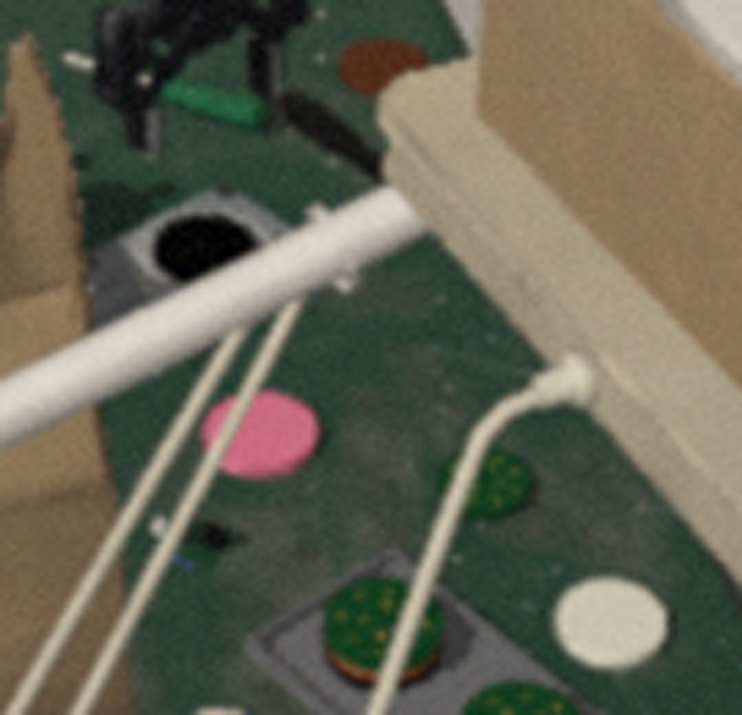

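Call:
drive_tool(
  series="30 3 0 -0.3 -0.2 0 1; 40 4 0 0 0 0 1; 40 4 0 0 0 0 1; 40 4 0 0 0 0 1; 40 4 0 0 0 0 1; 40 4 0 0 0 0 1; 40 4 0 0 0 0 1; 40 4 0 0 0 0 1",
)

```text
time_s: 29.87
position: [0.4985, 0.0321, 0.1185]
orientation: [0.011, 0.71, 0.704, 0.004]
wrist_force: [0.5, 0.0, -0.3]
width: 0.0853
```

Call:
drive_tool(
  series="30 2 0 0 0 0 1; 20 2 0 0 0 7 1; 0 0 0 0 0 7 1; 0 0 0 0 0 7 1; 0 0 0 0 0 7 1; 0 0 0 0 0 7 1; 0 0 0 0 0 7 1; 0 0 0 0 0 7 1",
)

```text
time_s: 30.53
position: [0.5036, 0.0951, 0.126]
orientation: [0.009, 0.941, 0.339, 0.012]
wrist_force: [0.5, 0.3, -0.2]
width: 0.0855
```

Call:
drive_tool(
  series="0 0 0 0 0 7 1; 0 0 0 0 0 7 1; 0 0 0 0 0 7 1; 0 0 0 0 0 7 1; 0 0 0 0 0 7 1; 0 0 0 0 0 7 1; 0 0 0 0 0 0 1",
)

```text
time_s: 31.12
position: [0.5039, 0.0954, 0.1327]
orientation: [0.003, 0.999, -0.033, 0.017]
wrist_force: [-0.7, 0.4, -0.9]
width: 0.0855
```

```bash
python3 -c "
from h import *
go(.4975,.0958,.03,-90)
b=capture('scene');a=capture('top')
print(cent(b,(0,0,150),(179,60,255),(285,245,325,280)))
crop(b,195,180,330,310,5.5,'pics/s25.png')
crop(a,250,110,360,220,6,'pics/t25.png')
"
```

```text
t 31.12 p [0.5039 0.0954 0.1327] q [ 0.137  0.41   2.03  -0.02   0.67   1.788] F [-0.7  0.4 -0.9] w 0.0855
delta mm [ -9.9  -0.5 102.4] jaw -93.8 tilt corr deg rx,ry [ 0.31 -1.94] rz -3.8
[(242, [305.5, 262.8], [296, 255, 20, 16]), (9, [323.2, 246.1], [322, 245, 3, 4])]
```

View pics/s25.png

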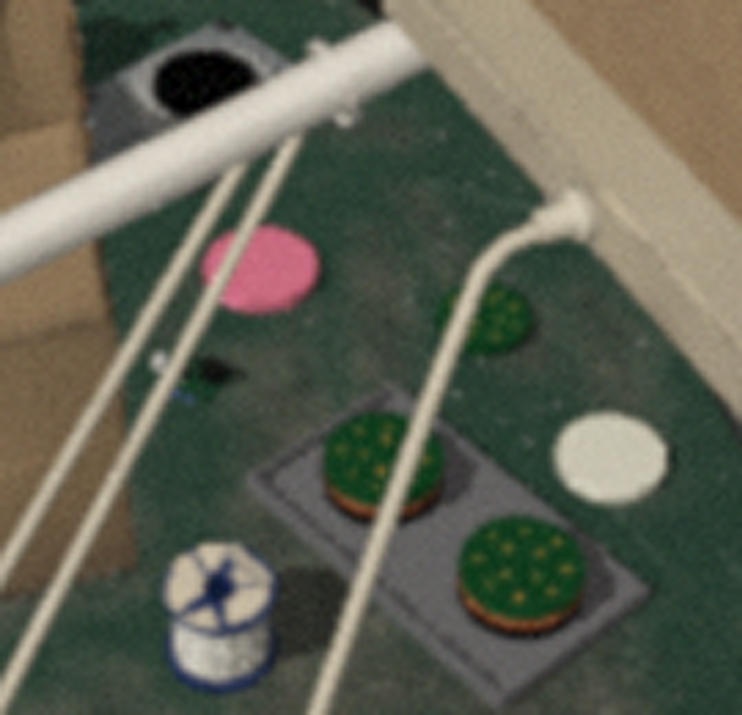

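View pics/t25.png

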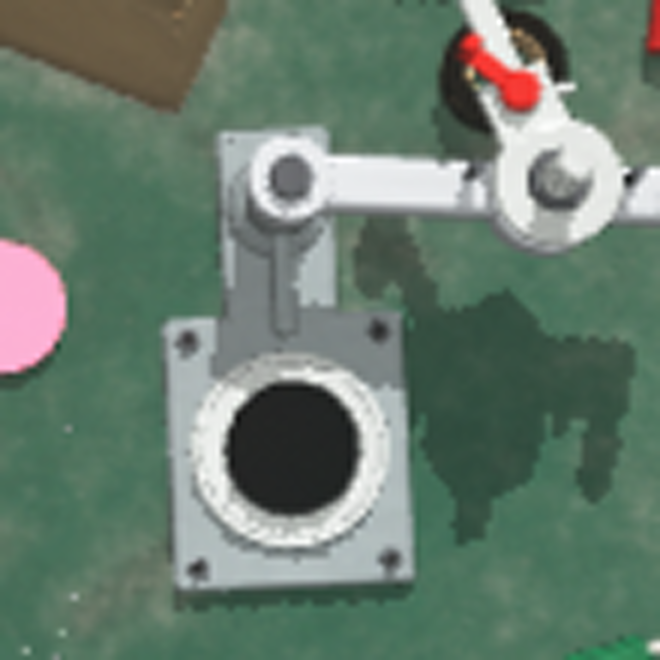

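Call:
drive_tool(
  series="-10 -0.5 0 0.3 -1.9 -3.8 1; 0 0 20 0 0 0 1; 0 0 20 0 0 0 1; 0 0 20 0 0 0 1; 0 0 15 0 0 0 1; 0 0 0 0 0 0 1",
)

```text
time_s: 31.72
position: [0.4958, 0.0967, 0.0581]
orientation: [0.0, 1.0, 0.022, 0.003]
wrist_force: [-0.8, -0.2, -0.9]
width: 0.0855
```

```bash
python3 -c "
from h import *
go(.4975,.0958,.012,-90)
"
```

```text
t 31.72 p [0.4958 0.0967 0.0581] q [ 1.340e-01  5.380e-01  2.074e+00 -2.000e-03  5.240e-01  1.662e+00] F [-0.8 -0.2 -0.9] w 0.0855
delta mm [ 1.4  1.  46.1] jaw -87.4 tilt corr deg rx,ry [ 0.04 -0.3 ] rz 2.6
```

Call:
drive_tool(
  series="1.4 1 10 0 -0.3 2.6 1; 0 0 14 0 0 0 1; 0 0 14 0 0 0 1; 0 0 8 0 0 0 1; 0 0 0 0 0 0 1",
)

```text
time_s: 32.13
position: [0.4987, 0.0959, 0.0136]
orientation: [0.0, 1.0, 0.007, 0.001]
wrist_force: [-0.6, 0.4, -0.5]
width: 0.0856
```

```bash
python3 -c "
from h import *
go(.4975,.0958,-.005,-90)
"
```

```text
t 32.13 p [0.4987 0.0959 0.0136] q [ 1.310e-01  6.230e-01  2.083e+00 -1.000e-03  4.340e-01  1.689e+00] F [-0.6  0.4 -0.5] w 0.0856
delta mm [-1.2  0.1 18.6] jaw -89.2 tilt corr deg rx,ry [ 0.03 -0.08] rz 0.8
```

Call:
drive_tool(
  series="-1.2 0 7 0 0 0 1; 0 0 6 0 0 0 1; 0 0 4 0 0 0 0.8; 0 0 0 0 0 0 0.8; 0 0 0 0 0 0 0.8",
)

```text
time_s: 32.55
position: [0.4987, 0.0961, -0.0025]
orientation: [0.0, 1.0, 0.009, 0.002]
wrist_force: [0.0, 0.2, 0.3]
width: 0.0683
```

```bash
python3 -c "
from h import *
go(.4975,.0958,-.0035,-90)
"
```

```text
t 32.55 p [ 0.4987  0.0961 -0.0025] q [ 1.310e-01  6.530e-01  2.089e+00 -2.000e-03  3.960e-01  1.685e+00] F [0.  0.2 0.3] w 0.0683
delta mm [-1.2  0.3  1. ] jaw -89.0 tilt corr deg rx,ry [ 0.01 -0.22] rz 1.0
```

Call:
drive_tool(
  series="-1 0 0.5 0 -0.2 0 0.5; 0 0 0 0 0 0 0.5; 0 0 0 0 0 0 0.5; 0 0 0 0 0 0 0.5; 0 0 0 0 0 0 0.5",
)

```text
time_s: 32.97
position: [0.4981, 0.0962, -0.0016]
orientation: [-0.0, 1.0, 0.009, 0.0]
wrist_force: [-0.8, -0.0, 0.4]
width: 0.0558
```

```bash
python3 -c "
from h import *
go(.4975,.0958,-.0035,-90)
"
```

```text
t 32.97 p [ 0.4981  0.0962 -0.0016] q [ 0.131  0.652  2.088 -0.     0.401  1.684] F [-0.8 -0.   0.4] w 0.0558
delta mm [-0.6  0.4  1.9] jaw -88.9 tilt corr deg rx,ry [-0.   -0.06] rz 1.1
```

Call:
drive_tool(
  series="0 0 -10 0 0 1 0.5; 0 0 -20 0 0 0 0.5; 0 0 -25 0 0 0 0.5; 0 0 -25 0 0 0 0.5; -2 20 -10 0 0 0 0.5; -4 35 0 0 0 0 0.5; -4 38 0 0 0 0 0.5; -4 38 0 0 0 0 0.5",
)

```text
time_s: 33.63
position: [0.4843, -0.0333, 0.0976]
orientation: [0.0, 1.0, 0.001, 0.002]
wrist_force: [0.9, -0.3, -0.2]
width: 0.056
```

```bash
python3 -c "
from h import *
go(.4635,-.280,.08,-90)
"
```

```text
t 33.63 p [ 0.4843 -0.0333  0.0976] q [-0.131  0.45   2.094  0.     0.594  1.438] F [ 0.9 -0.3 -0.2] w 0.056
delta mm [-21.4 246.7  17.6] jaw -89.9 tilt corr deg rx,ry [ 0.03 -0.23] rz 0.1
```

Call:
drive_tool(
  series="-3 38 0 0 0 0 0.5; -3 38 0 0 0 0 0.5; -3 38 0 0 0 0 0.5; -3 38 0 0 0 0 0.5; -3 36 0 0 0 0 0.5; -3 30 0 0 0 0 0.5; -2 20 0 0 0 0 0.5; 0 0 0 0 0 0 0.5",
)

```text
time_s: 34.3
position: [0.461, -0.2897, 0.1053]
orientation: [0.002, 1.0, -0.005, 0.005]
wrist_force: [-0.1, -0.3, -1.0]
width: 0.0557
```

```bash
python3 -c "
from h import *
go(.4635,-.280,.05,-90)
"
```

```text
t 34.3 p [ 0.461  -0.2897  0.1053] q [-0.618  0.496  1.963  0.004  0.671  0.959] F [-0.1 -0.3 -1. ] w 0.0557
delta mm [ 1.9 -9.9 55.2] jaw -90.5 tilt corr deg rx,ry [ 0.26 -0.61] rz -0.5
```

Call:
drive_tool(
  series="2 -10 0 0.2 -0.6 -0.5 0.5; 0 0 15 0 0 0 0.5; 0 0 15 0 0 0 0.5; 0 0 15 0 0 0 0.5; 0 0 10 0 0 0 0.5; 0 0 0 0 0 0 0.5",
)

```text
time_s: 34.8
position: [0.4639, -0.2756, 0.0522]
orientation: [0.001, 1.0, -0.002, 0.0]
wrist_force: [-0.8, 0.6, -0.7]
width: 0.0555
```

```bash
python3 -c "
from h import *
go(.4635,-.280,.0225,-90)
"
```

```text
t 34.8 p [ 0.4639 -0.2756  0.0522] q [-0.592  0.58   1.995 -0.002  0.566  0.985] F [-0.8  0.6 -0.7] w 0.0555
delta mm [-0.4  4.3 29.7] jaw -90.2 tilt corr deg rx,ry [ 0.07 -0.  ] rz -0.2
```

Call:
drive_tool(
  series="-0.5 4.3 0 0 0 0 0.5; 0 0 10 0 0 0 0.5; 0 0 8 0 0 0 0.5; 0 0 5 0 0 0 0.5; 0 0 0 0 0 0 0.5",
)

```text
time_s: 35.22
position: [0.4645, -0.2786, 0.0291]
orientation: [0.001, 1.0, -0.001, 0.0]
wrist_force: [0.2, -0.2, -0.9]
width: 0.0556
```

```bash
python3 -c "
from h import *
go(.4635,-.280,.0225,-90)
"
```

```text
t 35.22 p [ 0.4645 -0.2786  0.0291] q [-0.596  0.621  2.    -0.002  0.519  0.979] F [ 0.2 -0.2 -0.9] w 0.0556
delta mm [-1.   1.4  6.6] jaw -90.1 tilt corr deg rx,ry [ 0.1  -0.04] rz -0.1
```

Call:
drive_tool(
  series="-1 1.4 3 0 0 0 0.5; 0 0 2.5 0 0 0 0.5; 0 0 1 0 0 0 0.5; 0 0 0 0 0 0 0.5",
)

```text
time_s: 35.55
position: [0.4633, -0.2804, 0.0219]
orientation: [0.001, 1.0, -0.001, 0.0]
wrist_force: [1.0, 0.1, -0.1]
width: 0.056
```

```bash
python3 -c "
from h import *
go(.4635,-.280,.0225,-90)
"
```

```text
t 35.55 p [ 0.4633 -0.2804  0.0219] q [-6.000e-01  6.340e-01  2.003e+00 -2.000e-03  5.040e-01  9.760e-01] F [ 1.   0.1 -0.1] w 0.056
delta mm [ 0.2 -0.4 -0.6] jaw -90.2 tilt corr deg rx,ry [ 0.09 -0.03] rz -0.2
```

Call:
drive_tool(
  series="0 0 0 0 0 0 0.7; 0 0 0 0 0 0 0.8; 0 0 0 0 0 0 0.85; 0 0 -12 0 0 0 0.95; 0 0 -25 0 0 0 1; 0 0 -25 0 0 0 1; 0 -25 -15 0 0 0 1; 0 -35 0 0 0 0 1",
)

```text
time_s: 36.22
position: [0.4645, -0.2238, 0.1049]
orientation: [0.001, 1.0, -0.004, 0.001]
wrist_force: [1.7, 0.6, -0.3]
width: 0.0855
```

Call:
drive_tool(
  series="0 -35 0 0 0 0 1; 0 -35 0 0 0 0 1; 0 -35 0 0 0 0 1; 0 -35 0 0 0 0 1; 0 -25 0 0 0 0 1; 0 0 0 0 0 0 1",
)

```text
time_s: 36.72
position: [0.4666, -0.0496, 0.1126]
orientation: [0.003, 1.0, -0.005, 0.006]
wrist_force: [0.5, -1.2, -1.6]
width: 0.0854
```

```bash
python3 -c "
from h import *
b=capture('scene');a=capture('top')
crop(b,195,170,330,300,5.5,'pics/s26.png')
crop(a,250,110,360,220,6,'pics/t26.png')
go(.4700,-.025,.05,-90)
"
```

```text
t 36.82 p [ 0.4672 -0.0522  0.1125] q [-0.173  0.404  2.124 -0.007  0.6    1.413] F [ 0.  -0.1  0.9] w 0.0855
delta mm [  1.7 -27.6  62.4] jaw -90.5 tilt corr deg rx,ry [ 0.34 -0.74] rz -0.5
```

View pics/s26.png

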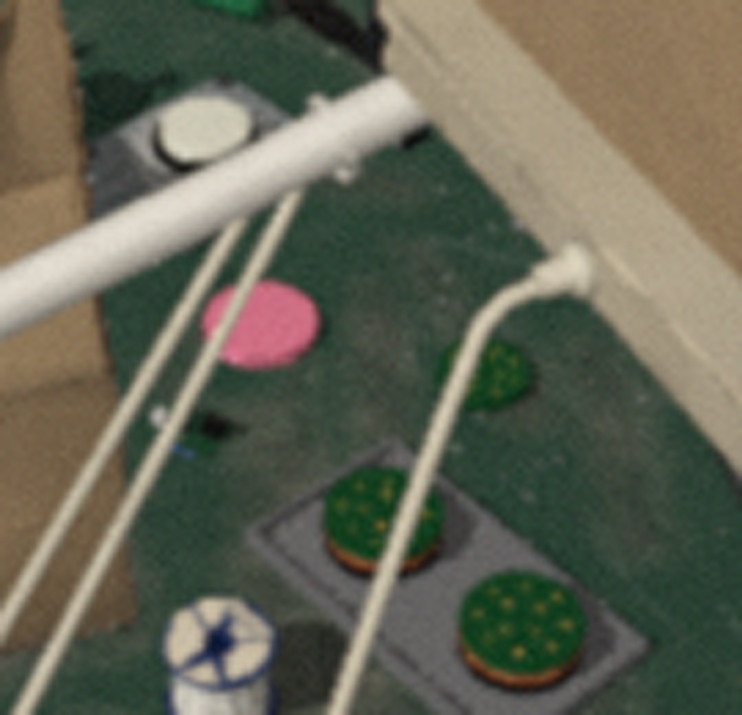

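View pics/t26.png

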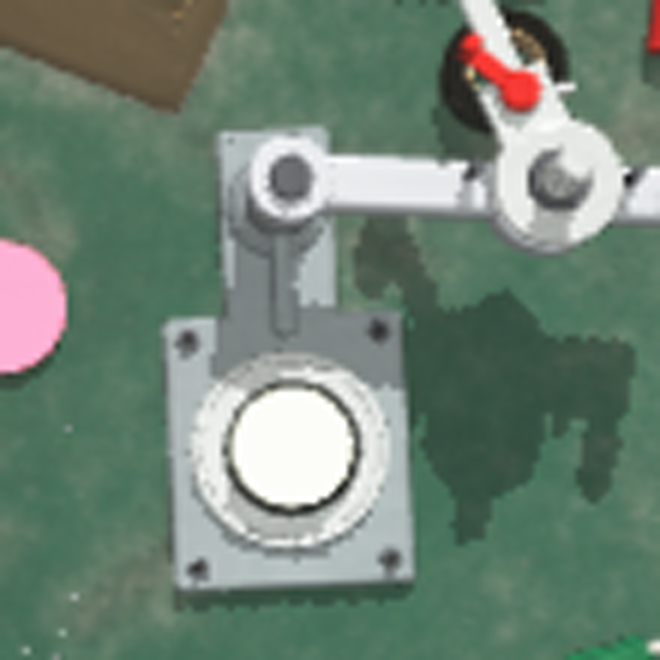

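```bash
python3 -c "
from h import *
f=lambda x,y,x0,y0,s:((x+.5)/s-.5+x0,(y+.5)/s-.5+y0)
p=f(488,373,195,170,5.5);print(p,onz('scene',p,.008),onz('top',f(213,200,190,165,10),.008),tri(p,f(213,200,190,165,10)))
"
```

```text
(283.3181818181818, 237.4090909090909) [ 0.47191922 -0.02150243  0.008     ] [ 0.4711345  -0.02469029  0.008     ] (array([ 0.47072652, -0.02377165,  0.00569161]), np.float64(0.0018090534237266461))
```

Call:
drive_tool(
  series="3 -27 0 0.3 -0.7 -0.5 1; 0 0 15 0 0 0 1; 0 0 20 0 0 0 1; 0 0 20 0 0 0 1; 0 0 12 0 0 0 1; 0 0 0 0 0 0 1",
)

```text
time_s: 37.32
position: [0.4753, -0.03, 0.0473]
orientation: [0.001, 1.0, -0.002, 0.005]
wrist_force: [-1.0, 0.9, -1.1]
width: 0.0854
```

```bash
python3 -c "
from h import *
go(.471,-.0245,.012,-90)
"
```

```text
t 37.32 p [ 0.4753 -0.03    0.0473] q [-0.126  0.533  2.148 -0.003  0.452  1.451] F [-1.   0.9 -1.1] w 0.0854
delta mm [-4.7 -5.6 35.3] jaw -90.2 tilt corr deg rx,ry [ 0.13 -0.52] rz -0.2
```

Call:
drive_tool(
  series="-4.7 -5.5 0 0 -0.5 0 1; 0 0 12 0 0 0 1; 0 0 12 0 0 0 1; 0 0 10 0 0 0 1; 0 0 0 0 0 0 1",
)

```text
time_s: 37.73
position: [0.4718, -0.0271, 0.0157]
orientation: [0.001, 1.0, -0.004, 0.001]
wrist_force: [-2.0, 0.1, -0.2]
width: 0.0856
```

```bash
python3 -c "
from h import *
go(.471,-.0245,-.002,-90)
"
```

```text
t 37.73 p [ 0.4718 -0.0271  0.0157] q [-0.119  0.595  2.163 -0.007  0.382  1.467] F [-2.   0.1 -0.2] w 0.0856
delta mm [-0.9 -2.6 17.7] jaw -90.5 tilt corr deg rx,ry [ 0.17 -0.11] rz -0.5
```

Call:
drive_tool(
  series="-1 -2.6 7 0 0 -0.5 1; 0 0 6 0 0 0 0.85; 0 0 4 0 0 0 0.75; 0 0 0 0 0 0 0.75; 0 0 0 0 0 0 0.75",
)

```text
time_s: 38.15
position: [0.4716, -0.0246, -0.0011]
orientation: [0.002, 1.0, 0.0, 0.002]
wrist_force: [0.3, 0.7, 0.2]
width: 0.064
```

```bash
python3 -c "
from h import *
go(.471,-.0245,-.002,-90)
"
```

```text
t 38.15 p [ 0.4716 -0.0246 -0.0011] q [-0.114  0.629  2.17  -0.008  0.34   1.464] F [0.3 0.7 0.2] w 0.064
delta mm [-0.6 -0.1  0.9] jaw -90.0 tilt corr deg rx,ry [ 0.18 -0.18] rz 0.0
```

Call:
drive_tool(
  series="-0.6 0 0.5 0 0 0 0.45; 0 0 0 0 0 0 0.45; 0 0 0 0 0 0 0.45; 0 0 0 0 0 0 0.45",
)

```text
time_s: 38.48
position: [0.4713, -0.0246, -0.0006]
orientation: [0.002, 1.0, 0.0, 0.002]
wrist_force: [0.7, -0.5, -0.2]
width: 0.0516
```

```bash
python3 -c "
from h import *
go(.471,-.0245,-.002,-90)
"
```

```text
t 38.48 p [ 0.4713 -0.0246 -0.0006] q [-0.114  0.627  2.171 -0.008  0.339  1.464] F [ 0.7 -0.5 -0.2] w 0.0516
delta mm [-0.3 -0.1  1.4] jaw -89.9 tilt corr deg rx,ry [ 0.19 -0.24] rz 0.1
```

Call:
drive_tool(
  series="0 0 -10 0 0 0 0.45; 0 0 -20 0 0 0 0.45; 0 0 -30 0 0 0 0.45; 0 0 -30 0 0 0 0.45; -1 20 -10 0 0 0 0.45; -1 35 0 0 0 0 0.45; -1 38 0 0 0 0 0.45; -1 38 0 0 0 0 0.45",
)

```text
time_s: 39.15
position: [0.4664, -0.1539, 0.11]
orientation: [0.002, 1.0, 0.005, 0.002]
wrist_force: [0.8, -0.1, -0.9]
width: 0.0514
```

Call:
drive_tool(
  series="-1 38 0 0 0 0 0.45; -1 35 0 0 0 0 0.45; -1 25 0 0 0 0 0.45; -1 15 0 0 0 0 0.45; 0 0 0 0 0 0 0.45",
)

```text
time_s: 39.57
position: [0.4627, -0.2797, 0.1162]
orientation: [0.004, 1.0, 0.003, 0.005]
wrist_force: [-0.1, -0.2, -0.5]
width: 0.0513
```

```bash
python3 -c "
from h import *
go(.463,-.280,.06,-90)
"
```

```text
t 39.57 p [ 0.4627 -0.2797  0.1162] q [-5.990e-01  4.740e-01  1.966e+00 -1.000e-03  6.880e-01  9.670e-01] F [-0.1 -0.2 -0.5] w 0.0513
delta mm [-0.3 -0.2 56.2] jaw -89.7 tilt corr deg rx,ry [ 0.48 -0.6 ] rz 0.3
```

Call:
drive_tool(
  series="0 0 0 0.5 -0.6 0 0.45; 0 0 15 0 0 0 0.45; 0 0 15 0 0 0 0.45; 0 0 15 0 0 0 0.45; 0 0 8 0 0 0 0.45; 0 0 0 0 0 0 0.45",
)

```text
time_s: 40.07
position: [0.4631, -0.2773, 0.0652]
orientation: [-0.001, 1.0, 0.003, -0.0]
wrist_force: [-0.1, 1.0, -0.3]
width: 0.0521
```

```bash
python3 -c "
from h import *
go(.463,-.280,.0314,-90)
"
```

```text
t 40.07 p [ 0.4631 -0.2773  0.0652] q [-0.596  0.56   1.986  0.002  0.597  0.967] F [-0.1  1.  -0.3] w 0.0521
delta mm [-0.1  2.8 33.8] jaw -89.7 tilt corr deg rx,ry [-0.11  0.05] rz 0.3
```

Call:
drive_tool(
  series="0 2.8 5 0 0 0 0.45; 0 0 10 0 0 0 0.45; 0 0 8 0 0 0 0.45; 0 0 5 0 0 0 0.45; 0 0 0 0 0 0 0.45",
)

```text
time_s: 40.48
position: [0.4641, -0.2791, 0.0364]
orientation: [-0.001, 1.0, 0.004, -0.0]
wrist_force: [-0.4, 0.1, -0.6]
width: 0.0515
```

```bash
python3 -c "
from h import *
go(.463,-.280,.0314,-90)
"
```

```text
t 40.48 p [ 0.4641 -0.2791  0.0364] q [-0.598  0.609  1.995  0.002  0.538  0.963] F [-0.4  0.1 -0.6] w 0.0515
delta mm [-1.1  0.9  5. ] jaw -89.6 tilt corr deg rx,ry [-0.1   0.01] rz 0.4
```

Call:
drive_tool(
  series="-1 0.9 2.5 0 0 0 0.45; 0 0 1.5 0 0 0 0.45; 0 0 0.5 0 0 0 0.45; 0 0 0 0 0 0 0.45",
)

```text
time_s: 40.82
position: [0.463, -0.2802, 0.0315]
orientation: [-0.001, 1.0, 0.004, -0.0]
wrist_force: [-0.7, 0.3, 0.0]
width: 0.0517
```

```bash
python3 -c "
from h import *
go(.463,-.280,.0314,-90)
"
```

```text
t 40.82 p [ 0.463  -0.2802  0.0315] q [-0.601  0.618  1.998  0.003  0.527  0.96 ] F [-0.7  0.3  0. ] w 0.0517
delta mm [ 0.  -0.2  0.1] jaw -89.6 tilt corr deg rx,ry [-0.11  0.03] rz 0.4
```

Release, lift and move aside to look.

Call:
drive_tool(
  series="0 0 0 0 0 0 0.6; 0 0 0 0 0 0 0.7; 0 0 0 0 0 0 0.8; 0 0 -12 0 0 0 0.9; 0 0 -25 0 0 0 1; 0 0 -25 0 0 0 1; 0 -25 -25 0 0 0 1; 0 -40 -5 0 0 0 1",
)

```text
time_s: 41.48
position: [0.4633, -0.219, 0.1263]
orientation: [-0.001, 1.0, 0.001, 0.0]
wrist_force: [2.0, 0.2, 0.2]
width: 0.0852
```

Call:
drive_tool(
  series="0 -40 0 0 0 0 1; 0 -40 0 0 0 0 1; 0 -30 0 0 0 0 0.5; 0 0 0 0 0 0 0.5",
)

```text
time_s: 41.82
position: [0.4633, -0.102, 0.1303]
orientation: [0.0, 1.0, 0.0, 0.003]
wrist_force: [-0.1, -1.0, -0.3]
width: 0.0638
```

```bash
python3 -c "
from h import *
st()
b=capture('scene');a=capture('top')
crop(b,195,150,285,215,8,'pics/s27.png')
crop(a,250,70,380,220,5,'pics/t27.png')
"
```

```text
t 41.82 p [ 0.4633 -0.102   0.1303] q [-0.282  0.381  2.095  0.003  0.66   1.286] F [-0.1 -1.  -0.3] w 0.0638
```

View pics/s27.png

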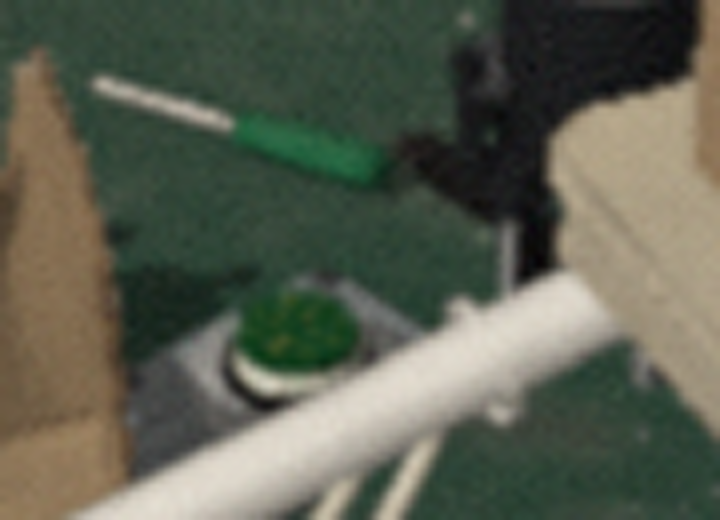

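View pics/t27.png

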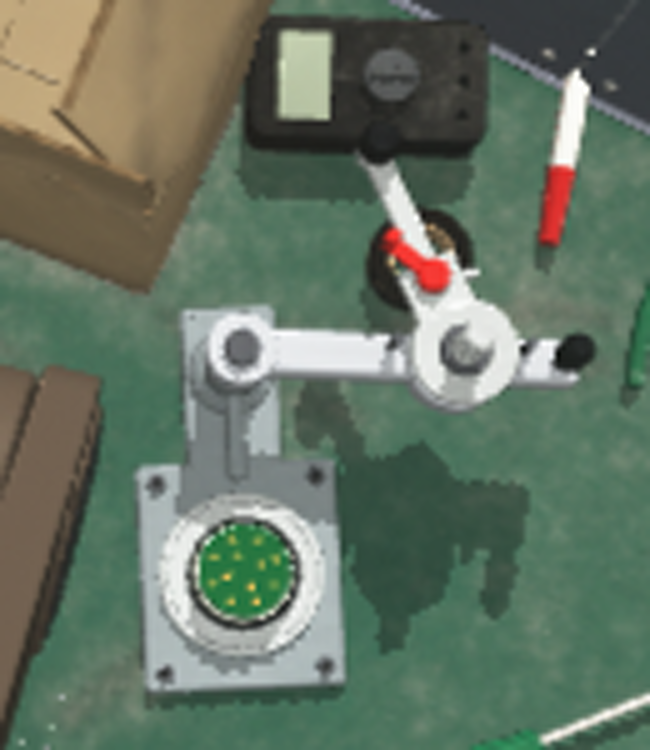

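```bash
python3 -c "
from h import *
f=lambda x,y,x0,y0,s:((x+.5)/s-.5+x0,(y+.5)/s-.5+y0)
g=lambda x,y,z:onz('top',f(x,y,250,70,5),z)
n=g(575,352,.128);print('nose',n,'post',g(241,347,.106),'hk',g(379,142,.137),'tab',g(392,240,.126),'pin',g(434,274,.118),'scr',g(465,347,.149))
d=n[:2]-P;print(np.arctan2(-d[1],-d[0])-YAW,np.hypot(*d))
go(n[0],n[1],.2,10)
"
```

```text
nose [ 0.56761526 -0.45179676  0.128     ] post [ 0.58015876 -0.27595301  0.106     ] hk [ 0.68265671 -0.35052153  0.137     ] tab [ 0.63194646 -0.35715802  0.126     ] pin [ 0.61446741 -0.38040986  0.118     ] scr [ 0.56826299 -0.38910064  0.149     ]
1.4737412369829088 0.17339446457273383
t 41.92 p [ 0.4642 -0.1051  0.1303] q [-2.870e-01  3.820e-01  2.092e+00  2.000e-03  6.600e-01  1.282e+00] F [ 0.6 -0.5  0.2] w 0.0488
delta mm [103.6 346.9 -68.5] jaw -89.9 tilt corr deg rx,ry [ 0.07 -0.41] rz 80.1
```

Call:
drive_tool(
  series="5 25 -25 0 0 0 0.5; 5 38 -15 0 0 0 0.5; 5 38 -15 0 0 0 0.5; 5 38 -10 0 0 0 0.5; 5 38 0 0 0 0 0.5; 15 38 0 0 0 0 0.5; 15 38 0 0 0 0 0.5; 15 38 0 0 0 0 0.5",
)

```text
time_s: 42.58
position: [0.5279, -0.4056, 0.2002]
orientation: [0.002, 1.0, 0.001, 0.003]
wrist_force: [1.5, 0.0, 0.6]
width: 0.0426
```

Call:
drive_tool(
  series="15 25 0 0 0 -7 0.5; 0 0 0 0 0 -7 0.5; 0 0 0 0 0 -7 0.5; 0 0 0 0 0 -7 0.5; 0 0 0 0 0 -7 0.5; 0 0 0 0 0 -7 0.5; 0 0 0 0 0 -7 0.5; 0 0 0 0 0 -7 0.5",
)

```text
time_s: 43.25
position: [0.5369, -0.4576, 0.1969]
orientation: [0.005, 0.879, 0.477, 0.001]
wrist_force: [0.3, 0.3, 0.2]
width: 0.0427
```

Call:
drive_tool(
  series="0 0 0 0 0 -7 0.45; 0 0 0 0 0 -7 0.45; 0 0 0 0 0 -7 0.45; 0 0 0 0 0 -7 0.45; 0 0 0 0 0 -7 0.45; 0 0 0 0 0 -7 0.45; 0 0 0 0 0 0 0.45",
)

```text
time_s: 43.83
position: [0.5293, -0.4703, 0.1948]
orientation: [0.005, 0.641, 0.767, -0.002]
wrist_force: [-0.2, -0.3, -0.3]
width: 0.0384
```

```bash
python3 -c "
from h import *
go(.567,-.4535,.2,12)
"
```

```text
t 43.83 p [ 0.5293 -0.4703  0.1948] q [-0.768  0.59   1.494 -0.003  1.047 -0.945] F [-0.2 -0.3 -0.3] w 0.0384
delta mm [ 9.8 40.1 -5.2] jaw 10.2 tilt corr deg rx,ry [0.2  0.55] rz -1.8
```

Call:
drive_tool(
  series="9 20 0 0.2 0.5 -2 0.45; 0 20 0 0 0 0 0.45; 0 0 0 0 0 0 0.45; 0 0 20 0 0 0 0.45; 0 0 20 0 0 0 0.45; 0 0 0 0 0 0 0.45",
)

```text
time_s: 44.33
position: [0.564, -0.4618, 0.1538]
orientation: [0.001, 0.639, 0.769, -0.001]
wrist_force: [-0.5, -0.1, -0.7]
width: 0.0382
```

```bash
python3 -c "
from h import *
go(.567,-.455,.105,12)
"
```

```text
t 44.33 p [ 0.564  -0.4618  0.1538] q [-0.727  0.662  1.466 -0.002  1.011 -0.909] F [-0.5 -0.1 -0.7] w 0.0382
delta mm [ 6.3  4.2 48.8] jaw 10.5 tilt corr deg rx,ry [0.01 0.19] rz -1.5
```

Call:
drive_tool(
  series="6 4 0 0 0 -1.5 0.45; 0 0 10 0 0 0 0.45; 0 0 15 0 0 0 0.45; 0 0 15 0 0 0 0.45; 0 0 6 0 0 0 0.45; 0 0 0 0 0 0 0.45",
)

```text
time_s: 44.83
position: [0.5662, -0.4582, 0.1088]
orientation: [0.003, 0.632, 0.775, -0.001]
wrist_force: [-0.3, -0.0, -0.4]
width: 0.0383
```

```bash
python3 -c "
from h import *
ss();go(.567,-.455,.105,12)
"
```

```text
t 44.83 p [ 0.5662 -0.4582  0.1088] q [-0.721  0.706  1.503 -0.003  0.926 -0.921] F [-0.3 -0.  -0.4] w 0.0383
s 1.469 r 0.1799 jaw-tan deg 16.6
t 44.83 p [ 0.5662 -0.4582  0.1088] q [-0.721  0.706  1.503 -0.003  0.926 -0.921] F [-0.3 -0.  -0.4] w 0.0383
delta mm [3.  1.5 3.8] jaw 11.6 tilt corr deg rx,ry [0.11 0.37] rz -0.4
```

Call:
drive_tool(
  series="2 0 2 0 0 0 0.27; 0 0 0 0 0 0 0.27; 6.9 -19 0 0 0 6.5 0.27; 6.9 -19 0 0 0 6.5 0.27; 6.9 -19 0 0 0 6.5 0.27; 6.9 -19 0 0 0 6.5 0.27",
  grip_force=20,
)

```text
time_s: 45.33
position: [0.4952, -0.4335, 0.11]
orientation: [0.01, 0.794, 0.608, 0.002]
wrist_force: [5.3, -1.0, -3.3]
width: 0.0233
```

```bash
python3 -c "
from h import *
ss()
"
```

```text
t 45.33 p [ 0.4952 -0.4335  0.11  ] q [-7.650e-01  6.130e-01  1.698e+00  1.000e-03  8.100e-01 -5.010e-01] F [ 5.3 -1.  -3.3] w 0.0233
s 1.045 r 0.1772 jaw-tan deg 14.2
```

Call:
drive_tool(
  series="6.1 -19.3 1 0 0 6.5 0.27; 6.1 -19.3 1 0 0 6.5 0.27; 6.1 -19.3 0 0 0 6.5 0.27; 6.1 -19.3 0 0 0 6.5 0.27; 6.1 -19.3 0 0 0 6.5 0.27",
)

```text
time_s: 45.75
position: [0.428, -0.3645, 0.1114]
orientation: [0.017, 0.938, 0.346, 0.009]
wrist_force: [4.3, -4.2, -4.1]
width: 0.0232
```

```bash
python3 -c "
from h import *
ss();go(.4,-.28,.105)
"
```

```text
t 45.75 p [ 0.428  -0.3645  0.1114] q [-7.600e-01  4.950e-01  1.941e+00  1.000e-03  6.670e-01  1.030e-01] F [ 4.3 -4.2 -4.1] w 0.0232
s 0.493 r 0.1761 jaw-tan deg 11.5
t 45.75 p [ 0.428  -0.3645  0.1114] q [-7.600e-01  4.950e-01  1.941e+00  1.000e-03  6.670e-01  1.030e-01] F [ 4.3 -4.2 -4.1] w 0.0232
delta mm [ 33.5 -82.6   3.5] jaw -49.5 tilt corr deg rx,ry [ 2.15 -0.27]
```

Call:
drive_tool(
  series="5.1 -19.5 1 1 -0.2 6.5 0.27; 5.1 -19.5 1 1 0 6.5 0.27; 5.1 -19.5 0 0.3 0 6.5 0.27; 0 0 0 0 0 0 0.27",
)

```text
time_s: 46.08
position: [0.4088, -0.307, 0.1129]
orientation: [0.001, 0.985, 0.17, 0.005]
wrist_force: [0.6, 0.8, -0.2]
width: 0.023
```

```bash
python3 -c "
from h import *
ss();go(.404,-.2805,.105)
"
```

```text
t 46.08 p [ 0.4088 -0.307   0.1129] q [-0.708  0.449  2.03   0.01   0.654  0.513] F [ 0.6  0.8 -0.2] w 0.023
s 0.146 r 0.1755 jaw-tan deg 10.3
t 46.08 p [ 0.4088 -0.307   0.1129] q [-0.708  0.449  2.03   0.01   0.654  0.513] F [ 0.6  0.8 -0.2] w 0.023
delta mm [  4.3 -26.6   7.8] jaw -70.5 tilt corr deg rx,ry [ 0.22 -0.55]
```

Call:
drive_tool(
  series="2 -9 2 0 -0.5 2 0.27; 1.5 -9 2 0 0 2 0.27; 1 -8 0 0 0 2 0.27; 0.5 -5 0 0 0 0 0.27; 0 0 0 0 0 0 0.27",
)

```text
time_s: 46.5
position: [0.4093, -0.2814, 0.1131]
orientation: [0.007, 0.992, 0.126, 0.005]
wrist_force: [0.4, 0.8, -1.2]
width: 0.023
```

```bash
python3 -c "
from h import *
ss();go(.404,-.2805,.105)
b=capture('scene')
crop(b,195,150,285,215,8,'pics/s28.png')
"
```

```text
t 46.5 p [ 0.4093 -0.2814  0.1131] q [-0.661  0.43   2.069 -0.006  0.626  0.662] F [ 0.4  0.8 -1.2] w 0.023
s -0.0 r 0.1727 jaw-tan deg 13.7
t 46.5 p [ 0.4093 -0.2814  0.1131] q [-0.661  0.43   2.069 -0.006  0.626  0.662] F [ 0.4  0.8 -1.2] w 0.023
delta mm [-4.9 -2.3  8. ] jaw -75.5 tilt corr deg rx,ry [ 0.9  -0.43]
```

View pics/s28.png

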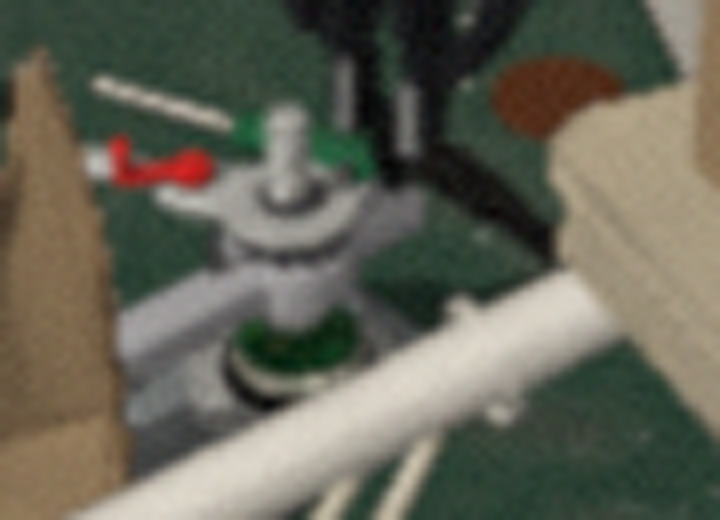

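Call:
drive_tool(
  series="-3 -4 3 0.8 -0.4 0 0.27; 0 -3 0 0 0 0 0.27; 0 -2 0 0 0 0 0.27; 0 0 0 0 0 0 0.27",
)

```text
time_s: 46.88
position: [0.4067, -0.2789, 0.1107]
orientation: [0.004, 0.992, 0.13, 0.002]
wrist_force: [-0.3, -0.4, 0.7]
width: 0.0229
```

```bash
python3 -c "
from h import *
ss()
"
```

```text
t 46.88 p [ 0.4067 -0.2789  0.1107] q [-0.661  0.434  2.071 -0.004  0.629  0.652] F [-0.3 -0.4  0.7] w 0.0229
s -0.015 r 0.1753 jaw-tan deg 15.0
```

Call:
drive_tool(
  series="0 -5 0 0 0 0 0.27; 0 -5 0 0 0 0 0.27; 0 -4 0 0 0 0 0.27",
)

```text
time_s: 47.13
position: [0.4082, -0.2775, 0.1117]
orientation: [0.013, 0.991, 0.133, 0.006]
wrist_force: [1.5, -27.1, -11.4]
width: 0.0228
```

```bash
python3 -c "
from h import *
ss()
"
```

```text
t 47.13 p [ 0.4082 -0.2775  0.1117] q [-0.651  0.425  2.084 -0.017  0.605  0.666] F [  1.5 -27.1 -11.4] w 0.0228
s -0.023 r 0.1738 jaw-tan deg 15.8
```

Call:
drive_tool(
  series="0 2 0 0.5 0 0 0.27; 0 0 0 0 0 0 0.45; 0 0 0 0 0 0 0.45; 0 0 -20 0 0 0 0.45; 0 0 -30 0 0 0 0.45; 0 0 -35 0 0 0 0.2; 0 0 -5 0 0 -7 0; 0 0 0 0 0 -7 0",
)

```text
time_s: 47.8
position: [0.4043, -0.2764, 0.2028]
orientation: [0.005, 0.967, 0.256, 0.002]
wrist_force: [-0.8, -0.2, -0.2]
width: 0.0027
```

Call:
drive_tool(
  series="0 0 0 0 0 -7 0; 0 0 0 0 0 -7 0; 0 0 0 0 0 -7 0; 0 0 0 0 0 -7 0; 0 0 0 0 0 -7 0; 0 0 0 0 0 -7 0; 0 0 0 0 0 -7 0; 0 0 0 0 0 -7 0",
)

```text
time_s: 48.47
position: [0.4013, -0.2716, 0.2029]
orientation: [0.002, 0.726, 0.688, -0.001]
wrist_force: [0.1, -0.8, 0.6]
width: 0.0
```

```bash
python3 -c "
from h import *
go(.536,-.344,.2,1)
b=capture('scene')
crop(b,195,150,285,215,8,'pics/s29.png')
"
```

```text
t 48.47 p [ 0.4013 -0.2716  0.2029] q [-0.656  0.284  2.001 -0.003  0.853 -0.601] F [ 0.1 -0.8  0.6] w 0.0
delta mm [-65.2 138.3   3.4] jaw -3.0 tilt corr deg rx,ry [0.1  0.23] rz -4.0
```

View pics/s29.png

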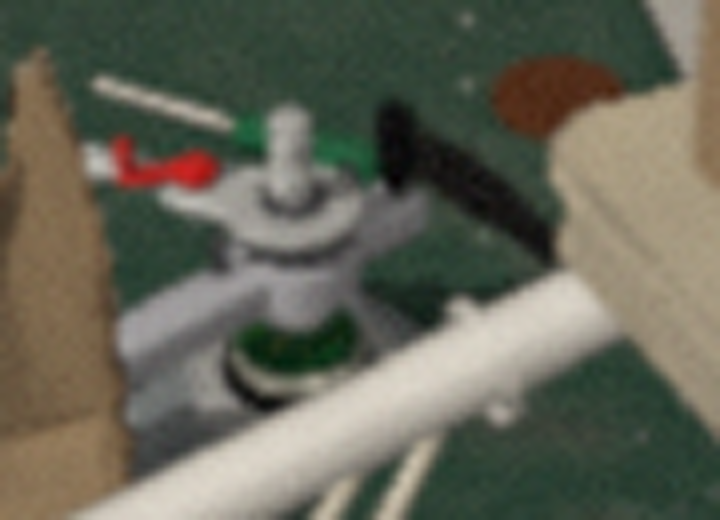

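Call:
drive_tool(
  series="-16 30 0 0 0 -2 0; -16 36 0 0 0 -2 0; -16 36 0 0 0 0 0; -16 30 0 0 0 0 0; 0 0 0 0 0 0 0; 0 0 20 0 0 0 0; 0 0 15 0 0 0 0; 0 0 0 0 0 0 0",
)

```text
time_s: 49.18
position: [0.5361, -0.3333, 0.1642]
orientation: [-0.002, 0.703, 0.711, -0.001]
wrist_force: [-1.5, 0.4, -0.8]
width: -0.0001
```

```bash
python3 -c "
from h import *
go(.536,-.344,.115,1)
"
```

```text
t 49.18 p [ 0.5361 -0.3333  0.1642] q [-0.604  0.527  1.702 -0.002  0.918 -0.614] F [-1.5  0.4 -0.8] w -0.0001
delta mm [-10.8  -0.   49.2] jaw 0.7 tilt corr deg rx,ry [-0.25 -0.1 ] rz -0.3
```

Call:
drive_tool(
  series="-10.5 2 0 -0.2 0 0 0; 0 0 15 0 0 0 0; 0 0 15 0 0 0 0; 0 0 15 0 0 0 0; 0 0 5 0 0 0 0; 0 0 0 0 0 0 0",
)

```text
time_s: 49.68
position: [0.5387, -0.3468, 0.1163]
orientation: [0.0, 0.706, 0.708, 0.001]
wrist_force: [-0.0, 0.2, 0.9]
width: 0.0002
```

```bash
python3 -c "
from h import *
go(.536,-.344,.115,1)
b=capture('scene')
crop(b,195,150,285,215,8,'pics/s30.png')
"
```

```text
t 49.68 p [ 0.5387 -0.3468  0.1163] q [-0.62   0.593  1.719  0.002  0.829 -0.624] F [-0.   0.2  0.9] w 0.0002
delta mm [ 2.9 -2.7  1.3] jaw 0.2 tilt corr deg rx,ry [ 0.06 -0.05] rz -0.8
```

View pics/s30.png

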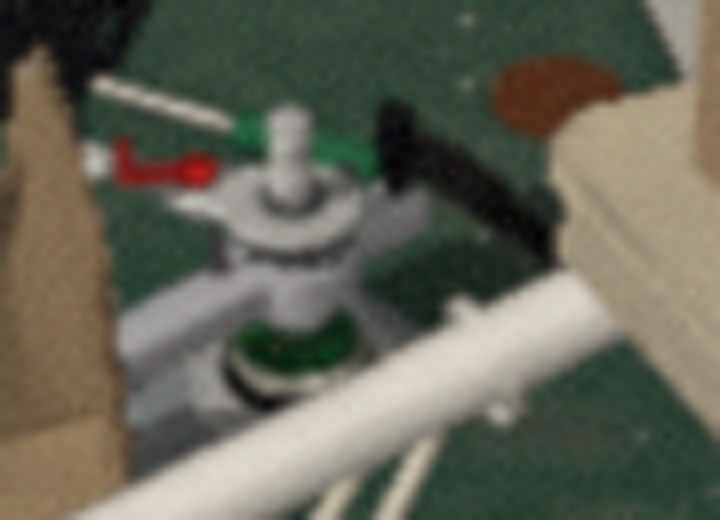

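Call:
drive_tool(
  series="1 -8 1 0 0 0 0; 1 -8 1 0 0 0 0; 0 -8 1 0 0 0 0; 0 -8 1 0 0 0 0; 0 -8 1 0 0 0 0; 0 0 0 0 0 0 0",
)

```text
time_s: 50.23
position: [0.5048, -0.3552, 0.1198]
orientation: [0.015, 0.706, 0.708, 0.002]
wrist_force: [-0.5, -0.4, -0.2]
width: 0.0001
```

```bash
python3 -c "
from h import *
go(.494,-.348,.115,1)
b=capture('scene')
crop(b,195,150,285,215,8,'pics/s31.png')
"
```

```text
t 50.23 p [ 0.5048 -0.3552  0.1198] q [-6.620e-01  5.480e-01  1.801e+00 -1.000e-03  7.610e-01 -6.650e-01] F [-0.5 -0.4 -0.2] w 0.0001
delta mm [  7.3 -10.9   4.4] jaw 0.2 tilt corr deg rx,ry [1.38 1.11] rz -0.8
```

View pics/s31.png

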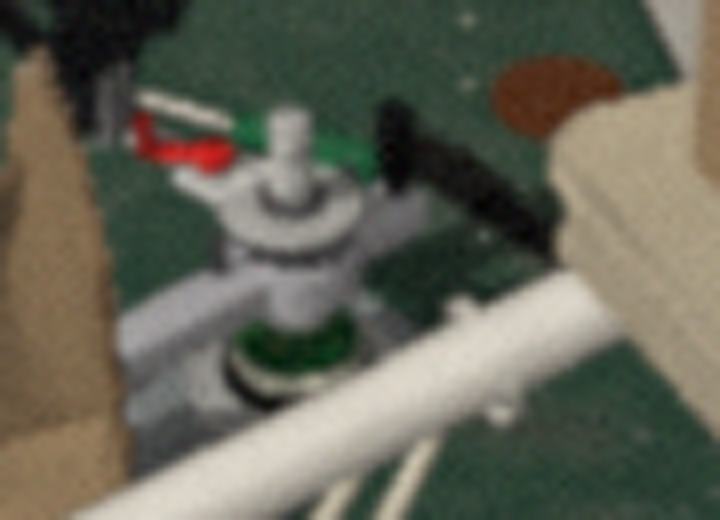

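```bash
cat >> h.py <<'E'
f=lambda x,y,x0,y0,s:((x+.5)/s-.5+x0,(y+.5)/s-.5+y0)
def lever(pin,tab,x0=195,y0=150,s=8):
    p=onz('scene',f(*pin,x0,y0,s),.116);t=onz('scene',f(*tab,x0,y0,s),.121)
    c=np.array([.463,-.2805]);d=p[:2]-c;h=np.arctan2(d[0],-d[1])-YAW;e=t[:2]-p[:2];l=np.arctan2(e[0],-e[1])-YAW
    print("pin",p.round(4),"r",np.hypot(*d).round(4),"h",h.round(3),"tab",t.round(4),"len",np.hypot(*e).round(4),"sel",(l-h).round(3))
E
python3 -c "
from h import *
lever((220,155),(143,128)); lever((203,168),(122,152)); lever((203,165),(158,112))"
```

```text
pin [ 0.473  -0.3165  0.116 ] r 0.0374 h 0.257 tab [ 0.489 -0.348  0.121] len 0.0353 sel 0.2
pin [ 0.4843 -0.3137  0.116 ] r 0.0395 h 0.557 tab [ 0.5066 -0.3396  0.121 ] len 0.0341 sel 0.14
pin [ 0.483  -0.3154  0.116 ] r 0.0402 h 0.505 tab [ 0.4767 -0.3534  0.121 ] len 0.0385 sel -0.682
```

Call:
drive_tool(
  series="3 15 0 1.3 1 0 0; 8 5 4 0 0 -7 0; 8 0 0 0 0 -7 0; 0 0 0 0 0 -7 0; 0 0 0 0 0 -7 0; 0 0 0 0 0 -7 0; 0 0 0 0 0 0 0",
)

```text
time_s: 50.87
position: [0.5205, -0.3343, 0.1201]
orientation: [0.0, 0.453, 0.891, -0.0]
wrist_force: [-0.4, -0.2, -0.4]
width: 0.0002
```

```bash
python3 -c "
from h import *
go(.505,-.3347,.115,35)
b=capture('scene')
crop(b,195,150,285,215,8,'pics/s32.png')
"
```

```text
t 50.87 p [ 0.5205 -0.3343  0.1201] q [-0.62   0.562  1.771 -0.     0.808 -1.249] F [-0.4 -0.2 -0.4] w 0.0002
delta mm [  8.8 -12.7   5.1] jaw 36.1 tilt corr deg rx,ry [-0.    0.03] rz 1.1
```

View pics/s32.png

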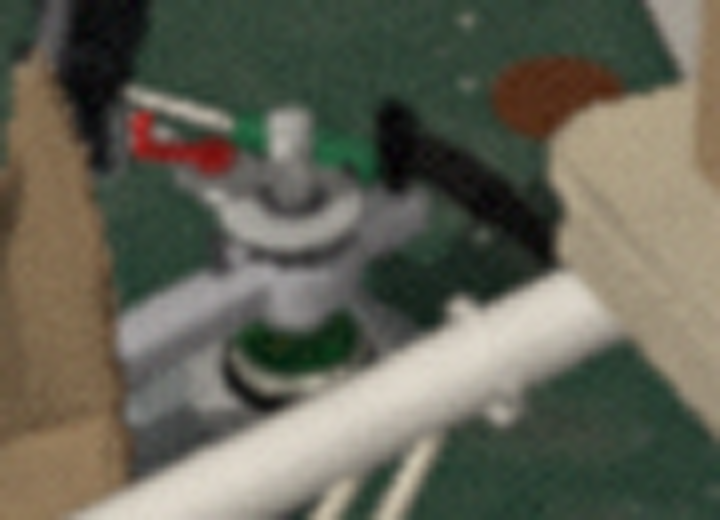

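Call:
drive_tool(
  series="9 -5 4 0 0 0 0; 0 -3 2 0 0 0 0; 0 0 0 0 0 0 0; -1 -6 0 0 0 2 0; -2 -5 0 0 0 6 0; -2 -5 0 0 0 6 0",
)

```text
time_s: 51.42
position: [0.4975, -0.3448, 0.1156]
orientation: [0.001, 0.572, 0.82, 0.0]
wrist_force: [0.7, 2.1, -0.1]
width: -0.0001
```

```bash
python3 -c "
from h import *
go(.4909,-.3517,.115,10)
b=capture('scene')
crop(b,195,150,285,215,8,'pics/s33.png')
"
```

```text
t 51.42 p [ 0.4975 -0.3448  0.1156] q [-0.656  0.552  1.807  0.     0.78  -1.008] F [ 0.7  2.1 -0.1] w -0.0001
delta mm [-4.2 -8.5  0.6] jaw 20.2 tilt corr deg rx,ry [0.08 0.09] rz 10.2
```

View pics/s33.png

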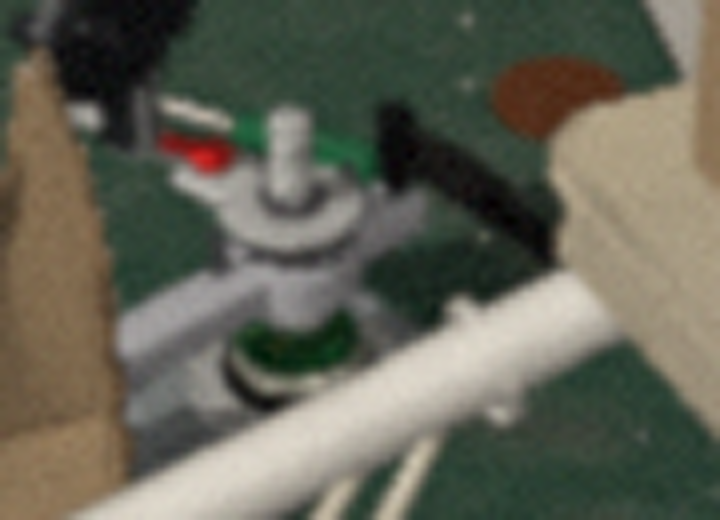

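Call:
drive_tool(
  series="-2 -5 0 0 0 6 0; -2 -5 0.5 0 0 6 0; -2 -5 0.5 0 0 6 0; -2 -5 0.5 0 0 6 0; -2 -5 0.5 0 0 6 0; 0 0 0 0 0 0 0",
)

```text
time_s: 51.97
position: [0.4751, -0.3602, 0.1148]
orientation: [0.002, 0.776, 0.631, 0.001]
wrist_force: [0.0, 0.9, -0.4]
width: 0.0001
```

```bash
python3 -c "
from h import *
go(.4751,-.3591,.115,-20)
b=capture('scene')
crop(b,195,150,285,215,8,'pics/s34.png')
"
```

```text
t 51.97 p [ 0.4751 -0.3602  0.1148] q [-0.7    0.542  1.831  0.002  0.764 -0.496] F [ 0.   0.9 -0.4] w 0.0001
delta mm [ 1.1 -0.2 -0.2] jaw -11.8 tilt corr deg rx,ry [0.28 0.07] rz 8.2
```

View pics/s34.png

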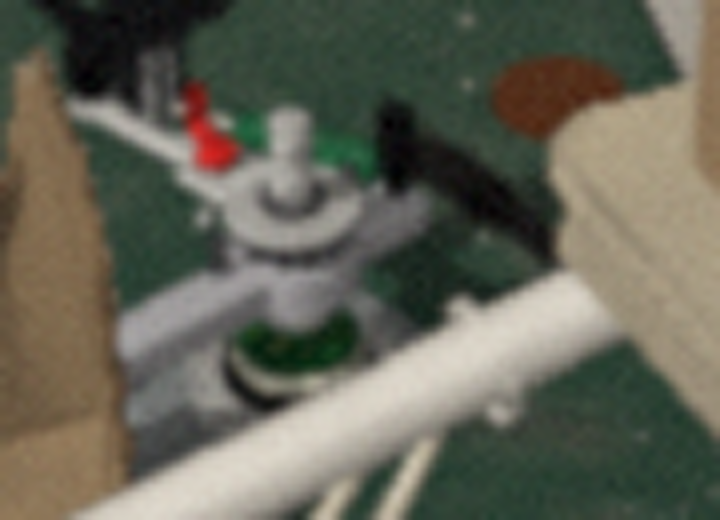

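```bash
python3 -c "
from h import *
lever((214,151),(195,97))
p=onz('scene',f(82,107,195,150,8),.107);print(p, np.arctan2(p[0]-.463,-(p[1]+.2805))-.014)"
```

```text
pin [ 0.473  -0.3205  0.116 ] r 0.0412 h 0.231 tab [ 0.4577 -0.352   0.121 ] len 0.035 sel -0.695
[ 0.48635476 -0.39542144  0.107     ] 0.1864933643155141
```

Call:
drive_tool(
  series="-2 6 0 0 0 0 0; 0 0 -25 0 0 0 0; 0 0 -35 0 0 0 0.3; -10 0 0 0 0 -7 0.45; -15 5 0 0 0 -7 0.45; -8 0 0 0 0 -7 0.45; 0 0 0 0 0 0 0.45",
)

```text
time_s: 52.6
position: [0.4885, -0.3982, 0.179]
orientation: [0.003, 0.632, 0.775, 0.0]
wrist_force: [0.4, 0.0, 0.2]
width: 0.0384
```

```bash
python3 -c "
from h import *
go(.485,-.3985,.11,10.5)
"
```

```text
t 52.6 p [ 0.4885 -0.3982  0.179 ] q [-0.733  0.503  1.702  0.002  0.93  -0.936] F [0.4 0.  0.2] w 0.0384
delta mm [ 0.7 -3.8 69. ] jaw 11.6 tilt corr deg rx,ry [0.28 0.25] rz 1.1
```

Call:
drive_tool(
  series="0.7 -3 0 0.3 0.2 0 0.58; 0 0 12 0 0 0 0.58; 0 0 12 0 0 0 0.58; 0 0 8 0 0 0 0.58; 0 0 0 0 0 0 0.58",
)

```text
time_s: 53.02
position: [0.4858, -0.3964, 0.1432]
orientation: [-0.001, 0.635, 0.772, -0.0]
wrist_force: [-0.5, -0.1, -0.3]
width: 0.0499
```

```bash
python3 -c "
from h import *
go(.485,-.3985,.11,10.5)
"
```

```text
t 53.02 p [ 0.4858 -0.3964  0.1432] q [-7.320e-01  5.450e-01  1.732e+00 -1.000e-03  8.670e-01 -9.260e-01] F [-0.5 -0.1 -0.3] w 0.0499
delta mm [-1.9 -1.1 33.2] jaw 11.2 tilt corr deg rx,ry [-0.09 -0.04] rz 0.7
```

Call:
drive_tool(
  series="-2 -1 6 0 0 0 0.58; 0 0 10 0 0 0 0.58; 0 0 10 0 0 0 0.58; 0 0 6 0 0 0 0.58; 0 0 0 0 0 0 0.58",
)

```text
time_s: 53.43
position: [0.4843, -0.3974, 0.1062]
orientation: [-0.002, 0.636, 0.772, -0.0]
wrist_force: [-0.3, -0.3, 0.1]
width: 0.0493
```

```bash
python3 -c "
from h import *
hs()
"
```

```text
t 53.43 p [ 0.4843 -0.3974  0.1062] q [-7.350e-01  5.920e-01  1.756e+00 -1.000e-03  7.980e-01 -9.270e-01] F [-0.3 -0.3  0.1] w 0.0493
h 0.174 r 0.119 jaw-h deg 0.3 Tz [ 0.02  0.01 -0.02]
```

Call:
drive_tool(
  series="0 0 -3 0 0 0 0.15; 0 0 0 0 0 0 0.15; 0 0 0 0 0 0 0.15; 0 0 0 0 0 0 0.15; 0 0 0 0 0 0 0.15",
)

```text
time_s: 53.85
position: [0.4839, -0.3972, 0.1088]
orientation: [-0.003, 0.636, 0.772, -0.0]
wrist_force: [1.1, -0.5, -8.8]
width: 0.0207
```

```bash
python3 -c "
from h import *
hs()
b=capture('scene');crop(b,195,150,285,215,8,'pics/s35.png')
"
```

```text
t 53.85 p [ 0.4839 -0.3972  0.1088] q [-7.350e-01  5.880e-01  1.754e+00 -1.000e-03  8.050e-01 -9.270e-01] F [ 1.1 -0.5 -8.8] w 0.0207
h 0.172 r 0.1188 jaw-h deg 0.4 Tz [-0.16 -0.15  0.02]
```

View pics/s35.png

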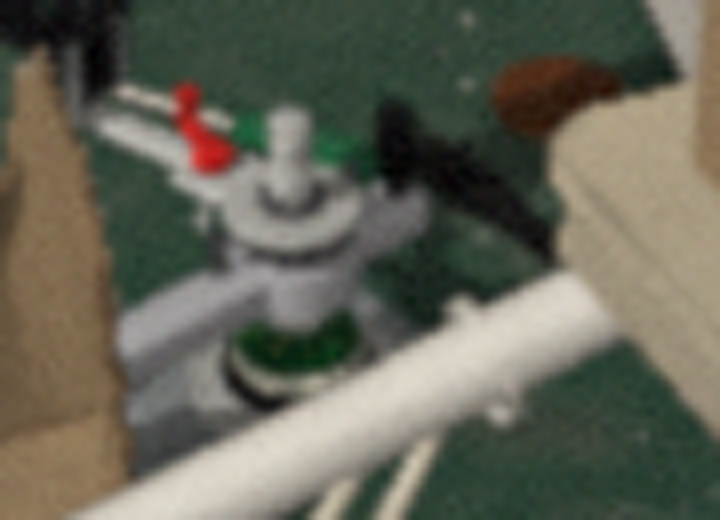

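Call:
drive_tool(
  series="0 0 0 0 0 0 0.33; 1.5 -14.3 0 0 0 7 0.33; 1.5 -14.3 0 0 0 7 0.33; 2 -14.3 0 0 0 7 0.33; 2 -14.3 0 0 0 7 0.33; 2 -14.3 0 0 0 7 0.33",
)

```text
time_s: 54.4
position: [0.4171, -0.3873, 0.1118]
orientation: [0.002, 0.842, 0.54, 0.0]
wrist_force: [1.8, -2.3, -1.4]
width: 0.0279
```

```bash
python3 -c "
from h import *
hs();go(.4,-.3,.11)
"
```

```text
t 54.4 p [ 0.4171 -0.3873  0.1118] q [-8.010e-01  5.160e-01  1.896e+00 -1.000e-03  7.260e-01 -3.710e-01] F [ 1.8 -2.3 -1.4] w 0.0279
h -0.412 r 0.1159 jaw-h deg -1.8 Tz [-0.34 -0.36 -0.01]
t 54.4 p [ 0.4171 -0.3873  0.1118] q [-8.010e-01  5.160e-01  1.896e+00 -1.000e-03  7.260e-01 -3.710e-01] F [ 1.8 -2.3 -1.4] w 0.0279
delta mm [ 72.3 -51.9   1.5] jaw -24.6 tilt corr deg rx,ry [0.21 0.11]
```

Call:
drive_tool(
  series="0.5 -14.3 0 0 0 7 0.33; 1 -14.3 0 0 0 7 0.33; 1.5 -14.3 0 0 0 7 0.33; 1.5 -14.3 0 0 0 7 0.33; 0 0 0 0 0 0 0.33",
)

```text
time_s: 54.82
position: [0.3726, -0.3523, 0.1145]
orientation: [0.006, 0.95, 0.312, 0.003]
wrist_force: [0.8, 0.2, -0.3]
width: 0.0281
```

```bash
python3 -c "
from h import *
hs()
b=capture('scene');crop(b,195,150,285,215,8,'pics/s36.png')
"
```

```text
t 54.82 p [ 0.3726 -0.3523  0.1145] q [-8.160e-01  4.460e-01  2.029e+00 -1.000e-03  6.530e-01  1.210e-01] F [ 0.8  0.2 -0.3] w 0.0281
h -0.908 r 0.1146 jaw-h deg -2.4 Tz [-0.05 -0.06 -0.01]
```

View pics/s36.png

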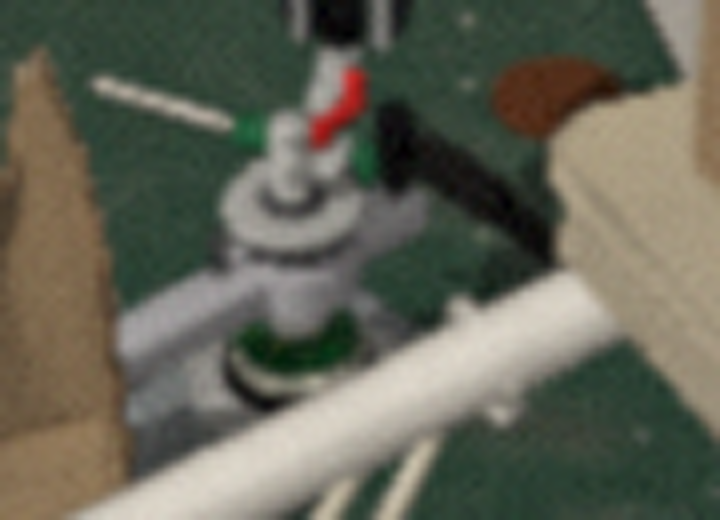

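Call:
drive_tool(
  series="-2 14.3 2 0.4 0 -7 0.33; 0 14.3 1 0 0 -7 0.33; 0 14.3 0 0 0 -7 0.33; 1 14.3 0 0 0 -7 0.33; 1.5 14.3 0 0 0 -7 0.33; 1.5 14.3 0 0 0 -7 0.33; 1.5 14.3 0 0 0 -7 0.33; 2 14.3 0 0 0 -7 0.33",
)

```text
time_s: 55.53
position: [0.4776, -0.4054, 0.1149]
orientation: [0.004, 0.679, 0.735, -0.0]
wrist_force: [-1.4, 0.4, 0.6]
width: 0.0282
```

```bash
python3 -c "
from h import *
hs();go(.4,-.3,.11)
"
```

```text
t 55.53 p [ 0.4776 -0.4054  0.1149] q [-7.520e-01  5.750e-01  1.762e+00 -1.000e-03  7.960e-01 -8.310e-01] F [-1.4  0.4  0.6] w 0.0282
h 0.11 r 0.1259 jaw-h deg -2.6 Tz [0.08 0.2  0.  ]
t 55.53 p [ 0.4776 -0.4054  0.1149] q [-7.520e-01  5.750e-01  1.762e+00 -1.000e-03  7.960e-01 -8.310e-01] F [-1.4  0.4  0.6] w 0.0282
delta mm [111.3 -69.1   3.7] jaw 4.5 tilt corr deg rx,ry [0.31 0.39]
```

Call:
drive_tool(
  series="4 14.3 2 0.3 0.3 -7 0.33; 3.5 14.3 1 0 0 -7 0.33; 3 14.3 0 0 0 -7 0.33; 3 14.3 0 0 0 -7 0.33; 3 14.3 0 0 0 -7 0.33; 3 14.3 0 0 0 -7 0.33; 3 10 0 0 0 -5 0.33; 0 0 0 0 0 0 0.33",
)

```text
time_s: 56.2
position: [0.5665, -0.3503, 0.1131]
orientation: [0.004, 0.31, 0.951, -0.003]
wrist_force: [-0.5, 0.3, 0.2]
width: 0.028
```

```bash
python3 -c "
from h import *
hs();go(.4,-.3,.11)
b=capture('scene');crop(b,195,150,285,215,8,'pics/s37.png')
"
```

```text
t 56.2 p [ 0.5665 -0.3503  0.1131] q [-0.598  0.624  1.666 -0.004  0.843 -1.536] F [-0.5  0.3  0.2] w 0.028
h 0.968 r 0.1256 jaw-h deg -2.4 Tz [-0.03  0.03  0.01]
t 56.2 p [ 0.5665 -0.3503  0.1131] q [-0.598  0.624  1.666 -0.004  0.843 -1.536] F [-0.5  0.3  0.2] w 0.028
delta mm [164.2 -57.4   1.7] jaw 53.9 tilt corr deg rx,ry [-0.14  0.51]
```

View pics/s37.png

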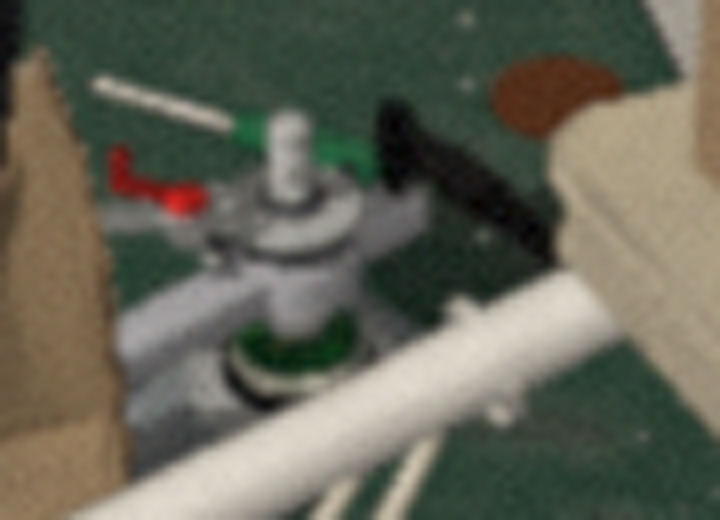

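Call:
drive_tool(
  series="4 -14.3 1 0 0.4 7 0.33; 3 -14.3 1 0 0 7 0.33; 2 -14.3 0 0 0 7 0.33; 2 -14.3 0 0 0 7 0.33; 2 -14.3 0 0 0 7 0.33; 2 -14.3 0 0 0 7 0.33; 2 -14.3 0 0 0 7 0.33; 2 -14.3 0 0 0 7 0.33",
)

```text
time_s: 56.92
position: [0.4637, -0.399, 0.1127]
orientation: [0.008, 0.729, 0.684, 0.001]
wrist_force: [3.6, -1.0, -2.3]
width: 0.0287
```

```bash
python3 -c "
from h import *
hs();go(.4,-.3,.11)
"
```

```text
t 56.92 p [ 0.4637 -0.399   0.1127] q [-7.600e-01  5.580e-01  1.806e+00  1.000e-03  7.620e-01 -6.970e-01] F [ 3.6 -1.  -2.3] w 0.0287
h 0.001 r 0.1185 jaw-h deg -4.5 Tz [-0.12 -0.48  0.01]
t 56.92 p [ 0.4637 -0.399   0.1127] q [-7.600e-01  5.580e-01  1.806e+00  1.000e-03  7.620e-01 -6.970e-01] F [ 3.6 -1.  -2.3] w 0.0287
delta mm [ 94.7 -69.9   0.8] jaw -3.7 tilt corr deg rx,ry [0.74 0.58]
```

Call:
drive_tool(
  series="1 -14.3 0 0.7 0.5 6 0.33; 1 -14.3 0 0 0 6 0.33; 1 -14.3 0 0 0 6 0.33; 1 -14.3 0 0 0 6 0.33; 0 0 0 0 0 0 0.33",
)

```text
time_s: 57.33
position: [0.4062, -0.3876, 0.1136]
orientation: [0.003, 0.866, 0.5, 0.001]
wrist_force: [0.5, -0.3, -0.2]
width: 0.0284
```

```bash
python3 -c "
from h import *
hs();go(.4,-.3,.11)
b=capture('scene');crop(b,205,150,265,210,12,'pics/s38.png')
"
```

```text
t 57.33 p [ 0.4062 -0.3876  0.1136] q [-0.817  0.504  1.915  0.002  0.717 -0.295] F [ 0.5 -0.3 -0.2] w 0.0284
h -0.494 r 0.1208 jaw-h deg -2.4 Tz [-0.02 -0.11 -0.  ]
t 57.33 p [ 0.4062 -0.3876  0.1136] q [-0.817  0.504  1.915  0.002  0.717 -0.295] F [ 0.5 -0.3 -0.2] w 0.0284
delta mm [ 72.8 -49.2   3.3] jaw -30.0 tilt corr deg rx,ry [0.38 0.05]
```

View pics/s38.png

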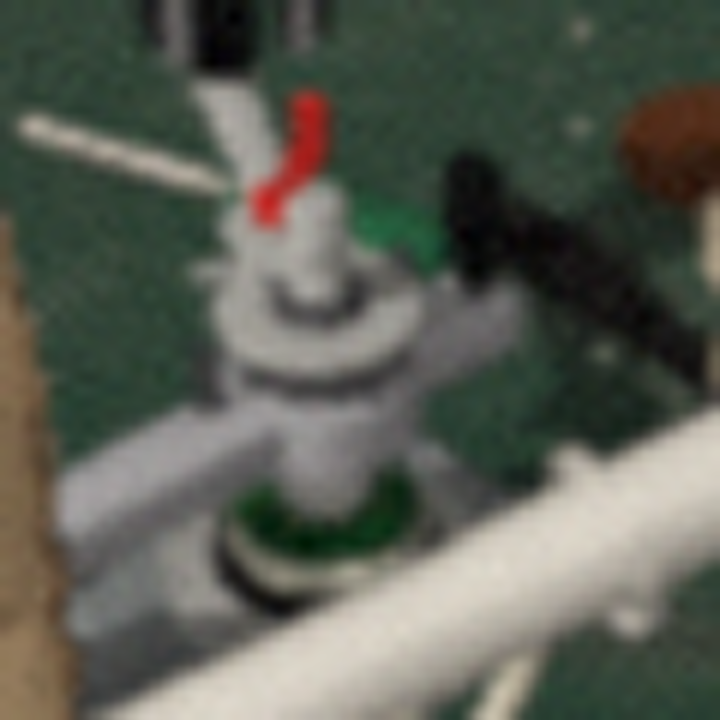

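```bash
python3 -c "
from h import *
b=np.mean([capture('scene').astype(float) for _ in range(4)],0).astype(np.uint8)[:,:,::-1]
cv2.imwrite('pics/now.png',b)
def crop8(fn,box):
    pass
s0=cv2.imread('pics/scene0.png')
im={'s0':s0,'now':b}
# reconstruct top-state from s29 crop (8x of 195..285,150..215)
s29=cv2.resize(cv2.imread('pics/s29.png'),(90,65),interpolation=cv2.INTER_AREA)
for n,i,x0,y0 in (('s0',s0,0,0),('top29',s29,195,150),('now',b,0,0)):
    g=cv2.cvtColor(i,cv2.COLOR_BGR2GRAY)
    xs=slice(229-x0,233-x0); print(n,[int(v) for v in g[158-y0:190-y0,xs].mean(1)])
c=[cv2.resize(i,None,fx=12,fy=12,interpolation=cv2.INTER_CUBIC) for i in (s0[158:200,215:247],s29[8:50,20:52],b[158:200,215:247])]
cv2.imwrite('pics/cmp2.png',cv2.resize(np.hstack(c),(780,342)))
"
```

```text
s0 [58, 57, 60, 63, 64, 60, 58, 63, 90, 130, 153, 156, 142, 136, 148, 151, 139, 94, 77, 112, 145, 152, 142, 90, 63, 100, 141, 145, 139, 134, 134, 123]
top29 [60, 61, 61, 63, 72, 106, 143, 156, 148, 149, 145, 135, 141, 151, 156, 145, 123, 95, 84, 116, 147, 155, 141, 91, 67, 102, 144, 148, 141, 139, 137, 130]
now [75, 68, 64, 66, 66, 66, 72, 110, 144, 158, 152, 152, 152, 142, 144, 149, 139, 94, 77, 115, 148, 156, 146, 94, 65, 103, 145, 148, 141, 139, 136, 130]
```

View pics/cmp2.png

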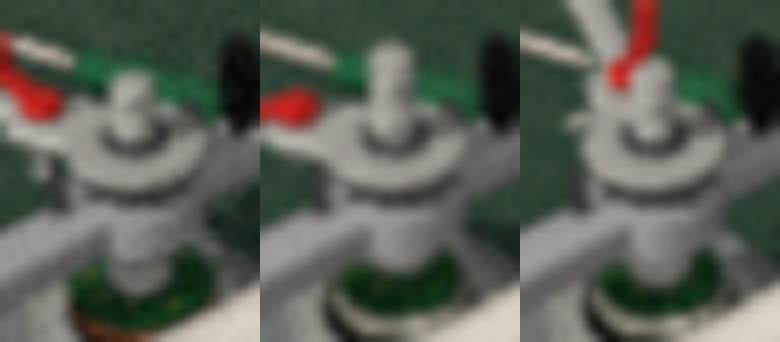

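Call:
drive_tool(
  series="2 -14.3 1 0.3 0 7 0.33; 2 -14.3 0 0 0 7 0.33; 1.5 -14.3 0 0 0 7 0.33; 1.5 -8 0 0 0 3 0.33; 0 0 0 0 0 0 0.33",
)

```text
time_s: 58.0
position: [0.3785, -0.3562, 0.1131]
orientation: [0.006, 0.95, 0.311, 0.002]
wrist_force: [1.4, -0.7, 0.0]
width: 0.0283
```

```bash
cat >> h.py <<'E'
def screw():
    b=np.mean([capture('scene').astype(float) for _ in range(3)],0).astype(np.uint8)
    g=cv2.cvtColor(b,cv2.COLOR_RGB2GRAY)[158:190,229:233].mean(1)
    for i in range(3,14):
        if g[i]<105<=g[i+1]: e=i+(105-g[i])/(g[i+1]-g[i]);print("edge",round(e,2),"screw mm",round(10-(e-4.97)*4.1,2),"press",round(4-10+(e-4.97)*4.1,2));break
    print(g[:14].astype(int))
E
python3 -c "
from h import *
hs();go(.4,-.3,.11);screw()
"
```

```text
t 58.0 p [ 0.3785 -0.3562  0.1131] q [-8.130e-01  4.560e-01  2.015e+00 -2.000e-03  6.580e-01  1.270e-01] F [ 1.4 -0.7  0. ] w 0.0283
h -0.848 r 0.1128 jaw-h deg -5.9 Tz [-0.06 -0.08  0.05]
t 58.0 p [ 0.3785 -0.3562  0.1131] q [-8.130e-01  4.560e-01  2.015e+00 -2.000e-03  6.580e-01  1.270e-01] F [ 1.4 -0.7  0. ] w 0.0283
delta mm [ 50.6 -32.7   2.6] jaw -53.7 tilt corr deg rx,ry [ 0.76 -0.02] 
edge 7.22 screw mm 0.78 press 3.22
[ 70  70  73  81  89  90  80  96 137 155 162 150 142 149]
```

Call:
drive_tool(
  series="-4 14.3 2 0.7 0 -7 0.33; -2 14.3 0 0 0 -7 0.33; 0 14.3 0 0 0 -7 0.33; 0.5 14.3 0 0 0 -7 0.33; 1 14.3 0 0 0 -7 0.33; 1.5 14.3 0 0 0 -7 0.33; 1.5 14.3 0 0 0 -7 0.33; 1.5 14.3 0 0 0 -7 0.33",
)

```text
time_s: 58.82
position: [0.4756, -0.4104, 0.1088]
orientation: [-0.004, 0.683, 0.731, 0.0]
wrist_force: [-1.7, 0.7, -0.2]
width: 0.0279
```

```bash
python3 -c "
from h import *
hs();go(.4,-.3,.11)
"
```

```text
t 58.82 p [ 0.4756 -0.4104  0.1088] q [-0.76   0.591  1.748  0.     0.81  -0.829] F [-1.7  0.7 -0.2] w 0.0279
h 0.09 r 0.1307 jaw-h deg -2.1 Tz [0.15 0.25 0.03]
t 58.82 p [ 0.4756 -0.4104  0.1088] q [-0.76   0.591  1.748  0.     0.81  -0.829] F [-1.7  0.7 -0.2] w 0.0279
delta mm [115.3 -67.9  -0.2] jaw 3.9 tilt corr deg rx,ry [-0.26 -0.31]
```

Call:
drive_tool(
  series="6 -12 0 0 0 5 0.33; 5 -14.3 0 0 0 7 0.33; 3 -14.3 0 0 0 7 0.33; 2 -14.3 0 0 0 7 0.33; 2 -14.3 0 0 0 7 0.33; 2 -14.3 0 0 0 7 0.33; 1.5 -14.3 0 0 0 7 0.33; 0 0 0 0 0 0 0.33",
)

```text
time_s: 59.48
position: [0.3942, -0.3706, 0.1081]
orientation: [0.001, 0.916, 0.4, 0.001]
wrist_force: [0.8, 0.6, -0.5]
width: 0.028
```

```bash
python3 -c "
from h import *
hs();go(.4,-.3,.11);screw()
"
```

```text
t 59.48 p [ 0.3942 -0.3706  0.1081] q [-8.110e-01  4.910e-01  1.962e+00  1.000e-03  6.860e-01 -6.400e-02] F [ 0.8  0.6 -0.5] w 0.028
h -0.659 r 0.1128 jaw-h deg -5.9 Tz [ 0.01 -0.11  0.  ]
t 59.48 p [ 0.3942 -0.3706  0.1081] q [-8.110e-01  4.910e-01  1.962e+00  1.000e-03  6.860e-01 -6.400e-02] F [ 0.8  0.6 -0.5] w 0.028
delta mm [ 55.7 -43.8  -2. ] jaw -42.8 tilt corr deg rx,ry [ 0.18 -0.02] 
edge 7.55 screw mm -0.6 press 4.6
[119 121 122 129 132 127 102  89 117 149 160 150 150 149]
```

Call:
drive_tool(
  series="-1 -14.3 0 0 0 5 0.33; 0 -14.3 0 0 0 7 0.33; 0 0 0 0 0 0 0.33",
)

```text
time_s: 59.88
position: [0.3786, -0.356, 0.1082]
orientation: [0.004, 0.951, 0.31, 0.002]
wrist_force: [0.3, 0.2, -0.0]
width: 0.0284
```

```bash
python3 -c "
from h import *
hs();screw()
b=capture('scene');crop(b,205,150,265,210,12,'pics/s39.png')
"
```

```text
t 59.88 p [ 0.3786 -0.356   0.1082] q [-8.130e-01  4.660e-01  2.015e+00  1.000e-03  6.520e-01  1.250e-01] F [ 0.3  0.2 -0. ] w 0.0284
h -0.849 r 0.1125 jaw-h deg -6.0 Tz [-0.08 -0.04  0.03]
edge 7.6 screw mm -0.8 press 4.8
[ 70  71  75  84  90  93  81  85 118 148 159 155 151 147]
```

View pics/s39.png

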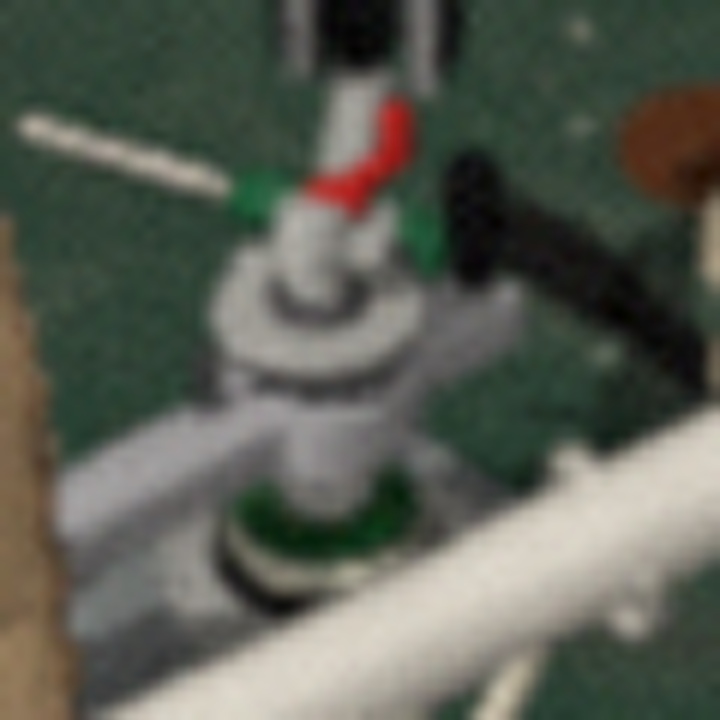

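Call:
drive_tool(
  series="-4 14.3 0 0.3 0 -7 0.33; -2 14.3 0 0 0 -7 0.33; 0 14.3 0 0 0 -7 0.33; 0.5 14.3 0 0 0 -7 0.33; 1 14.3 0 0 0 -7 0.33; 1.5 14.3 0 0 0 -7 0.33; 1.5 14.3 0 0 0 -7 0.33; 1.5 14.3 0 0 0 -7 0.33",
)

```text
time_s: 60.75
position: [0.4767, -0.4105, 0.1068]
orientation: [-0.001, 0.682, 0.731, 0.001]
wrist_force: [-2.3, 1.0, -0.2]
width: 0.028
```

```bash
python3 -c "
from h import *
hs();go(.4,-.3,.11);screw()
b=capture('scene');crop(b,205,150,265,210,12,'pics/s40.png')
"
```

```text
t 60.75 p [ 0.4767 -0.4105  0.1068] q [-0.76   0.593  1.751  0.002  0.8   -0.832] F [-2.3  1.  -0.2] w 0.028
h 0.099 r 0.1309 jaw-h deg -2.4 Tz [ 0.12  0.21 -0.02]
t 60.75 p [ 0.4767 -0.4105  0.1068] q [-0.76   0.593  1.751  0.002  0.8   -0.832] F [-2.3  1.  -0.2] w 0.028
delta mm [115.7 -68.8  -2.9] jaw 4.0 tilt corr deg rx,ry [-0.02 -0.15] 
edge 7.94 screw mm -2.17 press 6.17
[ 61  61  61  64  66  63  60  71 107 142 158 155 152 148]
```

View pics/s40.png

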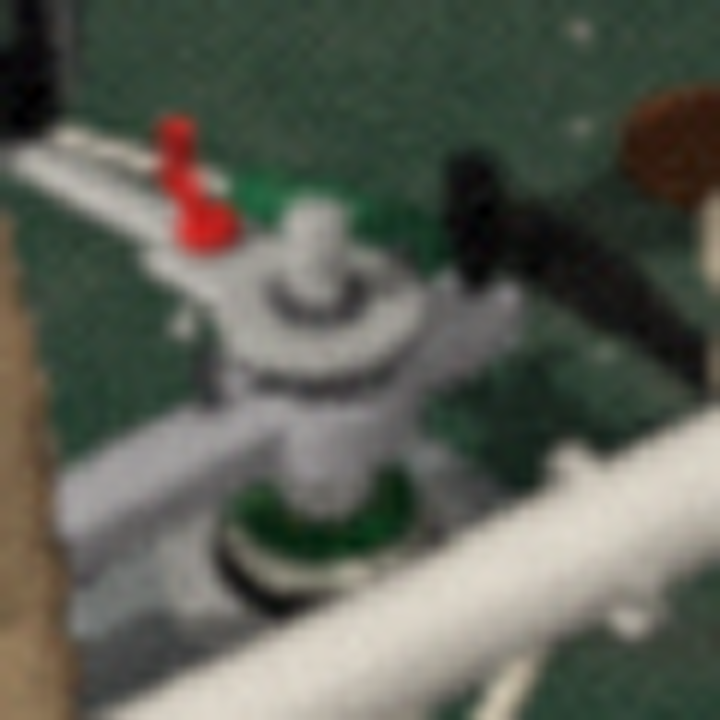

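Call:
drive_tool(
  series="0 -3 0 0 0 0 0.5; 0 0 0 0 0 0 0.5; 0 0 -15 0 0 0 0.5; 0 0 -25 0 0 0 0.5; 0 0 -35 0 0 0 0.5; 0 0 -35 0 0 0 0.5; 20 0 -10 0 0 0 0.5; 38 0 0 0 0 0 0.5",
)

```text
time_s: 61.62
position: [0.4636, -0.3559, 0.2301]
orientation: [-0.004, 0.692, 0.722, 0.0]
wrist_force: [-0.0, 0.4, -0.5]
width: 0.0427
```

Call:
drive_tool(
  series="38 0 -10 0 0 0 0.5; 38 0 0 0 0 0 0.5; 38 0 0 0 0 0 0.5; 38 0 0 0 0 0 0.5; 38 0 0 0 0 0 0.5; 38 0 0 0 0 0 0.5; 38 0 0 0 0 0 0.5; 0 0 0 0 0 0 0.5",
)

```text
time_s: 62.28
position: [0.4463, -0.0781, 0.2446]
orientation: [-0.002, 0.699, 0.715, 0.001]
wrist_force: [-0.2, -1.2, -0.5]
width: 0.0428
```

```bash
python3 -c "
from h import *
st();screw()
b=capture('scene');a=capture('top')
crop(b,195,150,285,215,8,'pics/s41.png');crop(a,130,100,390,280,3,'pics/t41.png')
crop(a,270,120,360,220,6,'pics/t42.png')
"
```

```text
t 62.28 p [ 0.4463 -0.0781  0.2446] q [-0.243  0.188  2.01   0.005  0.945 -0.269] F [-0.2 -1.2 -0.5] w 0.0428
edge 7.98 screw mm -2.33 press 6.33
[ 61  61  62  64  65  64  58  71 105 144 159 154 153 149]
```

View pics/s41.png

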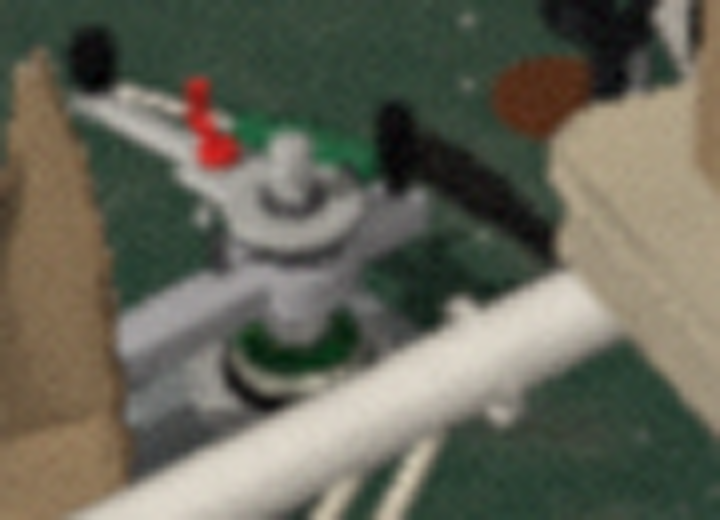

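View pics/t41.png

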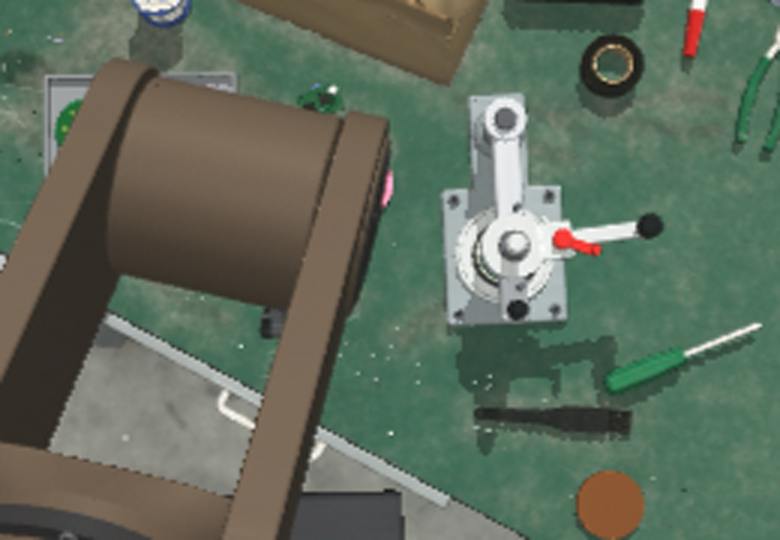

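View pics/t42.png

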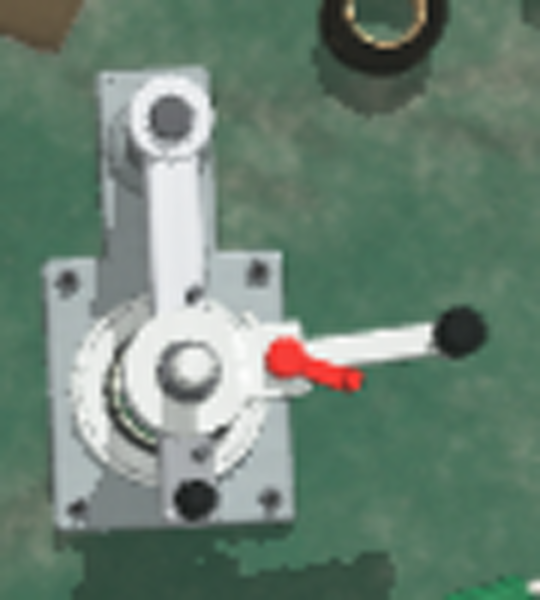

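```bash
python3 -c "
from h import *
print(bot.finish_job()); st()"
```

```text
the job is handed in; nothing more can be done
None
the job is handed in; nothing more can be done
```

The job is handed in at about 62 s of the 210 s allowed. No verdict was reported.

**What I did**
- I flipped the red lever to loosening and worked the handle until the screw reached its top stop.
- I swung the arm to about 1.47 rad and set the cured pack flat in the free half of the tray.
- Three discs were present: black, white ceramic and green board. I stacked them in that order on the plate; copper was absent.
- I swung the arm back against its stop, which it met with 27 N. I then flipped the lever to tightening and wound the foot down.

**Last checks**
- **Stack:** in the last clear top view, taken before the arm swung back, the discs looked concentric with the plate, within about 2 mm.
- **Arm:** the nose knob is back on its starting pixels, so the arm is home.
- **Lever:** it measures about -0.45 rad, on the tightening side.
- **Foot:** the height of the screw's top puts it about 6.2 to 6.3 mm pressed in, against a target of about 6 mm.
- **Cured pack:** it looked flat in the tray after I let go. The robot hid most of the tray from above in the final picture, so I did not see the pack again right at the end.
- **Bystanders:** the tape looked unmoved at the end. The small board is visible in the last picture and the earlier pack mostly hidden; I did not measure their positions again.

**What went wrong or disagreed**
- The first try at flipping to tightening turned the handle instead of the lever. A push square to the lever worked.
- With the handle behind the screw, the foot reading came out lower, at 4.6 to 4.8 mm. I trusted the reading against a clear background, which was 6.2 mm.

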